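# Load hot spot plates into a carrier and lock its gate

### The job

Use the lifter to move every hot porcelain tray from the warming plate into its own bay of the carrier (any bay), never touching the trays with the gripper, and then swing the carrier's gate fully shut. Drop the T-key head-first through the lock slot until its flange rests on the gate and turn it a quarter turn, so that its bar lies across the slot, to lock it. The lifter must end lying flat on the middle of its red mat as it started, and the bottles, flasks and beaker must be left standing.

Things in the scene. Friction and masses are not known exactly. Their poses are not given: they have to be found in the camera images.
- tray_a: hot white porcelain tray with 12 shallow wells, 84 (x) x 70 (y) x 16 mm high, 80 to 160 g; may be absent. An 8 mm slab on two solid runners, 7 mm wide, 8 mm tall, along both long sides: below the slab a tunnel 56 mm wide, 8 mm high runs through along x. Origin: centre of its underside, z up. +x starts pointing away from the robot within 0.3 rad; it may end either way round.
- tray_b: hot white porcelain tray with 12 shallow wells, 84 (x) x 70 (y) x 16 mm high, 80 to 160 g; may be absent. An 8 mm slab on two solid runners, 7 mm wide, 8 mm tall, along both long sides: below the slab a tunnel 56 mm wide, 8 mm high runs through along x. Origin: centre of its underside, z up. +x starts pointing away from the robot within 0.3 rad; it may end either way round.
- tray_c: hot white porcelain tray with 12 shallow wells, 84 (x) x 70 (y) x 16 mm high, 80 to 160 g; may be absent. An 8 mm slab on two solid runners, 7 mm wide, 8 mm tall, along both long sides: below the slab a tunnel 56 mm wide, 8 mm high runs through along x. Origin: centre of its underside, z up. +x starts pointing away from the robot within 0.3 rad; it may end either way round.
- warmer: fixed white warming plate with a dark top, 160 mm deep (x) x 340 mm wide (y), top surface 50 mm above the table. A rim 8 mm high runs along its far edge and its two sides; the edge nearest the robot is open. Origin: centre of its underside, at table height. The trays start on it side by side.
- lifter: loose steel spatula, 220 g. Blade 44 mm wide (y), 2.5 mm thick, from 8 mm behind to 90 mm ahead (+x) of the origin, which is on the blade's underside below the neck; z up. The neck (6 mm along x, 24 mm wide) rises to a level blue handle bar: x -40 to +50 mm, 18 mm wide (y), 63 to 89 mm above the underside; grip it from above across its width near x = +25 mm.
- lifter_spot (a point): point on the lifter 35 mm ahead of its origin, on the blade's underside (middle of the blade). A tray sits well on the lifter with its centre 52 mm ahead of the lifter's origin, the runners hanging either side of the blade.
- mat_spot (a point): centre of the top of the lifter's mat: a fixed brick-red mat 150 mm (x) x 66 mm (y) x 3 mm; the lifter starts on it with its blade roughly along the mat's x. Axes are the mat's.
- carrier: fixed aluminium carrier, deck 130 (x) x 290 mm (y), 20 mm above the table. Three bays marked green, each 80 mm wide between dividers 10 mm high, 4 mm thick; at +x a stop 12 mm high, its face 51 mm beyond the bays' middles; open towards the robot until the gate is shut. Origin: at table height, below the deck's middle; x away from the robot.
- bay0 (a point): middle of the deck inside the right-hand (-y) bay, 20 mm above the table, where a tray's origin should stand; axes are the carrier's, a tray lies with its length along x.
- bay1 (a point): middle of the deck inside the middle bay, 20 mm above the table, where a tray's origin should stand; axes are the carrier's, a tray lies with its length along x.
- bay2 (a point): middle of the deck inside the left-hand (+y) bay, 20 mm above the table, where a tray's origin should stand; axes are the carrier's, a tray lies with its length along x.
- gate (a joint): angle of the carrier's blue swing gate about a vertical hinge at the carrier's right front corner (-y). 0 = shut at its stop, lying along the carrier's +y across the bays' open side; grows as it swings out towards the robot (counterclockwise from above), at most 1.75. Stays where left; moves with about 1 N at the post.
- gate_hinge (a point): point on the gate's hinge axis, level with the gate's top (41.5 mm above the table); axes are the carrier's.
- gate_post (a point): centre of the top of an orange upright post on the gate (16 mm diameter, 42 mm tall, its top 83.5 mm above the table), 200 mm from the hinge axis; it can be pinched from above.
- lock_slot (a point): centre of the locking slot, left front corner of the carrier, 41.5 mm above the table (top of the shut gate's end plate); axes the carrier's, slot's long side along y. The lock block's 5 mm roof (30 to 35 mm up) has a 42 x 15 mm slot, the gate's 5 mm end plate above it a 44 x 20 mm slot. In the hollow below (18 mm deep) the T-head can turn either way.
- key: loose steel T-key, 100 g, upright in its stand. From below: T-head 36 (x) x 10 (y) x 8 mm; 10 mm shank; 40 mm round flange, 4 mm thick, its underside 22 mm above the origin; red grip bar 44 (x) x 14 mm (y), 26 to 64 mm up, gripped across the 14 mm. Origin: centre of the head's underside; z up. Seated, the flange rests on the gate, origin 22 mm below lock_slot.
- stand: fixed grey key stand, 70 x 60 mm, 34 mm high: two blocks with a 16 mm gap along its x, on which the key's flange rests; the key lifts straight up out of it, its head needing 25 mm to come clear. Origin: centre of its underside.
- flask1: conical glass flask with an amber lower part, 76 mm diameter, 109 mm tall (bystander, loose; leave standing). Origin: centre of its underside.
- flask2: conical glass flask with an amber lower part, 76 mm diameter, 109 mm tall (bystander, loose; leave standing). Origin: centre of its underside.
- reagent1: brown reagent bottle, orange cap, 60 mm diameter, 125 mm tall (bystander, loose; leave standing). Origin: centre of its underside.
- reagent2: brown reagent jar, orange cap, 56 mm diameter, 110 mm tall (bystander, loose; leave standing). Origin: centre of its underside.
- beaker: glass beaker, 64 mm diameter, 80 mm tall (bystander, loose; leave standing). Origin: centre of its underside.
- dropper: small brown bottle, red cap, 32 mm diameter, 75 mm tall (bystander, loose; leave standing). Origin: centre of its underside.
- wash_bottle: white bottle, blue cap, 60 mm diameter, 120 mm tall (bystander, loose; leave standing). Origin: centre of its underside.
There are look-alikes about, which are no part of the job. Leave any black or green look-alike of the tray_a alone.

How it is judged:
By the outcome, as a careful person would: the job done as asked, in the order asked, and still so for the second after the job is handed in, with the robot touching nothing.
Of tray_a, tray_b, tray_c only 2 to 3 are there at a start; the rules pass over those that are not, and their reading is None.
At some moment in a run one of tray_a, tray_b, tray_c, lifter may be knocked a few centimetres aside while the robot is not near it.
It also fails if it takes over 210 s, if anything falls off the work surface, if the arm or the gripper's body presses on something with over 40 N, if the wrist force passes 120 N, or if a joint passes its speed limit or range.

### The arm

A 6-joint arm with a two-finger parallel gripper is mounted at the origin on the work surface. World frame = base frame: x ahead of the robot, y to its left, z up, the work surface at z = 0. Lengths are in mm, angles in rad, forces in N, time in s.
With the tool pointing down it reaches from about 325 to 775 mm from the base axis. Payload 9.3 kg.
Tool frame: the origin (TCP) lies midway between the tips of the shut fingers; the grasp point (between the pads) lies robot.grasp_offset behind it (robot.grasp_offset is the distance from the TCP to the grasp point, in mm); z points along the fingers, y is the direction in which the jaws open and shut (so a half turn about z gives the same grasp; the last joint's range is limited). The gripper opens to 85 mm and grips with 20 to 120 N. Pads are 22 mm wide; open, the fingers measure 114 mm over their backs; the gripper's body (76 mm by 85 mm) begins 54 mm behind the grasp point. The pads swing forward as they close: fully open they stand 13 mm farther back than shut.
Start: joints at [1.101, 0.259, 0.021, 1.334, 0, 1.418], TCP at [171.341, 522.627, 231.279] pointing down, gripper open.
Joint ranges: [-3.04, 3.04], [-0.91, 1.82], [-1.04, 1.36], [-1.92, 1.95], [-1.52, 1.45], [-3.14, 3.14]. Speed limits (rad/s): [2.22, 2.22, 2.79, 3.14, 3.14, 3.14].

### API

Orientations are given as a rotation vector (axis times angle).
In Python, from bench import robot, imaging gives the robot as it stands. The module is installed in compiled form; this text tells all that it offers.
- The arm moves only by the tool jog_arm, never from a script. Its argument "series" is a list of rows, each an object of numbers: "grip": the closure, from -1 (fully open) to 1 (shut); "tx", "ty", "tz": the shift along the tool's x, y, z in cm; "wx", "wy", "wz": the turn, a rotation vector about the tool's x, y, z in degrees. In form: [{"grip": .., "tx": .., "ty": .., "tz": .., "wx": .., "wy": .., "wz": ..}, ...]. A call has 1 to 5 rows; each row shifts and turns the commanded pose from where the row before left it, along the tool's axes as they then stand; what a row does not reach is not made up. A row lasts 1/10 s, in which the tool goes at most 50 mm and 8.59 degrees, less where a joint would pass 70% of its speed; a pose out of reach is approached as far as the arm can. A call with a gripper value outside its range is refused whole. The fingers move at their own pace and stop on an object; "squeeze" is the grip in N (left out, the last holds). Time passes only in rows, so rows that do not move let the fingers close. It gives the time, the measured TCP pose, the force and the opening at its end, in the units of the state.
- robot.get_state(): the state, without advancing time (a new reading comes with each control period).
- imaging.camera(name): name is "scene" or "side" or "wrist"; returns the picture (480x640x3 uint8, red, green, blue); there is no depth.
- imaging.camera_info(name): a dict with "vfov" (degrees; the focal length in pixels is half the picture's height over the tangent of half this angle, whatever the lens; pixels are square), "cx", "cy" (the principal point, pixels), "world_from_camera" (4x4, takes a point from camera to world coordinates). Camera axes: x right, y down, z forward; pixel columns grow to the right and rows downward; lengths in mm; the calibration is good to about 2 mm. The wrist camera is an equidistant fisheye: a pixel r from the principal point sees the ray r / f radians off the axis. A picture is of the moment at which its call begins: read the wrist's pose just before it. camera_info takes no time and is no camera call; for the wrist camera it gives the pose at the moment of the call.
- robot.hand_in(): hands the job in, once; it reports no verdict.
The state is a dict: "clock": time; "qpos": joint angles; "qvel": joint speeds; "tau": joint torques, N m; "position": TCP position; "eef_rot": TCP orientation; "contact_force": force on the tool from outside, world axes, zero at the start; "wrist_torque": the same for the moment, N m; "finger_gap": finger opening in mm.
Only numpy, scipy, OpenCV 4.12 (cv2) and the standard library are available. Lean on these libraries where they do the work, as an engineer would, in place of code of your own. Each camera call takes 0.05 s, during which the arm holds its last target.

## Working session

There is one attempt and no reset: what is moved stays moved. The work goes in short steps, Python scripts to look and compute and a tool call to move; the robot and the scene stay as the last step left them, time stands still between calls to the robot, and variables do not carry over. Pictures are saved under pics/ and viewed, and the job is handed in when it is done.

Besides the shell and the picture viewer there is one more tool, called as name(argument=value, ...) on one line, values as JSON. jog_arm: Moves the arm, as the interface text tells. Its arguments: {"type":"object","properties":{"series":{"type":"array","items":{"type":"object","properties":{"grip":{"type":"number"},"tx":{"type":"number"},"ty":{"type":"number"},"tz":{"type":"number"},"wx":{"type":"number"},"wy":{"type":"number"},"wz":{"type":"number"}}}},"squeeze":{"type":"number"}},"required":["series"]}

```bash
mkdir -p pics; cat > h.py <<'E'
import numpy as np, cv2
from bench import robot, imaging
from scipy.spatial.transform import Rotation as R
def snap(name,fn):
    info=imaging.camera_info(name); im=imaging.camera(name)
    cv2.imwrite(f'pics/{fn}.png',cv2.cvtColor(im,cv2.COLOR_RGB2BGR)); np.save(f'pics/{fn}.npy',info,allow_pickle=True)
    return im,info
def ray(info,u,v,fish=False):
    f=240/np.tan(np.radians(info['vfov'])/2); T=np.array(info['world_from_camera'])
    x,y=u-info['cx'],v-info['cy']
    if fish:
        r=np.hypot(x,y); th=r/f; s=np.sin(th)/r if r>0 else 0
        d=np.array([x*s,y*s,np.cos(th)])
    else: d=np.array([x/f,y/f,1]); d/=np.linalg.norm(d)
    return T[:3,3],T[:3,:3]@d
def onz(info,u,v,z,fish=False):
    o,d=ray(info,u,v,fish); return o+d*(z-o[2])/d[2]
def proj(info,p,fish=False):
    f=240/np.tan(np.radians(info['vfov'])/2); T=np.array(info['world_from_camera'])
    c=T[:3,:3].T@(np.array(p)-T[:3,3])
    if fish:
        rr=np.hypot(c[0],c[1]); th=np.arctan2(rr,c[2]); return info['cx']+f*th*c[0]/rr, info['cy']+f*th*c[1]/rr
    return info['cx']+f*c[0]/c[2], info['cy']+f*c[1]/c[2]
def load(fn):
    return cv2.imread(f'pics/{fn}.png'), np.load(f'pics/{fn}.npy',allow_pickle=True).item()
def st():
    s=robot.get_state(); print('t',round(s['clock'],2),'pos',np.round(s['position'],1),'rot',np.round(s['eef_rot'],3),'F',np.round(s['contact_force'],1),'gap',round(s['finger_gap'],1)); return s
E
python3 - <<'E'
from h import *
s=st(); print(s); print(robot.grasp_offset)
print(R.from_rotvec(s['eef_rot']).as_matrix().round(3))
for n in ['scene','side','wrist']:
    im,i=snap(n,n+'0'); print(n,i)
E
```

```text
t 0.0 pos [171.2 522.4 230.6] rot [-4.950e-01 -3.102e+00  2.000e-03] F [-0.6  0.1 -0.8] gap 85.7
{'clock': 0.0, 'qpos': array([1.10138605e+00, 2.59199941e-01, 2.07229858e-02, 1.33370167e+00,
       3.82144076e-05, 1.41818752e+00]), 'qvel': array([ 2.42377065e-04, -3.90872244e-04,  2.21604363e-04,  6.80774320e-05,
        6.70494184e-04,  8.03363822e-05]), 'tau': array([ 7.77793412e-04, -5.55647635e+01,  3.44523096e+01,  1.38195389e-02,
       -2.02786136e-04, -2.75197021e-05]), 'position': array([171.20347413, 522.36343914, 230.64670246]), 'eef_rot': array([-4.95479678e-01, -3.10180816e+00,  2.04847724e-03]), 'contact_force': array([-0.59611079,  0.12515371, -0.83706829]), 'wrist_torque': array([ 0.0079268 , -0.00618643,  0.06270642]), 'finger_gap': 85.69723490149201}
18.700000000000003
[[-0.95   0.312 -0.001]
 [ 0.312  0.95  -0.001]
 [ 0.    -0.001 -1.   ]]
scene {'vfov': 52.53232376556103, 'cx': 316.15789058828796, 'cy': 234.0112527477582, 'world_from_camera': array([[ 8.34192708e-01,  3.39740253e-01, -4.34395081e-01,
         1.14423135e+03],
       [ 5.51185325e-01, -4.88202557e-
[... 412 characters left out ...]
  [-1.32458023e-01, -5.55115242e-01,  8.21158901e-01,
        -9.94333382e+02],
       [ 2.42429396e-02, -8.30025338e-01, -5.57198545e-01,
         7.93996927e+02],
       [ 0.00000000e+00,  0.00000000e+00,  0.00000000e+00,
         1.00000000e+00]])}
wrist {'vfov': 65.70646984690485, 'cx': 321.78715959314553, 'cy': 232.61050361792235, 'world_from_camera': array([[ 3.10815627e-01,  9.00082677e-01,  3.05360149e-01,
         9.30317812e+01],
       [ 9.50468368e-01, -2.93702853e-01, -1.01727656e-01,
         5.48047536e+02],
       [-1.87815463e-03,  3.21853707e-01, -9.46787549e-01,
         3.73661178e+02],
       [ 0.00000000e+00,  0.00000000e+00,  0.00000000e+00,
         1.00000000e+00]])}
```

View pics/scene0.png

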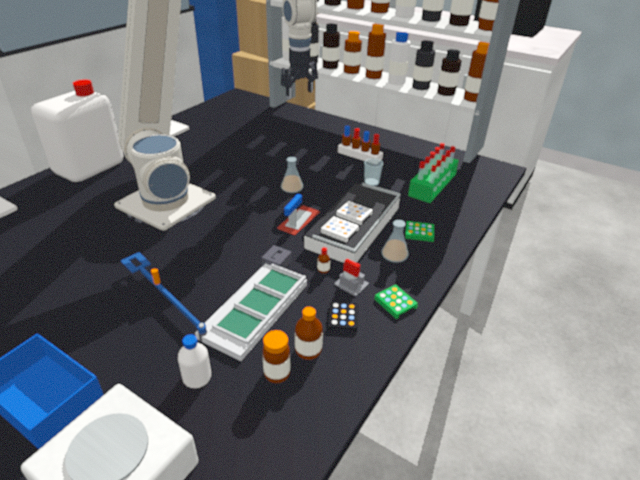

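View pics/side0.png

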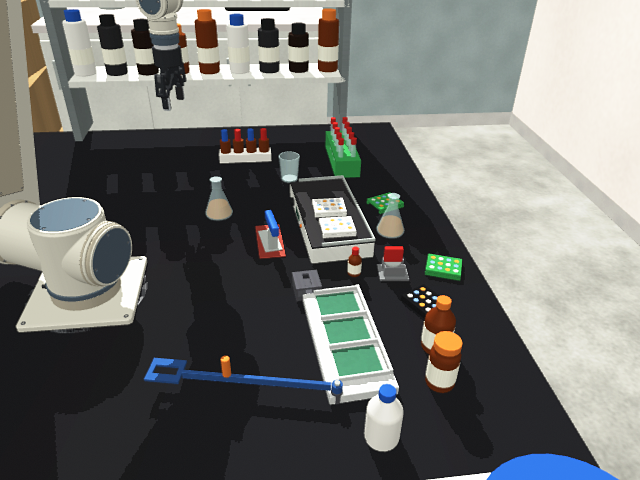

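View pics/wrist0.png

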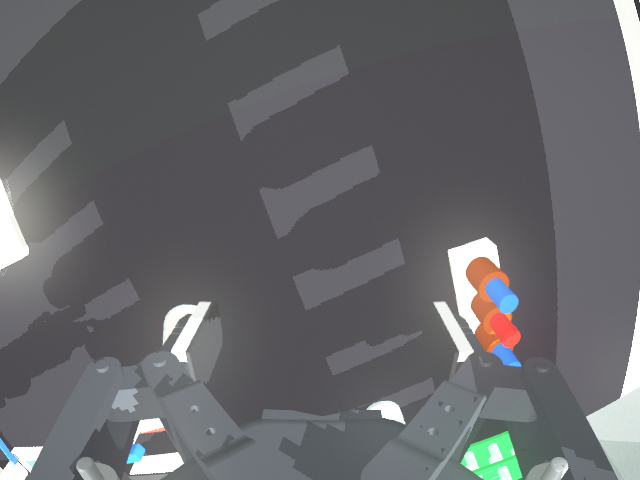

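The scene view shows the warmer with two white trays at (340,229) and (353,212), the lifter on its red mat (295,213), the carrier (255,308), the gate open with its post at (155,275), and the key in its stand (351,275).

```bash
python3 - <<'E'
from h import *
a,_=load('scene0'); b,_=load('side0')
cv2.imwrite('pics/c1.png',cv2.resize(a[150:310,265:425],None,fx=4,fy=4,interpolation=cv2.INTER_CUBIC)[:600])
cv2.imwrite('pics/c2.png',cv2.resize(b[150:300,240:420],None,fx=4,fy=4,interpolation=cv2.INTER_CUBIC))
cv2.imwrite('pics/c3.png',cv2.resize(b[250:410,135:405],None,fx=2.9,fy=2.9,interpolation=cv2.INTER_CUBIC))
E
```

```text
(no output)
```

View pics/c1.png

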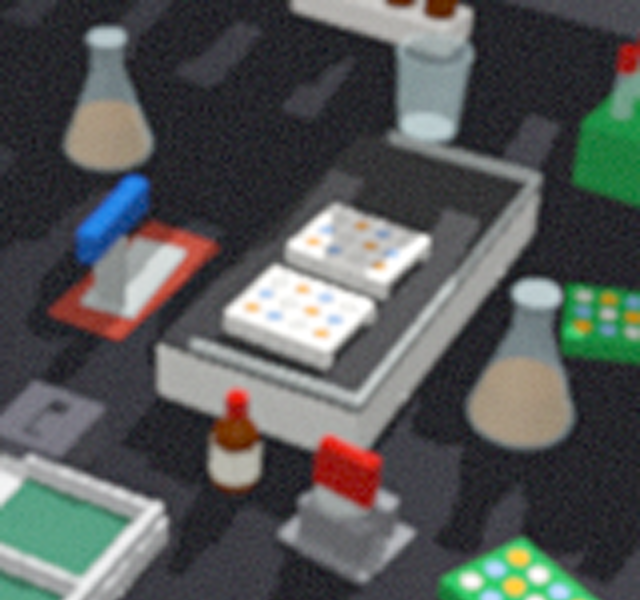

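View pics/c2.png

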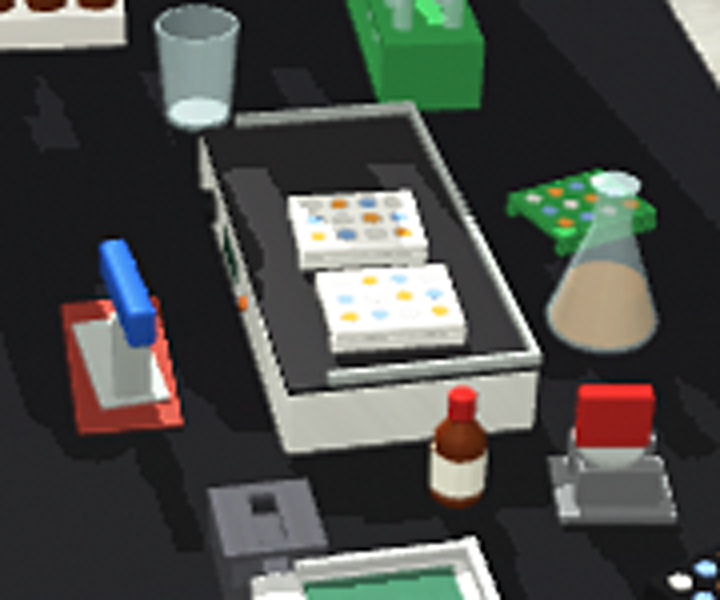

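View pics/c3.png

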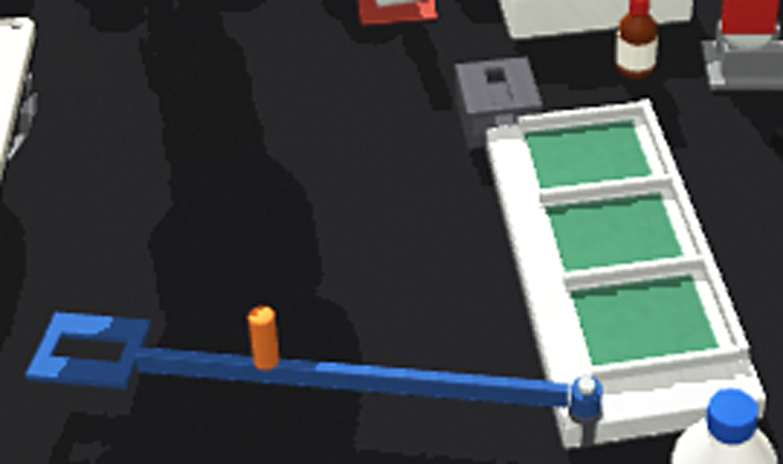

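```bash
python3 - <<'E'
from h import *
_,S=load('side0'); _,C=load('scene0')
f2=lambda u,v:(240+u/4,150+v/4); f3=lambda u,v:(135+u/2.9,250+v/2.9); f1=lambda u,v:(265+u/4,150+v/4)
def p(n,uv,z,cam=S): print(n,onz(cam,*uv,z).round(1))
print('== side')
for n,uv,z in [('handle far',f2(112,243),89),('handle near',f2(143,322),89),('handle nearR',f2(155,315),89),
 ('mat TL',f2(62,306),3),('mat BL',f2(78,433),3),('mat BR',f2(183,424),3),
 ('trayA TL',f2(289,198),66),('trayA TR',f2(410,192),66),('trayA BR',f2(427,250),66),('trayA BL',f2(303,256),66),
 ('trayB TL',f2(316,272),66),('trayB TR',f2(447,266),66),('trayB BR',f2(465,332),66),('trayB BL',f2(333,338),66),
 ('warm nearleft top',f2(203,150),50),('warm nearright',f2(285,390),50),('warm rim farR',f2(540,357),58),('warm rim farL',f2(412,104),58),
 ('key L',f2(580,387),98),('key R',f2(652,388),98),
 ('slot',f2(266,507),35),('carrier FL',f3(490,133),20),('carrier FR',f3(566,445),20),('carrier deck corner far L',f3(650,102),32),('stopR',f3(750,352),32),
 ('hinge',f3(586,384),55),('post top',f3(261,313),83.5),
 ('bay0 FL',f3(570,291),20),('bay0 FR',f3(592,364),20),('bay0 BR',f3(718,350),20),
 ('bay2 FL',f3(525,135),20),('bay2 FR',f3(541,188),20),('bay2 BR',f3(653,174),20),('bay1 FL',f3(547,212),20),('bay1 FR',f3(565,271),20)]: p(n,uv,z)
print('== scene')
for n,uv,z in [('handle far',f1(135,180),89),('handle near',f1(88,243),89),
 ('tA L',f1(287,243),66),('tA T',f1(337,203),66),('tA R',f1(431,242),66),('tA B',f1(385,284),66),
 ('tB L',f1(225,314),66),('tB T',f1(278,268),66),('tB R',f1(374,315),66),('tB B',f1(325,352),66),
 ('post',(155,271),83.5),('hinge',(202,326),55),('keyL',f1(320,440),98),('keyR',f1(380,466),98),
 ('warm rim corner',f1(540,178),58),('warm rim corner2',f1(358,402),58)]: p(n,uv,z,C)
E
```

```text
== side
handle far [417.5 170.5  89. ]
handle near [431.8  78.   89. ]
handle nearR [439.4  84.9  89. ]
mat TL [383.6 233.7   3. ]
mat BL [389.8  87.5   3. ]
mat BR [455.1  90.5   3. ]
trayA TL [539.9 256.1  66. ]
trayA TR [623.  256.7  66. ]
trayA BR [622.  180.7  66. ]
trayA BL [540.5 180.8  66. ]
trayB TL [546.5 160.6  66. ]
trayB TR [631.6 159.9  66. ]
trayB BR [629.3  82.8  66. ]
trayB BL [547.5  84.1  66. ]
warm nearleft top [489.4 357.4  50. ]
warm nearright [514.8  54.6  50. ]
warm rim farR [672.8  62.9  58. ]
warm rim farL [647.8 399.4  58. ]
key L [673.9 -26.6  98. ]
key R [714.6 -31.6  98. ]
slot [493.7 -38.1  35. ]
carrier FL [483.1 -86.5  20. ]
carrier FR [ 500.  -382.2   20. ]
carrier deck corner far L [608.7 -76.8  32. ]
stopR [ 626.  -332.8   32. ]
hinge [ 513.5 -366.4   55. ]
post top [ 320.2 -314.    83.5]
bay0 FL [ 520.6 -256.    20. ]
bay0 FR [ 525.6 -320.9   20. ]
bay0 BR [ 609.2 -318.4   20. ]
bay2 FL [509.5 -91.7  20. ]
bay2 FR [ 514.1 -152.    20. ]
bay2 BR [ 598.8 -145.7   20. ]
bay1 FL [ 515.2 -177.6   20. ]
bay1 FR [ 519.9 -237.1   20. ]
== scene
handle far [414.6 168.5  89. ]
handle near [436.3  78.2  89. ]
tA L [537.9 191.3  66. ]
tA T [540.5 261.1  66. ]
tA R [626.1 254.7  66. ]
tA B [624.7 186.4  66. ]
tB L [549.2  88.3  66. ]
tB T [549.7 159.2  66. ]
tB R [637.1 148.1  66. ]
tB B [630.8  90.2  66. ]
post [ 322.9 -317.    83.5]
hinge [ 524.8 -366.9   55. ]
keyL [695.4 -28.7  98. ]
keyR [739.  -29.3  98. ]
warm rim corner [649.1 397.8  58. ]
warm rim corner2 [672.9  63.7  58. ]
```

```bash
cat >> h.py <<'E'
import json
def plan(pos,yaw_deg,n,grip=None):
    """rows in tool axes taking the measured pose to pos with tool pointing down, tool x at yaw_deg"""
    s=robot.get_state(); p=np.array(s['position']); M=R.from_rotvec(s['eef_rot'])
    a=np.radians(yaw_deg); X=np.array([np.cos(a),np.sin(a),0]); Z=np.array([0,0,-1.]); G=R.from_matrix(np.stack([X,np.cross(Z,X),Z],1))
    rv=(M.inv()*G).as_rotvec(); st_=rv/n; rows=[]
    for k in range(n):
        d=M.inv().apply((np.array(pos)-p)/n)/10; w=np.degrees(st_)
        rows.append([*d.round(2),*w.round(1)]); M=M*R.from_rotvec(st_); p=p+(np.array(pos)-p)/n if False else p
    for r in rows: print({k:float(v) for k,v in zip(['tx','ty','tz','wx','wy','wz'],r)})
def yaw():
    M=R.from_rotvec(robot.get_state()['eef_rot']).as_matrix(); return np.degrees(np.arctan2(M[1,0],M[0,0]))
def tri(*obs):
    A=np.zeros((3,3));b=np.zeros(3);L=[]
    for info,u,v,f in obs:
        o,d=ray(info,u,v,f); P=np.eye(3)-np.outer(d,d); A+=P;b+=P@o; L.append((o,d))
    x=np.linalg.solve(A,b); return x,[float(np.linalg.norm(np.cross(x-o,d))) for o,d in L]
E
python3 - <<'E'
from h import *
plan((430,60,260),-78,15)
_,S=load('side0'); _,C=load('scene0')
f2=lambda u,v:(240+u/4,150+v/4); f3=lambda u,v:(135+u/2.9,250+v/2.9); f1=lambda u,v:(265+u/4,150+v/4)
for n,a,b in [('handle far',(112,243),(135,180)),('handle near',(143,322),(88,243)),('keyL',(580,387),(320,440)),('keyR',(652,388),(380,466)),('drop',(461,392),(237,396))]:
    print(n,tri((S,*f2(*a),False),(C,*f1(*b),False)))
E
```

```text
{'tx': -2.6, 'ty': -2.39, 'tz': -0.19, 'wx': -0.0, 'wy': -0.0, 'wz': -8.0}
{'tx': -2.24, 'ty': -2.73, 'tz': -0.19, 'wx': -0.0, 'wy': -0.0, 'wz': -8.0}
{'tx': -1.84, 'ty': -3.02, 'tz': -0.19, 'wx': -0.0, 'wy': -0.0, 'wz': -8.0}
{'tx': -1.4, 'ty': -3.24, 'tz': -0.19, 'wx': -0.0, 'wy': -0.0, 'wz': -8.0}
{'tx': -0.93, 'ty': -3.41, 'tz': -0.19, 'wx': -0.0, 'wy': -0.0, 'wz': -8.0}
{'tx': -0.45, 'ty': -3.5, 'tz': -0.19, 'wx': -0.0, 'wy': -0.0, 'wz': -8.0}
{'tx': 0.04, 'ty': -3.53, 'tz': -0.19, 'wx': -0.0, 'wy': -0.0, 'wz': -8.0}
{'tx': 0.53, 'ty': -3.49, 'tz': -0.19, 'wx': -0.0, 'wy': -0.0, 'wz': -8.0}
{'tx': 1.02, 'ty': -3.38, 'tz': -0.19, 'wx': -0.0, 'wy': -0.0, 'wz': -8.0}
{'tx': 1.48, 'ty': -3.21, 'tz': -0.19, 'wx': -0.0, 'wy': -0.0, 'wz': -8.0}
{'tx': 1.91, 'ty': -2.97, 'tz': -0.19, 'wx': -0.0, 'wy': -0.0, 'wz': -8.0}
{'tx': 2.31, 'ty': -2.68, 'tz': -0.19, 'wx': -0.0, 'wy': -0.0, 'wz': -8.0}
{'tx': 2.66, 'ty': -2.33, 'tz': -0.19, 'wx': -0.0, 'wy': -0.0, 'wz': -8.0}
{'tx': 2.95, 'ty': -1.94, 'tz': -0.19, 'wx': -0.0, 'wy': -0.0, 'wz': -8.0}
{'tx': 3.2, 'ty': -1.51, 'tz': -0.19, 'wx': -0.0, 'wy': -0.0, 'wz': -8.0}
handle far (array([417.43119988, 164.56330605,  92.3076394 ]), [0.24664979339724577, 0.24664979339729642])
handle near (array([432.13020625,  83.92247376,  84.68959807]), [0.3463626312397484, 0.3463626312398368])
keyL (array([681.88502254,  -2.82577155,  77.57607574]), [2.781592217660955, 2.7815922176609185])
keyR (array([725.52112594,  -1.23065905,  74.05457904]), [1.6630493567529407, 1.6630493567528832])
drop (array([612.50962227,   5.31087297,  75.17900552]), [1.0297112766861936, 1.029711276686237])
```

jog_arm(series=[{"tx":-2.6,"ty":-2.4,"tz":-0.2,"wz":-8},{"tx":-2.2,"ty":-2.7,"tz":-0.2,"wz":-8},{"tx":-1.8,"ty":-3.0,"tz":-0.2,"wz":-8},{"tx":-1.4,"ty":-3.2,"tz":-0.2,"wz":-8},{"tx":-0.9,"ty":-3.4,"tz":-0.2,"wz":-8}])

```text
invalid input at $.series[0]: expected keys grip, tx, ty, tz, wx, wy, wz
```

jog_arm(series=[{"tx":-0.5,"ty":-3.5,"tz":-0.2,"wz":-8},{"tx":0,"ty":-3.5,"tz":-0.2,"wz":-8},{"tx":0.5,"ty":-3.5,"tz":-0.2,"wz":-8},{"tx":1,"ty":-3.4,"tz":-0.2,"wz":-8},{"tx":1.5,"ty":-3.2,"tz":-0.2,"wz":-8}])

```text
invalid input at $.series[0]: expected keys grip, tx, ty, tz, wx, wy, wz
```

jog_arm(series=[{"tx":1.9,"ty":-3,"tz":-0.2,"wz":-8},{"tx":2.3,"ty":-2.7,"tz":-0.2,"wz":-8},{"tx":2.7,"ty":-2.3,"tz":-0.2,"wz":-8},{"tx":3,"ty":-1.9,"tz":-0.2,"wz":-8},{"tx":3.2,"ty":-1.5,"tz":-0.2,"wz":-8}])

```text
invalid input at $.series[0]: expected keys grip, tx, ty, tz, wx, wy, wz
```

```bash
python3 - <<'E'
from h import *
st();print(yaw())
snap('wrist','w1')
E
```

```text
t 0.15 pos [171.3 522.4 230.8] rot [-4.960e-01 -3.102e+00  1.000e-03] F [-0.5 -0.2 -0.2] gap 85.3
161.84839531691367
```

View pics/w1.png

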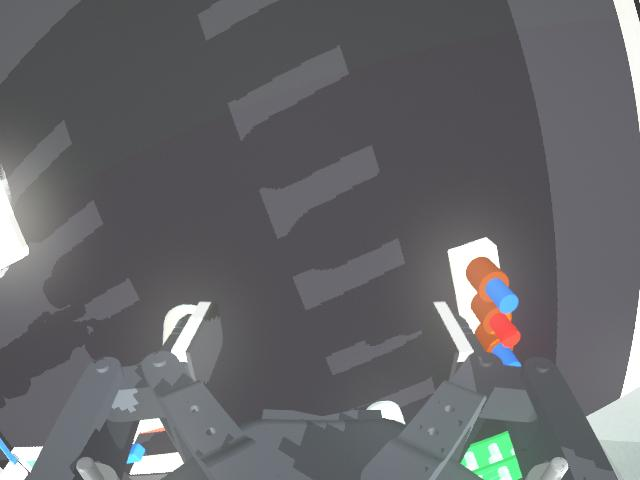

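jog_arm(series=[{"grip":-1,"tx":-2.6,"ty":-2.4,"tz":-0.2,"wx":0,"wy":0,"wz":-8},{"grip":-1,"tx":-2.2,"ty":-2.7,"tz":-0.2,"wx":0,"wy":0,"wz":-8},{"grip":-1,"tx":-1.8,"ty":-3.0,"tz":-0.2,"wx":0,"wy":0,"wz":-8},{"grip":-1,"tx":-1.4,"ty":-3.2,"tz":-0.2,"wx":0,"wy":0,"wz":-8},{"grip":-1,"tx":-0.9,"ty":-3.4,"tz":-0.2,"wx":0,"wy":0,"wz":-8}])

```text
clock: 0.7
position: [256.7, 368.1, 241.3]
eef_rot: [-0.605, 3.083, -0.0]
contact_force: [0.4, 1.3, 0.2]
finger_gap: 85.1
```

jog_arm(series=[{"grip":-1,"tx":-0.5,"ty":-3.5,"tz":-0.2,"wx":0,"wy":0,"wz":-8},{"grip":-1,"tx":0,"ty":-3.5,"tz":-0.2,"wx":0,"wy":0,"wz":-8},{"grip":-1,"tx":0.5,"ty":-3.5,"tz":-0.2,"wx":0,"wy":0,"wz":-8},{"grip":-1,"tx":1,"ty":-3.4,"tz":-0.2,"wx":0,"wy":0,"wz":-8},{"grip":-1,"tx":1.5,"ty":-3.2,"tz":-0.2,"wx":0,"wy":0,"wz":-8}])

```text
clock: 1.2
position: [341.8, 217.4, 251.2]
eef_rot: [-1.603, 2.702, -0.0]
contact_force: [1.2, 0.9, 0.0]
finger_gap: 85.7
```

jog_arm(series=[{"grip":-1,"tx":1.9,"ty":-3,"tz":-0.2,"wx":0,"wy":0,"wz":-8},{"grip":-1,"tx":2.3,"ty":-2.7,"tz":-0.2,"wx":0,"wy":0,"wz":-8},{"grip":-1,"tx":2.7,"ty":-2.3,"tz":-0.2,"wx":0,"wy":0,"wz":-8},{"grip":-1,"tx":3,"ty":-1.9,"tz":-0.2,"wx":0,"wy":0,"wz":-8},{"grip":-1,"tx":3.2,"ty":-1.5,"tz":-0.2,"wx":0,"wy":0,"wz":-8}])

```text
clock: 1.7
position: [422.7, 62.9, 261.0]
eef_rot: [-2.419, 2.004, -0.0]
contact_force: [0.3, 0.4, 1.6]
finger_gap: 85.5
```

```bash
python3 - <<'E'
from h import *
st();print(yaw())
snap('wrist','w1')
E
```

```text
t 1.7 pos [422.7  62.9 261. ] rot [-2.419  2.004 -0.   ] F [0.3 0.4 1.6] gap 85.5
-79.29334635527388
```

View pics/w1.png

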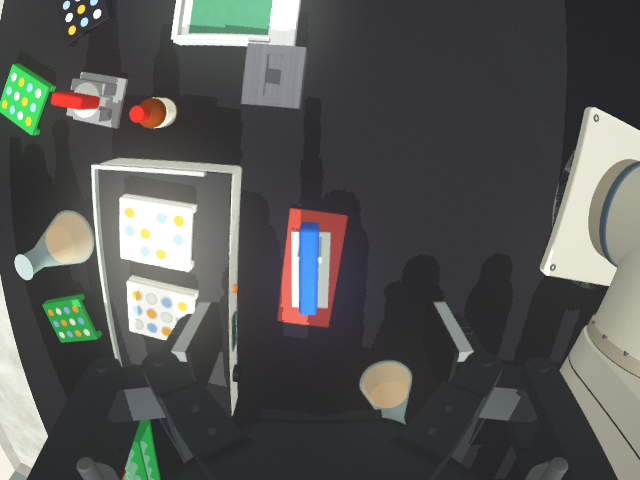

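The wrist view shows the lifter on its mat (310,268), the trays at (158,233) and (163,308), the lock block (273,75) and the key (75,100). I'll measure these now.

```bash
cat >> h.py <<'E'
def und(im,info,z,x0,x1,y0,y1,s=2.0,fish=True):
    """resample onto world plane z: pixel col = (x-x0)*s ; row=(y1-y)*s"""
    xs=np.arange(x0,x1,1/s); ys=np.arange(y1,y0,-1/s); X,Y=np.meshgrid(xs,ys)
    f=240/np.tan(np.radians(info['vfov'])/2); T=np.array(info['world_from_camera'])
    c=np.stack([X,Y,np.full_like(X,z)],-1)-T[:3,3]; c=c@T[:3,:3]
    if fish:
        rr=np.hypot(c[...,0],c[...,1])+1e-9; th=np.arctan2(rr,c[...,2]); u=info['cx']+f*th*c[...,0]/rr; v=info['cy']+f*th*c[...,1]/rr
    else: u=info['cx']+f*c[...,0]/c[...,2]; v=info['cy']+f*c[...,1]/c[...,2]
    return cv2.remap(im,u.astype(np.float32),v.astype(np.float32),cv2.INTER_LINEAR)
def rect(mask,info,z,fish=True,amin=60,verb=True):
    """largest blobs -> world min-area rects on plane z"""
    out=[]; n,l,stt,_=cv2.connectedComponentsWithStats(mask.astype(np.uint8))
    for i in range(1,n):
        if stt[i,4]<amin: continue
        cs,_=cv2.findContours((l==i).astype(np.uint8),cv2.RETR_EXTERNAL,cv2.CHAIN_APPROX_NONE); c=max(cs,key=len)[:,0]
        w=np.array([onz(info,u,v,z,fish)[:2] for u,v in c],np.float32)
        r=cv2.minAreaRect(w); out.append((stt[i],r))
        if verb: print('px',stt[i,:4],'c',np.round(r[0],1),'size',np.round(r[1],1),'ang',round(r[2],1))
    return out
def hsv(im): return cv2.cvtColor(im,cv2.COLOR_BGR2HSV)
E
python3 - <<'E'
from h import *
im,I=load('w1'); h=hsv(im); H,Sa,V=h[...,0],h[...,1],h[...,2]
print('blue');rect((H>100)&(H<125)&(Sa>120)&(V>80),I,92)
print('red');m=((H<8)|(H>172))&(Sa>100)&(V>90); m=m|((H>100)&(H<125)&(Sa>120)&(V>80)); m[:, :250]=0; m[:,370:]=0; m=cv2.morphologyEx(m.astype(np.uint8),cv2.MORPH_CLOSE,np.ones((15,15))); rect(m,I,3)
print('tray'); 
w=und(im,I,66,460,720,40,420,2); cv2.imwrite('pics/uw.png',w[:600,:])
E
```

```text
blue
px [299 222  20  93] c [424.3 123.7] size [17.1 93.7] ang 9.4
red
px [277 208  71 120] c [418.1 165.2] size [ 66.5 151.1] ang 2.7
tray
```

View pics/uw.png

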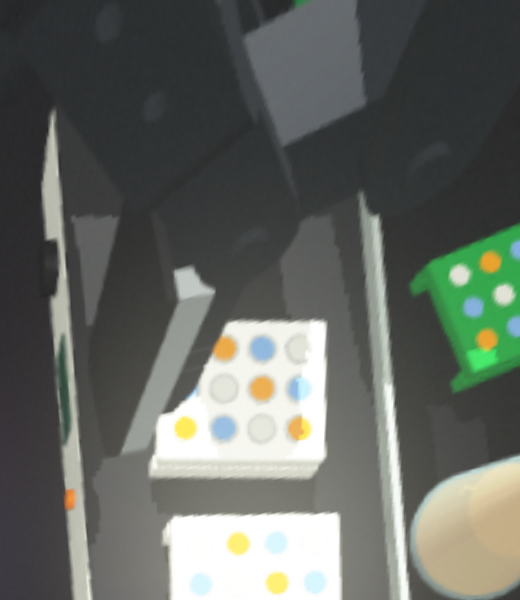

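```bash
python3 - <<'E'
from h import *
im,I=load('w1')
w=und(im,I,66,480,680,60,260,3); cv2.imwrite('pics/uw2.png',w)
w=und(im,I,35,440,540,-80,20,3); cv2.imwrite('pics/uw3.png',w)
E
```

```text
(no output)
```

View pics/uw2.png

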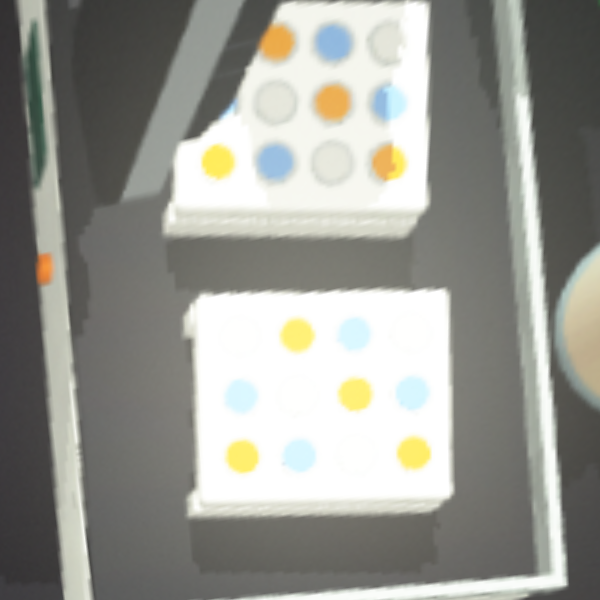

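View pics/uw3.png

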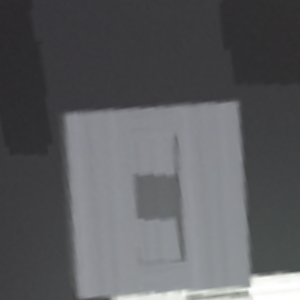

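```bash
python3 - <<'E'
from h import *
plan((421,143.4,180),99.4-180,4); plan((421,143.4,100),99.4-180,1)
E
```

```text
{'tx': -2.08, 'ty': -0.31, 'tz': 2.02, 'wx': -0.0, 'wy': -0.0, 'wz': 0.5}
{'tx': -2.08, 'ty': -0.3, 'tz': 2.02, 'wx': -0.0, 'wy': -0.0, 'wz': 0.5}
{'tx': -2.08, 'ty': -0.28, 'tz': 2.02, 'wx': -0.0, 'wy': -0.0, 'wz': 0.5}
{'tx': -2.08, 'ty': -0.26, 'tz': 2.02, 'wx': -0.0, 'wy': -0.0, 'wz': 0.5}
{'tx': -8.33, 'ty': -1.25, 'tz': 16.08, 'wx': -0.0, 'wy': -0.1, 'wz': 2.1}
```

jog_arm(series=[{"grip":-0.2,"tx":-2.1,"ty":-0.3,"tz":2,"wx":0,"wy":0,"wz":0.5},{"grip":-0.2,"tx":-2.1,"ty":-0.3,"tz":2,"wx":0,"wy":0,"wz":0.5},{"grip":-0.2,"tx":-2.1,"ty":-0.3,"tz":2,"wx":0,"wy":0,"wz":0.5},{"grip":-0.2,"tx":-2.1,"ty":-0.3,"tz":2,"wx":0,"wy":0,"wz":0.5},{"grip":-0.2,"tx":0,"ty":0,"tz":2,"wx":0,"wy":0,"wz":0}])

```text
clock: 2.25
position: [419.9, 150.9, 160.1]
eef_rot: [-2.379, 2.051, 0.0]
contact_force: [0.1, -0.7, 0.8]
finger_gap: 51.1
```

```bash
python3 - <<'E'
from h import *
st();print(yaw())
snap('wrist','w2')
plan((421,143.4,60),99.4-180,4)
E
```

```text
t 2.25 pos [419.9 150.9 160.1] rot [-2.379  2.051  0.   ] F [ 0.1 -0.7  0.8] gap 51.1
-81.53641427763654
{'tx': 0.17, 'ty': -0.05, 'tz': 2.43, 'wx': 0.1, 'wy': 0.0, 'wz': -0.2}
{'tx': 0.17, 'ty': -0.04, 'tz': 2.43, 'wx': 0.1, 'wy': 0.0, 'wz': -0.2}
{'tx': 0.17, 'ty': -0.04, 'tz': 2.43, 'wx': 0.1, 'wy': 0.0, 'wz': -0.2}
{'tx': 0.17, 'ty': -0.04, 'tz': 2.43, 'wx': 0.1, 'wy': 0.0, 'wz': -0.2}
```

View pics/w2.png

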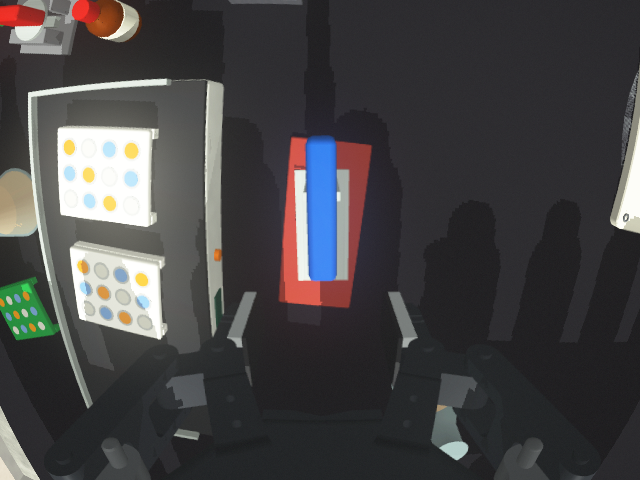

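```bash
python3 - <<'E'
from h import *
im,I=load('w2'); h=hsv(im); H,Sa,V=h[...,0],h[...,1],h[...,2]
rect((H>100)&(H<125)&(Sa>120)&(V>80),I,92)
w=und(im,I,66,480,680,80,280,3); cv2.imwrite('pics/uw4.png',w)
E
```

```text
px [306 135  31 146] c [424.2 126.3] size [17.4 89.5] ang 9.2
```

View pics/uw4.png

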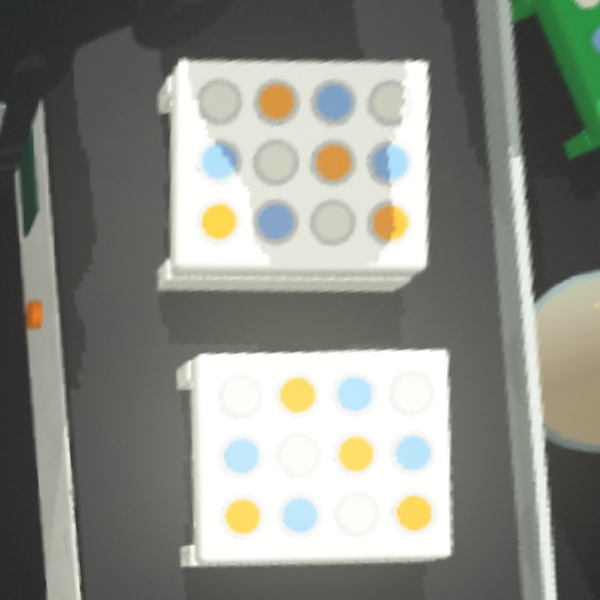

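jog_arm(series=[{"grip":-0.2,"tx":0.5,"ty":0,"tz":2.5,"wx":0,"wy":0,"wz":-0.7},{"grip":-0.2,"tx":0,"ty":0,"tz":2.5,"wx":0,"wy":0,"wz":0},{"grip":-0.2,"tx":0,"ty":0,"tz":2.5,"wx":0,"wy":0,"wz":0},{"grip":-0.2,"tx":0,"ty":0,"tz":2,"wx":0,"wy":0,"wz":0},{"grip":-0.2,"tx":0,"ty":0,"tz":0,"wx":0,"wy":0,"wz":0}])

```text
clock: 2.8
position: [419.6, 143.8, 64.4]
eef_rot: [2.388, -2.037, -0.004]
contact_force: [-1.1, -0.6, 0.6]
finger_gap: 51.6
```

```bash
python3 - <<'E'
from h import *
st();print(yaw())
plan((421,146,60.5),99.2-180,1)
E
```

```text
t 2.8 pos [419.6 143.8  64.4] rot [ 2.388 -2.037 -0.004] F [-1.1 -0.6  0.6] gap 51.6
-80.94560932987717
{'tx': -0.2, 'ty': -0.18, 'tz': 0.39, 'wx': 0.2, 'wy': 0.0, 'wz': -0.1}
```

jog_arm(series=[{"grip":-0.2,"tx":-0.2,"ty":-0.15,"tz":0.4,"wx":0,"wy":0,"wz":0},{"grip":1,"tx":0,"ty":0,"tz":0,"wx":0,"wy":0,"wz":0},{"grip":1,"tx":0,"ty":0,"tz":0,"wx":0,"wy":0,"wz":0},{"grip":1,"tx":0,"ty":0,"tz":0,"wx":0,"wy":0,"wz":0},{"grip":1,"tx":0,"ty":0,"tz":0,"wx":0,"wy":0,"wz":0}], squeeze=80)

```text
clock: 3.3
position: [422.4, 146.5, 62.7]
eef_rot: [-2.39, 2.038, -0.001]
contact_force: [-2.2, -0.3, 6.2]
finger_gap: 16.5
```

```bash
python3 - <<'E'
from h import *
st();print(yaw()); snap('wrist','w3')
E
```

```text
t 3.3 pos [422.4 146.5  62.7] rot [-2.390e+00  2.038e+00 -1.000e-03] F [-2.2 -0.3  6.2] gap 16.5
-80.91061737592713
```

View pics/w3.png

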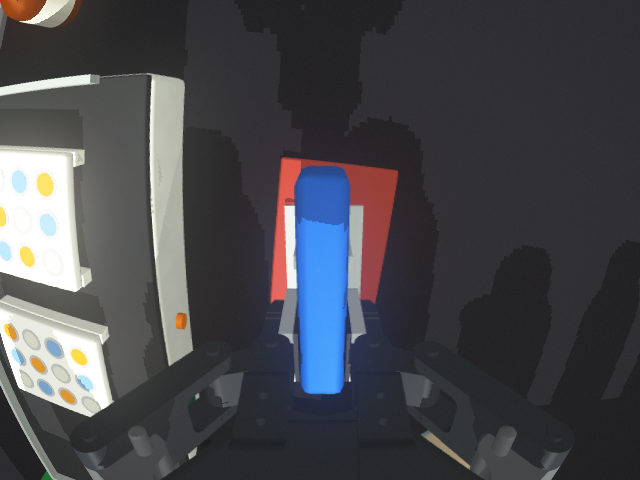

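jog_arm(series=[{"grip":1,"tx":0,"ty":0,"tz":-0.5,"wx":0,"wy":0,"wz":0},{"grip":1,"tx":0,"ty":0,"tz":-2.5,"wx":0,"wy":0,"wz":0},{"grip":1,"tx":0,"ty":0,"tz":-4,"wx":0,"wy":0,"wz":0},{"grip":1,"tx":0,"ty":0,"tz":-2,"wx":0,"wy":0,"wz":0},{"grip":1,"tx":0,"ty":0,"tz":0,"wx":0,"wy":0,"wz":0}])

```text
clock: 3.85
position: [423.4, 146.6, 154.7]
eef_rot: [-2.388, 2.036, -0.005]
contact_force: [-0.5, -0.1, -2.3]
finger_gap: 16.8
```

```bash
cat >> h.py <<'E'
def handle(fn):
    im,I=load(fn); s=robot.get_state(); h=hsv(im); H,Sa,V=h[...,0],h[...,1],h[...,2]
    m=((H>100)&(H<125)&(Sa>120)&(V>60)); m[:, :200]=0; m[:,440:]=0
    o=rect(m,I,s['position'][2]+29.3)
    r=max(o,key=lambda q:q[0][4])[1]; M=R.from_rotvec(s['eef_rot'])
    for c in cv2.boxPoints(r): print('tool xy',M.inv().apply(np.array([*c,s['position'][2]+29.3])-s['position']).round(1))
E
python3 - <<'E'
from h import *
st();print(yaw()); snap('wrist','w4'); handle('w4'); snap('side','s4')
im,_=load('s4'); cv2.imwrite('pics/c4.png',cv2.resize(im[150:300,200:400],None,fx=4,fy=4,interpolation=cv2.INTER_CUBIC))
E
```

```text
t 3.85 pos [423.4 146.6 154.7] rot [-2.388  2.036 -0.005] F [-0.5 -0.1 -2.3] gap 16.8
-80.91544940762017
px [295 167  55 229] c [426.2 127.6] size [18.7 93.1] ang 8.7
tool xy [-27.4   8.4 -29.3]
tool xy [ 65.7   9.  -29.3]
tool xy [ 65.8  -9.7 -29.3]
tool xy [-27.2 -10.4 -29.3]
```

View pics/w4.png

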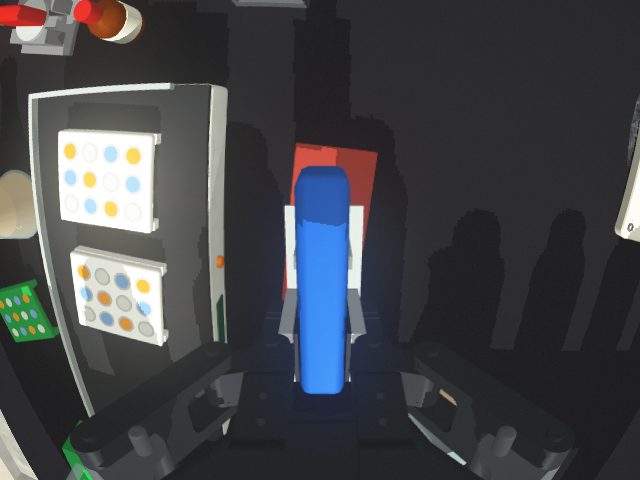

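View pics/c4.png

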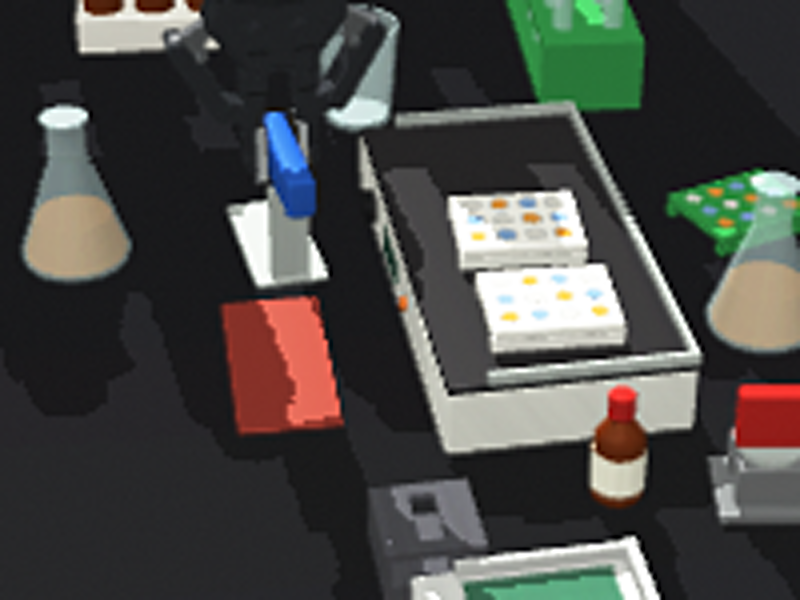

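```bash
python3 - <<'E'
from h import *
plan((460,126,150),-178.9,14)
E
```

```text
{'tx': 0.19, 'ty': -0.25, 'tz': 0.01, 'wx': -0.0, 'wy': 0.0, 'wz': 7.0}
{'tx': 0.16, 'ty': -0.27, 'tz': 0.01, 'wx': -0.0, 'wy': 0.0, 'wz': 7.0}
{'tx': 0.12, 'ty': -0.28, 'tz': 0.01, 'wx': -0.0, 'wy': 0.0, 'wz': 7.0}
{'tx': 0.09, 'ty': -0.3, 'tz': 0.01, 'wx': -0.0, 'wy': 0.0, 'wz': 7.0}
{'tx': 0.05, 'ty': -0.3, 'tz': 0.01, 'wx': -0.0, 'wy': 0.0, 'wz': 7.0}
{'tx': 0.01, 'ty': -0.31, 'tz': 0.01, 'wx': -0.0, 'wy': 0.0, 'wz': 7.0}
{'tx': -0.03, 'ty': -0.31, 'tz': 0.01, 'wx': -0.0, 'wy': 0.0, 'wz': 7.0}
{'tx': -0.06, 'ty': -0.3, 'tz': 0.01, 'wx': -0.0, 'wy': 0.0, 'wz': 7.0}
{'tx': -0.1, 'ty': -0.29, 'tz': 0.01, 'wx': -0.0, 'wy': 0.0, 'wz': 7.0}
{'tx': -0.13, 'ty': -0.28, 'tz': 0.01, 'wx': -0.0, 'wy': 0.0, 'wz': 7.0}
{'tx': -0.17, 'ty': -0.26, 'tz': 0.01, 'wx': -0.0, 'wy': 0.0, 'wz': 7.0}
{'tx': -0.2, 'ty': -0.24, 'tz': 0.01, 'wx': -0.0, 'wy': 0.0, 'wz': 7.0}
{'tx': -0.23, 'ty': -0.21, 'tz': 0.01, 'wx': -0.0, 'wy': 0.0, 'wz': 7.0}
{'tx': -0.25, 'ty': -0.18, 'tz': 0.01, 'wx': -0.0, 'wy': 0.0, 'wz': 7.0}
```

jog_arm(series=[{"grip":1,"tx":0.2,"ty":-0.25,"tz":0,"wx":0,"wy":0,"wz":7},{"grip":1,"tx":0.15,"ty":-0.25,"tz":0,"wx":0,"wy":0,"wz":7},{"grip":1,"tx":0.1,"ty":-0.3,"tz":0,"wx":0,"wy":0,"wz":7},{"grip":1,"tx":0.1,"ty":-0.3,"tz":0,"wx":0,"wy":0,"wz":7},{"grip":1,"tx":0.05,"ty":-0.3,"tz":0,"wx":0,"wy":0,"wz":7}])

```text
clock: 4.45
position: [434.9, 138.9, 150.2]
eef_rot: [1.658, -2.665, -0.002]
contact_force: [-0.4, -0.5, -2.4]
finger_gap: 17.0
```

jog_arm(series=[{"grip":1,"tx":0,"ty":-0.3,"tz":0,"wx":0,"wy":0,"wz":7},{"grip":1,"tx":0,"ty":-0.3,"tz":0,"wx":0,"wy":0,"wz":7},{"grip":1,"tx":-0.05,"ty":-0.3,"tz":0,"wx":0,"wy":0,"wz":7},{"grip":1,"tx":-0.1,"ty":-0.3,"tz":0,"wx":0,"wy":0,"wz":7},{"grip":1,"tx":-0.15,"ty":-0.3,"tz":0,"wx":0,"wy":0,"wz":7}])

```text
clock: 4.95
position: [448.4, 131.4, 150.2]
eef_rot: [0.78, -3.04, -0.001]
contact_force: [0.6, -0.2, -2.4]
finger_gap: 16.8
```

jog_arm(series=[{"grip":1,"tx":-0.15,"ty":-0.25,"tz":0,"wx":0,"wy":0,"wz":7},{"grip":1,"tx":-0.2,"ty":-0.25,"tz":0,"wx":0,"wy":0,"wz":7},{"grip":1,"tx":-0.2,"ty":-0.2,"tz":0,"wx":0,"wy":0,"wz":7},{"grip":1,"tx":-0.2,"ty":-0.2,"tz":0,"wx":0,"wy":0,"wz":7},{"grip":1,"tx":0,"ty":0,"tz":0,"wx":0,"wy":0,"wz":0}])

```text
clock: 5.45
position: [458.7, 125.2, 150.3]
eef_rot: [0.026, -3.139, 0.0]
contact_force: [-0.2, -0.8, -2.0]
finger_gap: 16.6
```

```bash
python3 - <<'E'
from h import *
st();print(yaw()); snap('wrist','w5'); handle('w5'); plan((462,126,125),-178.9,2)
snap('side','s5');im,_=load('s5'); cv2.imwrite('pics/c5.png',cv2.resize(im[150:300,230:430],None,fx=4,fy=4,interpolation=cv2.INTER_CUBIC))
E
```

```text
t 5.45 pos [458.7 125.2 150.3] rot [ 0.026 -3.139  0.   ] F [-0.2 -0.8 -2. ] gap 16.6
-179.03409622469292
px [295 166  55 228] c [438.6 124.6] size [90.6 17.7] ang 0.8
tool xy [ 65.3   8.8 -29.1]
tool xy [ 65.4  -8.8 -29.1]
tool xy [-25.1  -9.5 -29.4]
tool xy [-25.2   8.2 -29.4]
{'tx': -0.17, 'ty': 0.03, 'tz': 1.28, 'wx': -0.0, 'wy': -0.1, 'wz': 0.1}
{'tx': -0.17, 'ty': 0.03, 'tz': 1.28, 'wx': -0.0, 'wy': -0.1, 'wz': 0.1}
```

View pics/w5.png

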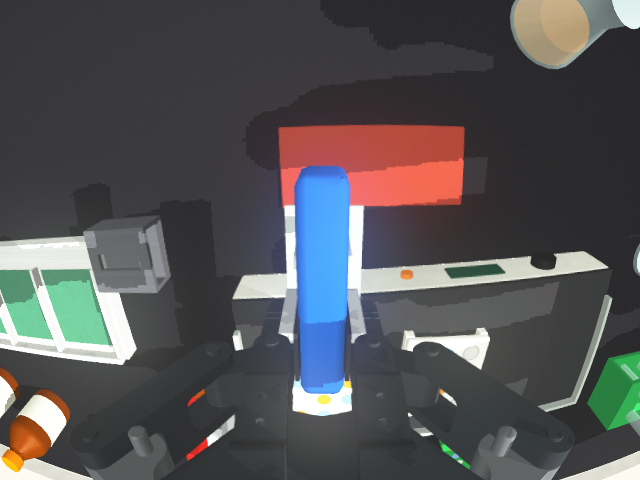

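View pics/c5.png

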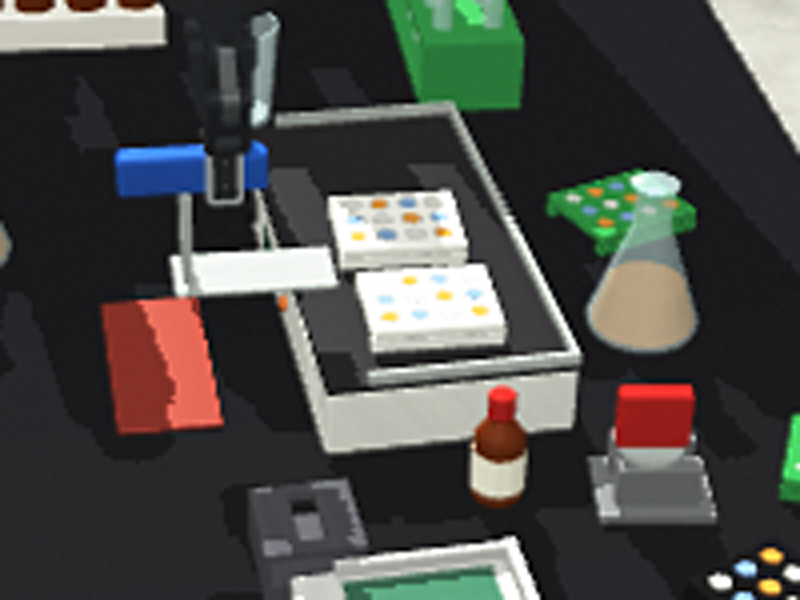

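```bash
python3 - <<'E'
from h import *
_,S=load('s5'); 
ox,oy=458.7-24.8,125
for x in (-8,90):
  for y in (-22,22):
    u,v=proj(S,(ox+x,oy+y,150.3-59.7+2.5)); print(x,y,((u-230)*4,(v-150)*4))
    u,v=proj(S,(ox+x,oy+y,150.3-59.7)); print(x,y,((u-230)*4,(v-150)*4))
u,v=proj(S,(ox-40,oy-9,150.3+29.3));print(((u-230)*4,(v-150)*4))
u,v=proj(S,(ox+50,oy-9,150.3+29.3));print(((u-230)*4,(v-150)*4))
E
```

```text
-8 -22 (np.float64(170.64961043654716), np.float64(294.2213547209549))
-8 -22 (np.float64(170.77564041713185), np.float64(297.70069745746855))
-8 22 (np.float64(166.98679465509076), np.float64(256.2442736046187))
-8 22 (np.float64(167.11323610916475), np.float64(259.6690156384576))
90 -22 (np.float64(331.6755356713843), np.float64(286.0161817271228))
90 -22 (np.float64(331.629103846725), np.float64(289.4721202433749))
90 22 (np.float64(323.71743707144583), np.float64(248.6013147155452))
90 22 (np.float64(323.6804904363171), np.float64(252.00318965837027))
(np.float64(110.16589561670958), np.float64(160.6017782930096))
(np.float64(263.53870323699425), np.float64(153.98616830766628))
```

```bash
python3 - <<'E'
from h import *
im,S=load('s5'); imc,C=load('scene0')
h=hsv(im); H,Sa,V=h[...,0],h[...,1],h[...,2]
m=((H>18)&(H<32)&(Sa>50)&(V>150)); m[:215]=0;m[240:]=0;m[:,315:]=m[:,315:]&True; m[:,:315]=0;m[:,360:]=0
n,l,s,c=cv2.connectedComponentsWithStats(m.astype(np.uint8))
for i in range(1,n):
    if s[i,4]>3: print('side',c[i],onz(S,*c[i],65).round(1))
h=hsv(imc); H,Sa,V=h[...,0],h[...,1],h[...,2]
m=((H>15)&(H<32)&(Sa>40)&(V>120)); m[:195]=0;m[245:]=0;m[:,:315]=0;m[:,380:]=0
n,l,s,c=cv2.connectedComponentsWithStats(m.astype(np.uint8))
for i in range(1,n):
    if s[i,4]>3: print('scene',c[i],onz(C,*c[i],65).round(1))
h=hsv(im); H,Sa,V=h[...,0],h[...,1],h[...,2]
im,I=load('w2');h=hsv(im); H,Sa,V=h[...,0],h[...,1],h[...,2]
m=((H>15)&(H<32)&(Sa>80)&(V>120));m[:120]=0; m[:,200:]=0;m[250:]=0
n,l,s,c=cv2.connectedComponentsWithStats(m.astype(np.uint8))
for i in range(1,n):
    if s[i,4]>20: print('wrist',c[i],onz(I,*c[i],65,True).round(1))
E
```

```text
side [332.  219.5] [578.9 151.9  65. ]
side [340.5 223.5] [597.7 131.   65. ]
side [349.66666667 227.11111111] [618.  112.2  65. ]
side [327.    228.625] [560.4 110.8  65. ]
scene [359.6 216.2] [607.9 206.7  65. ]
scene [340.   221.75] [575.  148.8  65. ]
scene [327.71428571 226.42857143] [558.2 108.6  65. ]
scene [342.2 227.4] [594.8 128.3  65. ]
scene [344.8 232.6] [613.8 110.9  65. ]
wrist [ 68.85606061 147.02272727] [618.6 109.3  65. ]
wrist [130.9122807  150.36842105] [561.3 108.1  65. ]
wrist [ 88.22302158 174.62589928] [599.1 129.1  65. ]
wrist [109.24657534 202.95890411] [579.6 148.7  65. ]
```

jog_arm(series=[{"grip":1,"tx":-0.3,"ty":0.2,"tz":1.5,"wx":0,"wy":0,"wz":0},{"grip":1,"tx":0,"ty":0,"tz":1.5,"wx":0,"wy":0,"wz":0},{"grip":1,"tx":0,"ty":0,"tz":0.6,"wx":0,"wy":0,"wz":0},{"grip":1,"tx":0,"ty":0,"tz":0,"wx":0,"wy":0,"wz":0}])

```text
clock: 5.95
position: [461.5, 127.5, 115.0]
eef_rot: [0.032, -3.139, 0.0]
contact_force: [0.6, -0.4, -2.5]
finger_gap: 16.8
```

```bash
python3 - <<'E'
from h import *
st();print(yaw()); 
snap('side','s6');im,_=load('s6'); cv2.imwrite('pics/c6.png',cv2.resize(im[170:270,260:380],None,fx=6,fy=6,interpolation=cv2.INTER_CUBIC))
plan((462,127.1,112.4),-178.9,1)
E
```

```text
t 5.95 pos [461.5 127.5 115. ] rot [ 0.032 -3.139  0.   ] F [ 0.6 -0.4 -2.5] gap 16.8
-178.8137096385181
{'tx': -0.0, 'ty': -0.04, 'tz': 0.34, 'wx': -0.0, 'wy': -0.1, 'wz': 0.1}
```

View pics/c6.png

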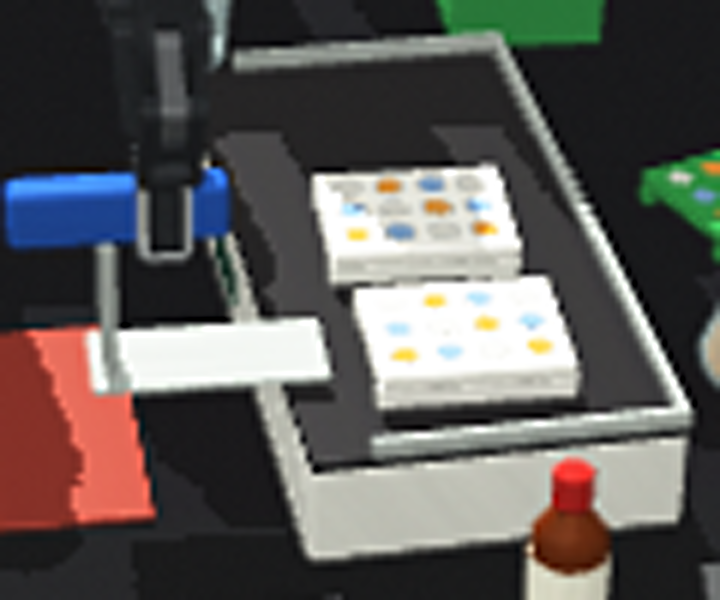

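jog_arm(series=[{"grip":1,"tx":0,"ty":0,"tz":0.3,"wx":0,"wy":0,"wz":0},{"grip":1,"tx":-1,"ty":0,"tz":0,"wx":0,"wy":0,"wz":0},{"grip":1,"tx":-1,"ty":0,"tz":0,"wx":0,"wy":0,"wz":0},{"grip":1,"tx":0,"ty":0,"tz":0,"wx":0,"wy":0,"wz":0}])

```text
clock: 6.4
position: [484.3, 127.9, 113.2]
eef_rot: [-0.029, 3.14, 0.0]
contact_force: [0.4, -0.5, -2.1]
finger_gap: 16.9
```

```bash
python3 - <<'E'
from h import *
st();print(yaw()); 
snap('side','s7');im,_=load('s7'); cv2.imwrite('pics/c7.png',cv2.resize(im[170:270,260:380],None,fx=6,fy=6,interpolation=cv2.INTER_CUBIC))
E
```

```text
t 6.4 pos [484.3 127.9 113.2] rot [-0.029  3.14   0.   ] F [ 0.4 -0.5 -2.1] gap 16.9
-178.92543549627936
```

View pics/c7.png

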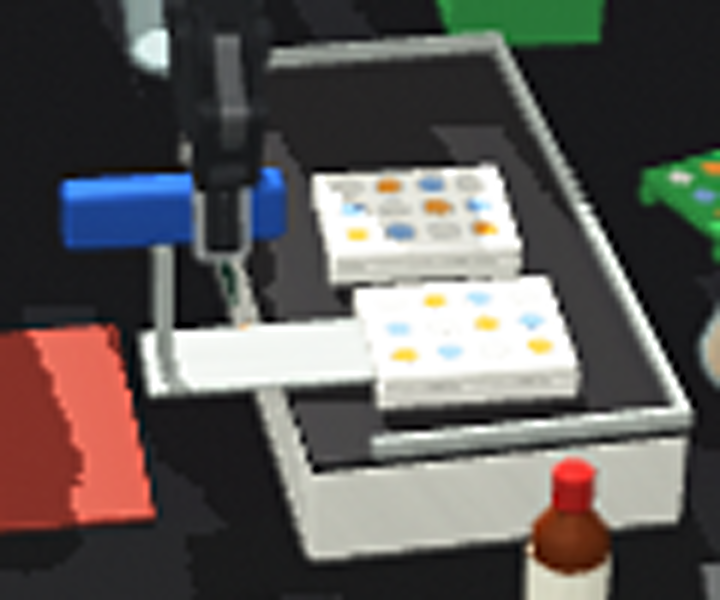

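jog_arm(series=[{"grip":1,"tx":0,"ty":0,"tz":0.1,"wx":0,"wy":0,"wz":0},{"grip":1,"tx":-1,"ty":0,"tz":0,"wx":0,"wy":0,"wz":0},{"grip":1,"tx":-1,"ty":0,"tz":0,"wx":0,"wy":0,"wz":0},{"grip":1,"tx":0,"ty":0,"tz":0,"wx":0,"wy":0,"wz":0}])

```text
clock: 6.85
position: [504.0, 128.2, 111.9]
eef_rot: [-0.029, 3.14, 0.0]
contact_force: [-0.1, -0.3, -1.5]
finger_gap: 16.8
```

jog_arm(series=[{"grip":1,"tx":-1,"ty":0,"tz":0,"wx":0,"wy":0,"wz":0},{"grip":1,"tx":-1,"ty":0,"tz":0,"wx":0,"wy":0,"wz":0},{"grip":1,"tx":0,"ty":0,"tz":0,"wx":0,"wy":0,"wz":0}])

```text
clock: 7.15
position: [523.8, 128.6, 111.8]
eef_rot: [-0.029, 3.141, 0.0]
contact_force: [-0.5, -0.1, -2.4]
finger_gap: 17.1
```

```bash
python3 - <<'E'
from h import *
st();print(yaw()); 
snap('side','s8');im,_=load('s8'); cv2.imwrite('pics/c8.png',cv2.resize(im[170:270,260:380],None,fx=6,fy=6,interpolation=cv2.INTER_CUBIC))
E
```

```text
t 7.15 pos [523.8 128.6 111.8] rot [-0.029  3.141  0.   ] F [-0.5 -0.1 -2.4] gap 17.1
-178.93001495549507
```

View pics/c8.png

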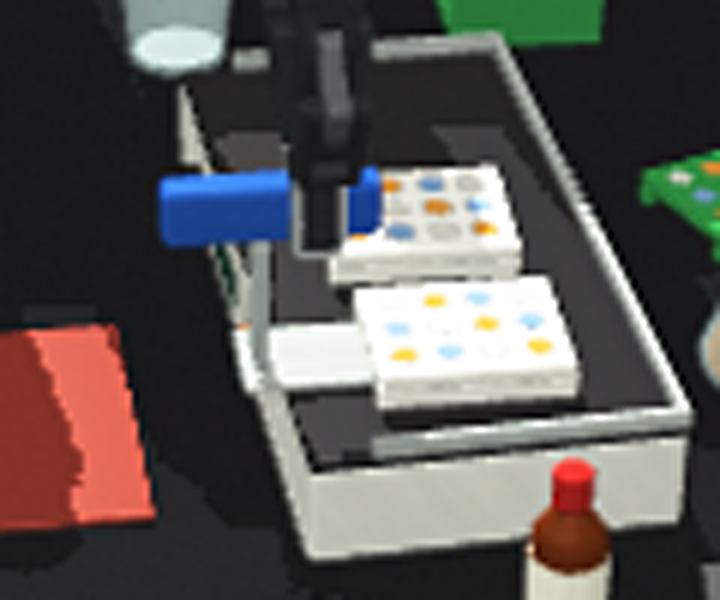

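jog_arm(series=[{"grip":1,"tx":-1,"ty":0,"tz":0,"wx":0,"wy":0,"wz":0},{"grip":1,"tx":-1,"ty":0,"tz":0,"wx":0,"wy":0,"wz":0},{"grip":1,"tx":-1,"ty":0,"tz":0,"wx":0,"wy":0,"wz":0},{"grip":1,"tx":-0.4,"ty":0,"tz":0,"wx":0,"wy":0,"wz":0},{"grip":1,"tx":0,"ty":0,"tz":0,"wx":0,"wy":0,"wz":0}])

```text
clock: 7.7
position: [556.9, 129.2, 111.6]
eef_rot: [0.029, -3.141, 0.0]
contact_force: [0.0, -0.6, -1.9]
finger_gap: 16.7
```

```bash
python3 - <<'E'
from h import *
st();print(yaw()); 
snap('side','s9');im,_=load('s9'); cv2.imwrite('pics/c9.png',cv2.resize(im[170:270,260:380],None,fx=6,fy=6,interpolation=cv2.INTER_CUBIC))
E
```

```text
t 7.7 pos [556.9 129.2 111.6] rot [ 0.029 -3.141  0.   ] F [ 0.  -0.6 -1.9] gap 16.7
-178.9245003968688
```

View pics/c9.png

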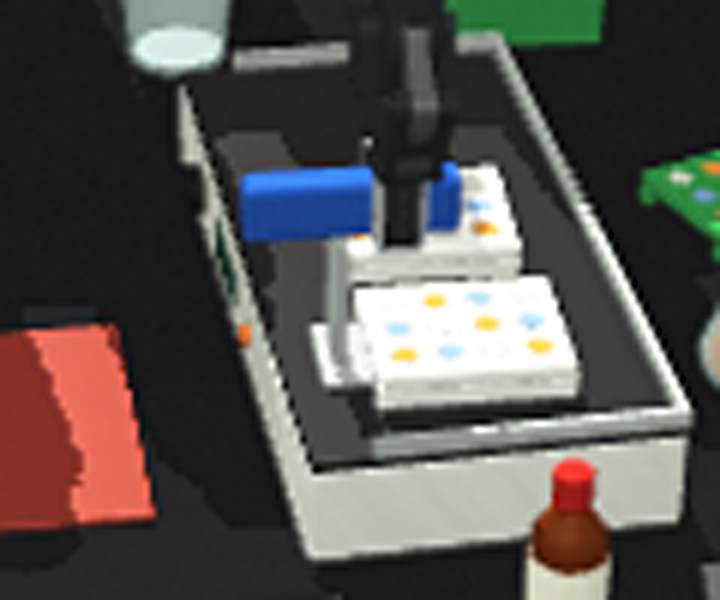

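jog_arm(series=[{"grip":1,"tx":0,"ty":0,"tz":-0.4,"wx":0,"wy":0,"wz":0},{"grip":1,"tx":0,"ty":0,"tz":-0.4,"wx":0,"wy":0,"wz":0},{"grip":1,"tx":0,"ty":0,"tz":-0.8,"wx":0,"wy":0,"wz":0},{"grip":1,"tx":0,"ty":0,"tz":-0.8,"wx":0,"wy":0,"wz":0},{"grip":1,"tx":0,"ty":0,"tz":-0.8,"wx":0,"wy":0,"wz":0}])

```text
clock: 8.25
position: [556.3, 129.3, 145.0]
eef_rot: [-0.03, 3.141, 0.0]
contact_force: [0.1, -0.6, -3.5]
finger_gap: 16.7
```

```bash
python3 - <<'E'
from h import *
st();print(yaw()); 
snap('side','s10');im,_=load('s10'); cv2.imwrite('pics/c10.png',cv2.resize(im[170:270,260:380],None,fx=6,fy=6,interpolation=cv2.INTER_CUBIC))
E
```

```text
t 8.25 pos [556.3 129.3 145. ] rot [-0.03   3.141  0.   ] F [ 0.1 -0.6 -3.5] gap 16.7
-178.9145824686211
```

View pics/c10.png

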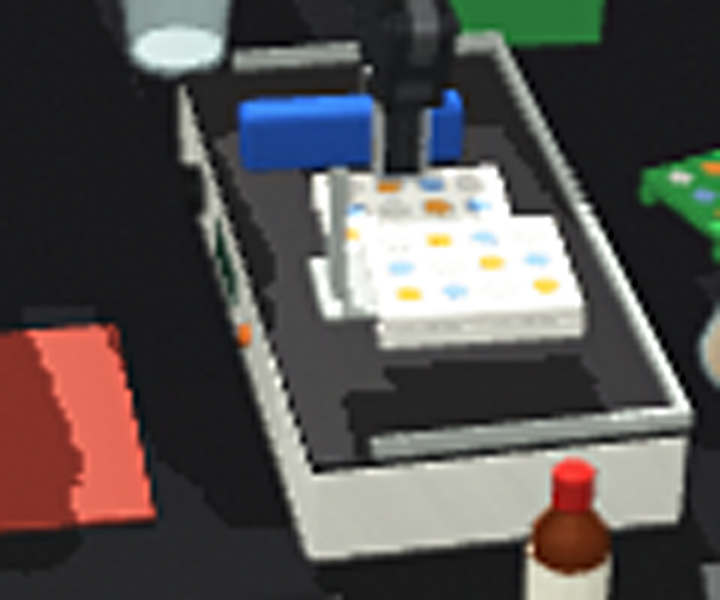

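jog_arm(series=[{"grip":1,"tx":0,"ty":0,"tz":-1,"wx":0,"wy":0,"wz":0},{"grip":1,"tx":0.2,"ty":-0.3,"tz":-1.2,"wx":0,"wy":0,"wz":0},{"grip":1,"tx":0.4,"ty":-0.7,"tz":-1.2,"wx":0,"wy":0,"wz":0},{"grip":1,"tx":0.6,"ty":-1,"tz":-1,"wx":0,"wy":0,"wz":0},{"grip":1,"tx":0.8,"ty":-1.3,"tz":-0.6,"wx":0,"wy":0,"wz":0}])

```text
clock: 8.8
position: [536.6, 95.1, 195.2]
eef_rot: [-0.03, 3.14, -0.0]
contact_force: [-0.6, 0.5, -3.3]
finger_gap: 16.7
```

jog_arm(series=[{"grip":1,"tx":0.9,"ty":-1.6,"tz":-0.5,"wx":0,"wy":0,"wz":0},{"grip":1,"tx":1,"ty":-1.8,"tz":0,"wx":0,"wy":0,"wz":0},{"grip":1,"tx":1,"ty":-1.8,"tz":0,"wx":0,"wy":0,"wz":0},{"grip":1,"tx":1,"ty":-1.6,"tz":0,"wx":0,"wy":0,"wz":0},{"grip":1,"tx":0.8,"ty":-1.3,"tz":0,"wx":0,"wy":0,"wz":0}])

```text
clock: 9.3
position: [490.1, 12.5, 199.2]
eef_rot: [0.028, -3.141, 0.0]
contact_force: [0.2, 0.6, -4.1]
finger_gap: 17.0
```

jog_arm(series=[{"grip":1,"tx":0.5,"ty":-1,"tz":0,"wx":0,"wy":0,"wz":0},{"grip":1,"tx":0.3,"ty":-0.6,"tz":0,"wx":0,"wy":0,"wz":0},{"grip":1,"tx":0.1,"ty":-0.3,"tz":0,"wx":0,"wy":0,"wz":0},{"grip":1,"tx":0,"ty":0,"tz":0,"wx":0,"wy":0,"wz":0}])

```text
clock: 9.7
position: [482.9, -5.3, 198.9]
eef_rot: [-0.029, 3.141, 0.0]
contact_force: [-0.7, -0.5, -3.8]
finger_gap: 17.3
```

```bash
python3 - <<'E'
from h import *
st();print(yaw()); snap('wrist','w11'); snap('side','s11')
im,_=load('s11'); cv2.imwrite('pics/c11.png',cv2.resize(im[170:410,220:420],None,fx=2.5,fy=2.5,interpolation=cv2.INTER_CUBIC))
E
```

```text
t 9.7 pos [482.9  -5.3 198.9] rot [-0.029  3.141  0.   ] F [-0.7 -0.5 -3.8] gap 17.3
-178.93429065786106
```

View pics/w11.png

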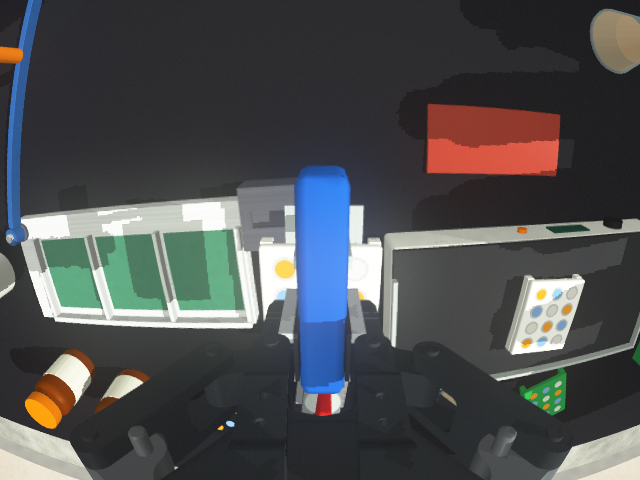

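View pics/c11.png

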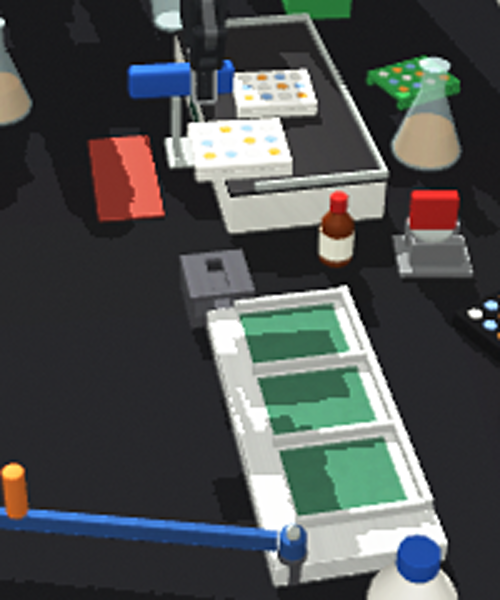

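```bash
python3 - <<'E'
from h import *
im,I=load('w11'); h=hsv(im); H,Sa,V=h[...,0],h[...,1],h[...,2]
m=((H<8)|(H>172))&(Sa>100)&(V>60); m[:,:400]=0;m[200:]=0; rect(m,I,3)
w=und(im,I,30,480,640,-380,-60,1.85); cv2.imwrite('pics/uc.png',w)
w=und(im,I,35,440,560,-100,0,5); cv2.imwrite('pics/uslot.png',w)
E
```

```text
px [426 103 135  74] c [418.  165.1] size [ 66.8 150.9] ang 2.6
```

View pics/uc.png

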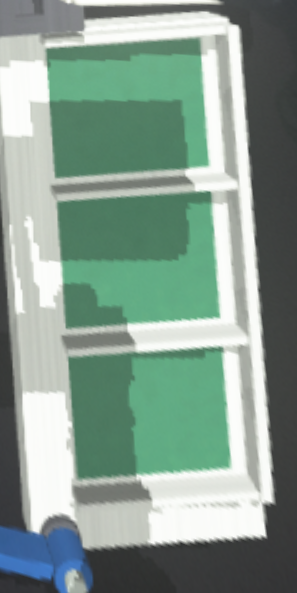

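```bash
python3 - <<'E'
from h import *
im,I=load('w11'); s=2
w=und(im,I,20,480,640,-380,-60,s); h=hsv(w); g=(h[...,0]>60)&(h[...,0]<90)&(h[...,1]>80)&(h[...,2]>50)
n,l,stt,_=cv2.connectedComponentsWithStats(cv2.morphologyEx(g.astype(np.uint8),cv2.MORPH_CLOSE,np.ones((5,5))))
for i in range(1,n):
    if stt[i,4]<800: continue
    cs,_=cv2.findContours((l==i).astype(np.uint8),cv2.RETR_EXTERNAL,cv2.CHAIN_APPROX_NONE); c=max(cs,key=len)
    q=cv2.approxPolyDP(c,0.03*cv2.arcLength(c,True),True)[:,0]
    print([(480+x/s,-60-y/s) for x,y in q])
_,S=load('side0')
f3=lambda u,v:(135+u/2.9,250+v/2.9)
E
```

```text
[(np.float64(592.0), np.float64(-85.0)), (np.float64(509.0), np.float64(-90.0)), (np.float64(514.5), np.float64(-159.5)), (np.float64(598.0), np.float64(-153.5))]
[(np.float64(599.0), np.float64(-169.0)), (np.float64(515.5), np.float64(-175.0)), (np.float64(520.0), np.float64(-242.5)), (np.float64(604.0), np.float64(-238.0))]
[(np.float64(605.0), np.float64(-256.0)), (np.float64(521.5), np.float64(-261.5)), (np.float64(526.5), np.float64(-327.0)), (np.float64(609.5), np.float64(-321.5))]
```

View pics/uslot.png

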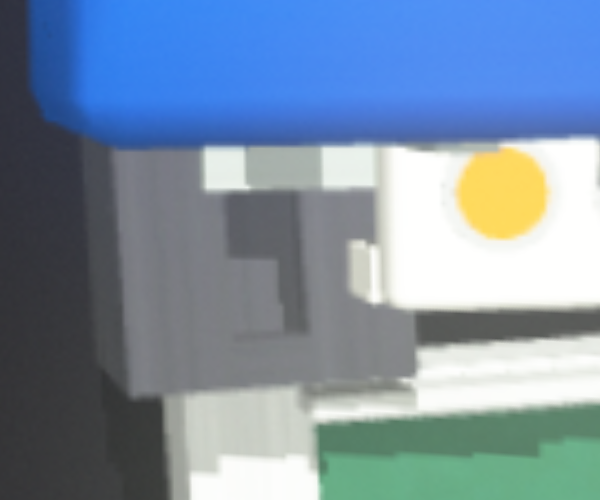

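```bash
python3 - <<'E'
from h import *
def greens(fn,fish,s=2,z=20):
    im,I=load(fn)
    w=und(im,I,z,480,640,-380,-60,s,fish); h=hsv(w); g=(h[...,0]>60)&(h[...,0]<90)&(h[...,1]>60)&(h[...,2]>40)
    n,l,stt,_=cv2.connectedComponentsWithStats(cv2.morphologyEx(g.astype(np.uint8),cv2.MORPH_CLOSE,np.ones((5,5))))
    for i in range(1,n):
        if stt[i,4]<800: continue
        cs,_=cv2.findContours((l==i).astype(np.uint8),cv2.RETR_EXTERNAL,cv2.CHAIN_APPROX_NONE); c=max(cs,key=len)
        r=cv2.minAreaRect(c); print(fn,[ (round(480+x/s,1),round(-60-y/s,1)) for x,y in cv2.boxPoints(r)], np.round(np.array(r[1])/s,1), round(r[2],1))
greens('w11',True); greens('side0',False); greens('scene0',False)
E
```

```text
w11 [(np.float32(508.1), np.float32(-89.1)), (np.float32(593.6), np.float32(-82.9)), (np.float32(598.7), np.float32(-154.4)), (np.float32(513.3), np.float32(-160.5))] [71.6 85.7] 85.9
w11 [(np.float32(514.6), np.float32(-174.1)), (np.float32(600.1), np.float32(-168.3)), (np.float32(604.8), np.float32(-238.6)), (np.float32(519.3), np.float32(-244.4))] [70.5 85.7] 86.1
w11 [(np.float32(520.6), np.float32(-261.0)), (np.float32(606.3), np.float32(-255.0)), (np.float32(611.1), np.float32(-322.7)), (np.float32(525.3), np.float32(-328.8))] [68. 86.] 86.0
side0 [(np.float32(507.8), np.float32(-87.5)), (np.float32(592.7), np.float32(-81.2)), (np.float32(597.6), np.float32(-145.7)), (np.float32(512.7), np.float32(-152.1))] [64.7 85.1] 85.7
side0 [(np.float32(513.8), np.float32(-171.1)), (np.float32(598.9), np.float32(-164.9)), (np.float32(603.7), np.float32(-230.7)), (np.float32(518.6), np.float32(-236.9))] [66.  85.3] 85.8
side0 [(np.float32(520.0), np.float32(-255.0)), (np.float32(605.0), np.float32(-249.0)), (np.float32(609.7), np.float32(-315.7)), (np.float32(524.7), np.float32(-321.7))] [66.8 85.2] 86.0
scene0 [(np.float32(507.6), np.float32(-90.8)), (np.float32(588.6), np.float32(-84.9)), (np.float32(593.1), np.float32(-147.4)), (np.float32(512.2), np.float32(-153.3))] [62.7 81.2] 85.8
scene0 [(np.float32(513.9), np.float32(-173.9)), (np.float32(594.9), np.float32(-168.2)), (np.float32(599.4), np.float32(-232.4)), (np.float32(518.4), np.float32(-238.1))] [64.3 81.3] 86.0
scene0 [(np.float32(519.3), np.float32(-257.8)), (np.float32(600.8), np.float32(-252.0)), (np.float32(605.5), np.float32(-317.2)), (np.float32(524.0), np.float32(-323.0))] [65.4 81.7] 85.9
```

```bash
python3 - <<'E'
from h import *
im,I=load('w11'); s=robot.get_state(); M=R.from_rotvec(s['eef_rot']); p=s['position']
for u,v in [(261,243),(381,239)]:
    q=onz(I,u,v,p[2]-49.2,True); print(q.round(1),M.inv().apply(q-p).round(1))
cv2.imwrite('pics/cw11.png',cv2.resize(im[190:340,230:410],None,fx=4,fy=4))
E
```

```text
[472.6 -39.8 149.6] [ 11.  -34.7  49.2]
[468.9  26.8 149.6] [13.4 31.9 49.2]
```

View pics/cw11.png

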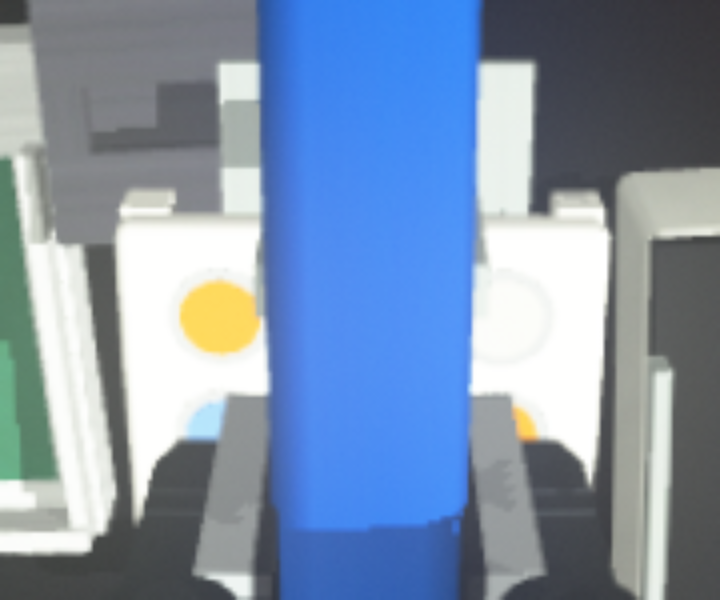

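```bash
python3 - <<'E'
from h import *
plan((521.7,-122.2,150),-176,9)
E
```

```text
{'tx': -0.4, 'ty': -1.31, 'tz': 0.54, 'wx': 0.0, 'wy': -0.0, 'wz': -0.3}
{'tx': -0.4, 'ty': -1.31, 'tz': 0.54, 'wx': 0.0, 'wy': -0.0, 'wz': -0.3}
{'tx': -0.39, 'ty': -1.32, 'tz': 0.54, 'wx': 0.0, 'wy': -0.0, 'wz': -0.3}
{'tx': -0.38, 'ty': -1.32, 'tz': 0.54, 'wx': 0.0, 'wy': -0.0, 'wz': -0.3}
{'tx': -0.38, 'ty': -1.32, 'tz': 0.54, 'wx': 0.0, 'wy': -0.0, 'wz': -0.3}
{'tx': -0.37, 'ty': -1.32, 'tz': 0.54, 'wx': 0.0, 'wy': -0.0, 'wz': -0.3}
{'tx': -0.36, 'ty': -1.33, 'tz': 0.54, 'wx': 0.0, 'wy': -0.0, 'wz': -0.3}
{'tx': -0.35, 'ty': -1.33, 'tz': 0.54, 'wx': 0.0, 'wy': -0.0, 'wz': -0.3}
{'tx': -0.35, 'ty': -1.33, 'tz': 0.54, 'wx': 0.0, 'wy': -0.0, 'wz': -0.3}
```

jog_arm(series=[{"grip":1,"tx":-0.1,"ty":-0.4,"tz":0.2,"wx":0,"wy":0,"wz":-0.3},{"grip":1,"tx":-0.3,"ty":-1,"tz":0.4,"wx":0,"wy":0,"wz":-0.3},{"grip":1,"tx":-0.5,"ty":-1.5,"tz":0.6,"wx":0,"wy":0,"wz":-0.4},{"grip":1,"tx":-0.5,"ty":-2,"tz":0.6,"wx":0,"wy":0,"wz":-0.4},{"grip":1,"tx":-0.5,"ty":-2,"tz":0.6,"wx":0,"wy":0,"wz":-0.4}])

```text
clock: 10.3
position: [504.6, -74.5, 174.3]
eef_rot: [0.081, -3.14, 0.0]
contact_force: [0.9, 0.7, -4.5]
finger_gap: 16.6
```

jog_arm(series=[{"grip":1,"tx":-0.5,"ty":-1.9,"tz":0.6,"wx":0,"wy":0,"wz":-0.4},{"grip":1,"tx":-0.4,"ty":-1.6,"tz":0.6,"wx":0,"wy":0,"wz":-0.4},{"grip":1,"tx":-0.3,"ty":-1,"tz":0.6,"wx":0,"wy":0,"wz":-0.3},{"grip":1,"tx":-0.2,"ty":-0.5,"tz":0.4,"wx":0,"wy":0,"wz":0},{"grip":1,"tx":0,"ty":0,"tz":0,"wx":0,"wy":0,"wz":0}])

```text
clock: 10.8
position: [520.9, -122.9, 152.0]
eef_rot: [0.108, -3.138, -0.001]
contact_force: [-0.8, 0.6, -3.0]
finger_gap: 16.6
```

```bash
python3 - <<'E'
from h import *
st();print(yaw()); plan((521.7,-122.2,100),-176,5)
snap('side','s12'); snap('wrist','w12')
im,_=load('s12'); cv2.imwrite('pics/c12.png',cv2.resize(im[200:400,260:420],None,fx=3,fy=3,interpolation=cv2.INTER_CUBIC))
E
```

```text
t 10.8 pos [ 520.9 -122.9  152. ] rot [ 1.080e-01 -3.138e+00 -1.000e-03] F [-0.8  0.6 -3. ] gap 16.6
-176.0532642031365
{'tx': -0.02, 'ty': 0.01, 'tz': 1.04, 'wx': 0.0, 'wy': -0.0, 'wz': -0.0}
{'tx': -0.02, 'ty': 0.01, 'tz': 1.04, 'wx': 0.0, 'wy': -0.0, 'wz': -0.0}
{'tx': -0.02, 'ty': 0.01, 'tz': 1.04, 'wx': 0.0, 'wy': -0.0, 'wz': -0.0}
{'tx': -0.02, 'ty': 0.01, 'tz': 1.04, 'wx': 0.0, 'wy': -0.0, 'wz': -0.0}
{'tx': -0.02, 'ty': 0.01, 'tz': 1.04, 'wx': 0.0, 'wy': -0.0, 'wz': -0.0}
```

View pics/c12.png

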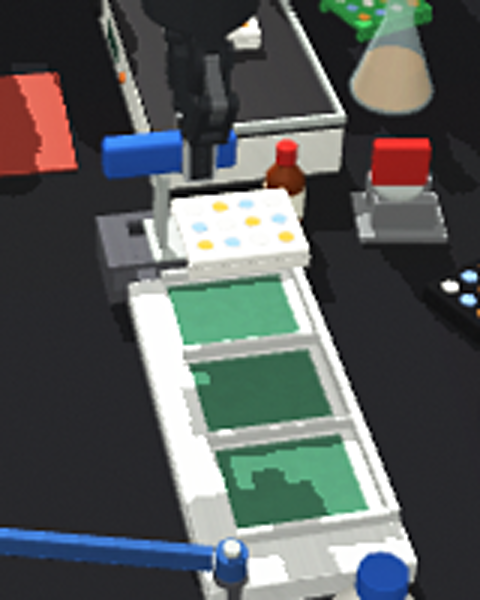

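View pics/w12.png

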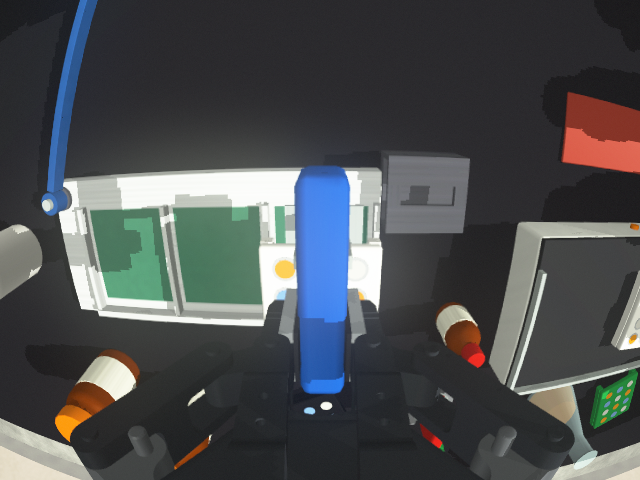

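```bash
python3 - <<'E'
from h import *
im,I=load('w12'); cv2.imwrite('pics/cw12.png',cv2.resize(im[160:310,240:400],None,fx=4,fy=4,interpolation=cv2.INTER_CUBIC))
E
```

```text
(no output)
```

View pics/cw12.png

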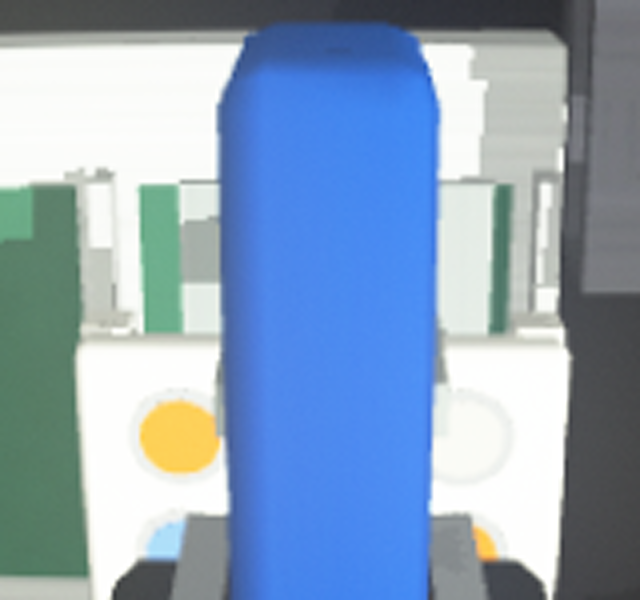

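```bash
python3 - <<'E'
from h import *
im,I=load('w12'); s=robot.get_state(); M=R.from_rotvec(s['eef_rot']); p=s['position']
def t(u,v,z): 
    q=onz(I,240+u/4,160+v/4,z,True); return M.inv().apply(q-p).round(1)[:2]
print('green',t(140,187,20),t(512,187,20),t(145,330,20)); print('divL top',t(85,180,30),t(115,180,30),'R',t(537,180,30),t(557,180,30))
print('tray',t(78,340,p[2]-49.2),t(570,340,p[2]-49.2)); print('blade',t(180,200,p[2]-57),t(493,200,p[2]-57))
E
```

```text
green [ 10.  -36.8] [10.  34.8] [-19.4 -36.9]
divL top [ 14.  -45.8] [ 14.  -40.1] R [14.  38.2] [14. 42.]
tray [ 10.  -35.4] [10.1 33.1]
blade [ 28.  -21.2] [28.  22.5]
```

jog_arm(series=[{"grip":1,"tx":0,"ty":0,"tz":1,"wx":0,"wy":0,"wz":0},{"grip":1,"tx":0,"ty":0,"tz":1.5,"wx":0,"wy":0,"wz":0},{"grip":1,"tx":0,"ty":0,"tz":1.5,"wx":0,"wy":0,"wz":0},{"grip":1,"tx":0,"ty":0,"tz":1,"wx":0,"wy":0,"wz":0},{"grip":1,"tx":0,"ty":0,"tz":0.5,"wx":0,"wy":0,"wz":0}])

```text
clock: 11.4
position: [520.5, -122.0, 96.9]
eef_rot: [0.11, -3.139, -0.001]
contact_force: [0.3, 1.3, -3.1]
finger_gap: 16.7
```

jog_arm(series=[{"grip":1,"tx":0,"ty":0,"tz":0.5,"wx":0,"wy":0,"wz":0},{"grip":1,"tx":0,"ty":0,"tz":0.4,"wx":0,"wy":0,"wz":0},{"grip":1,"tx":0,"ty":0,"tz":0.3,"wx":0,"wy":0,"wz":0},{"grip":1,"tx":0,"ty":0,"tz":0,"wx":0,"wy":0,"wz":0}])

```text
clock: 11.8
position: [520.9, -122.6, 85.8]
eef_rot: [0.109, -3.14, -0.0]
contact_force: [0.4, -1.0, -4.8]
finger_gap: 16.8
```

```bash
python3 - <<'E'
from h import *
st();print(yaw())
snap('side','s13'); snap('wrist','w13')
im,_=load('s13'); cv2.imwrite('pics/c13.png',cv2.resize(im[230:350,280:400],None,fx=5,fy=5,interpolation=cv2.INTER_CUBIC))
E
```

```text
t 11.8 pos [ 520.9 -122.6   85.8] rot [ 0.109 -3.14  -0.   ] F [ 0.4 -1.  -4.8] gap 16.8
-176.02030612969256
```

View pics/c13.png

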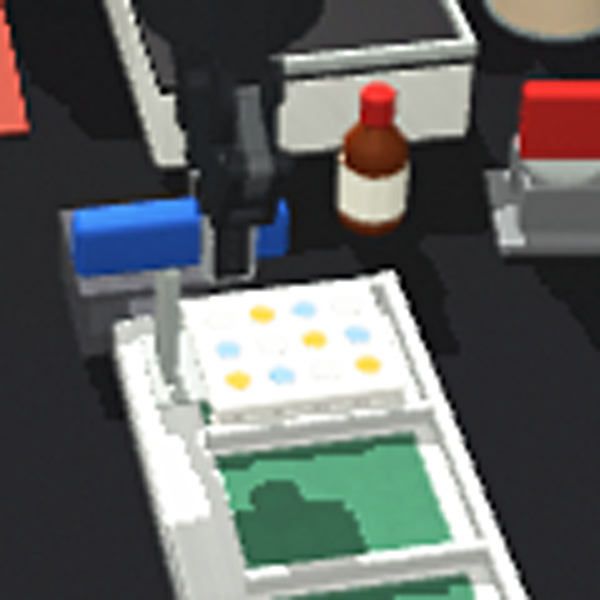

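jog_arm(series=[{"grip":1,"tx":0,"ty":0,"tz":0.2,"wx":0,"wy":0,"wz":0},{"grip":1,"tx":0,"ty":0,"tz":0.15,"wx":0,"wy":0,"wz":0},{"grip":1,"tx":0,"ty":0,"tz":0,"wx":0,"wy":0,"wz":0}])

```text
clock: 12.2
position: [520.9, -122.6, 82.4]
eef_rot: [-0.109, 3.14, 0.0]
contact_force: [-0.3, -1.3, -2.6]
finger_gap: 17.1
```

jog_arm(series=[{"grip":1,"tx":0.5,"ty":0,"tz":0,"wx":0,"wy":0,"wz":0},{"grip":1,"tx":1,"ty":0,"tz":0,"wx":0,"wy":0,"wz":0},{"grip":1,"tx":0.5,"ty":0,"tz":0,"wx":0,"wy":0,"wz":0}])

```text
clock: 12.5
position: [499.7, -123.8, 82.4]
eef_rot: [0.109, -3.139, -0.0]
contact_force: [0.0, 0.3, -2.4]
finger_gap: 16.8
```

```bash
python3 - <<'E'
from h import *
st();print(yaw())
snap('side','s14')
im,_=load('s14'); cv2.imwrite('pics/c14.png',cv2.resize(im[230:350,280:400],None,fx=5,fy=5,interpolation=cv2.INTER_CUBIC))
E
```

```text
t 12.5 pos [ 499.7 -123.8   82.4] rot [ 0.109 -3.139 -0.   ] F [ 0.   0.3 -2.4] gap 16.8
-176.01836775929846
```

View pics/c14.png

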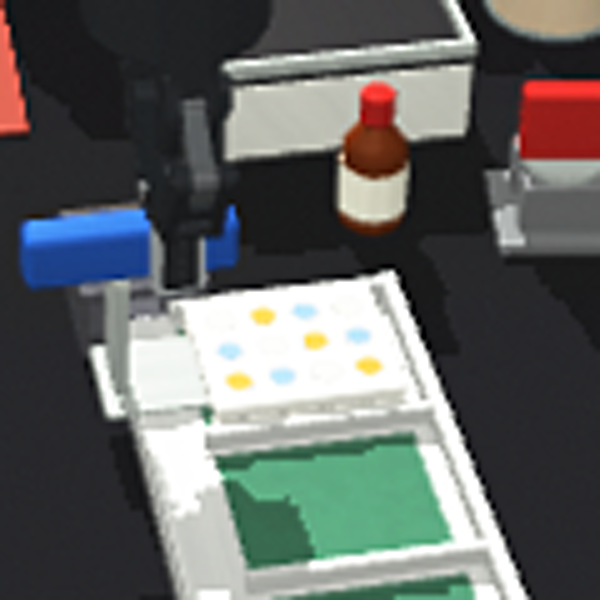

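jog_arm(series=[{"grip":1,"tx":1.5,"ty":0,"tz":0,"wx":0,"wy":0,"wz":0},{"grip":1,"tx":2,"ty":0,"tz":0,"wx":0,"wy":0,"wz":0},{"grip":1,"tx":2,"ty":0,"tz":0,"wx":0,"wy":0,"wz":0},{"grip":1,"tx":2,"ty":0,"tz":0,"wx":0,"wy":0,"wz":0},{"grip":1,"tx":1,"ty":0,"tz":0,"wx":0,"wy":0,"wz":0}])

```text
clock: 13.05
position: [414.7, -129.7, 82.5]
eef_rot: [0.108, -3.139, -0.0]
contact_force: [-0.7, -0.1, -2.1]
finger_gap: 16.8
```

jog_arm(series=[{"grip":1,"tx":0,"ty":0,"tz":-2,"wx":0,"wy":0,"wz":0},{"grip":1,"tx":0,"ty":0,"tz":-3,"wx":0,"wy":0,"wz":0.5},{"grip":1,"tx":0,"ty":1,"tz":-3,"wx":0,"wy":0,"wz":0.5},{"grip":1,"tx":0,"ty":2,"tz":-2,"wx":0,"wy":0,"wz":1},{"grip":1,"tx":-0.3,"ty":3.5,"tz":-1,"wx":0,"wy":0,"wz":1}])

```text
clock: 13.55
position: [417.3, -65.5, 194.5]
eef_rot: [-0.022, 3.138, -0.002]
contact_force: [0.5, 0.2, -2.5]
finger_gap: 16.7
```

jog_arm(series=[{"grip":1,"tx":-0.4,"ty":4,"tz":0,"wx":0,"wy":0,"wz":1},{"grip":1,"tx":-0.4,"ty":4,"tz":0,"wx":0,"wy":0,"wz":0},{"grip":1,"tx":-0.4,"ty":4,"tz":0,"wx":0,"wy":0,"wz":0},{"grip":1,"tx":-0.4,"ty":4,"tz":0,"wx":0,"wy":0,"wz":0},{"grip":1,"tx":-0.4,"ty":4,"tz":0,"wx":0,"wy":0,"wz":0}])

```text
clock: 14.05
position: [435.9, 137.0, 192.7]
eef_rot: [0.001, 3.141, 0.0]
contact_force: [0.3, -0.5, -1.6]
finger_gap: 16.7
```

```bash
python3 - <<'E'
from h import *
st();print(yaw())
snap('wrist','w15'); plan((450,225,150),180,5)
snap('side','s15')
E
```

```text
t 14.05 pos [435.9 137.  192.7] rot [1.000e-03 3.141e+00 0.000e+00] F [ 0.3 -0.5 -1.6] gap 16.7
179.97757165635397
{'tx': -0.28, 'ty': 1.67, 'tz': 0.86, 'wx': 0.0, 'wy': 0.0, 'wz': 0.0}
{'tx': -0.28, 'ty': 1.67, 'tz': 0.86, 'wx': 0.0, 'wy': 0.0, 'wz': 0.0}
{'tx': -0.28, 'ty': 1.67, 'tz': 0.86, 'wx': 0.0, 'wy': 0.0, 'wz': 0.0}
{'tx': -0.28, 'ty': 1.67, 'tz': 0.86, 'wx': 0.0, 'wy': 0.0, 'wz': 0.0}
{'tx': -0.28, 'ty': 1.67, 'tz': 0.85, 'wx': 0.0, 'wy': 0.0, 'wz': 0.0}
```

View pics/w15.png

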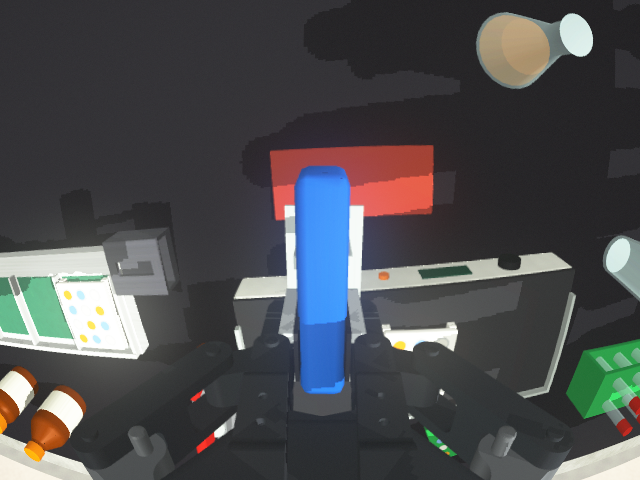

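View pics/s15.png

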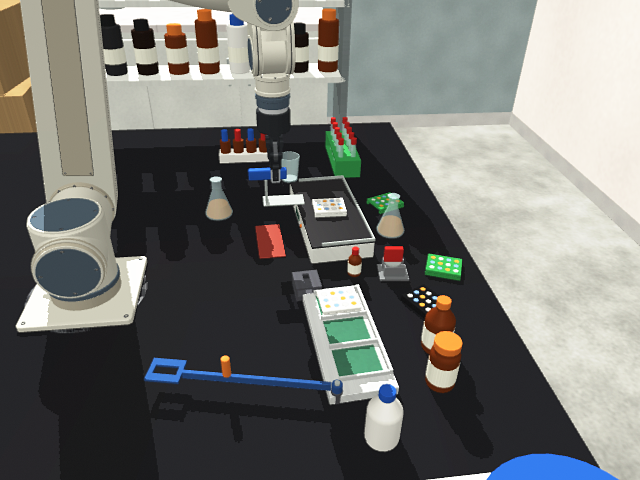

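```bash
python3 - <<'E'
from h import *
im,I=load('w15'); cv2.imwrite('pics/cw15.png',cv2.resize(im[290:370,360:480],None,fx=6,fy=6,interpolation=cv2.INTER_CUBIC))
def wells(fn,fish,roi):
    im,S=load(fn); h=hsv(im); H,Sa,V=h[...,0],h[...,1],h[...,2]
    m=((H>8)&(H<32)&(Sa>70)&(V>100)); z=np.zeros_like(m); z[roi[1]:roi[3],roi[0]:roi[2]]=1; m&=z
    n,l,s,c=cv2.connectedComponentsWithStats(m.astype(np.uint8))
    for i in range(1,n):
        if s[i,4]>3: print(fn,c[i].round(1),onz(S,*c[i],65,fish).round(1))
wells('side0',False,(310,195,350,213)); wells('s15',False,(310,195,350,217)); wells('w11',True,(505,270,590,360))
E
```

```text
side0 [324.5 200.5] [572.5 249.5  65. ]
side0 [332.2 204. ] [590.6 229.1  65. ]
side0 [340.3 207.6] [609.3 208.7  65. ]
side0 [319.  208.5] [552.5 209.2  65. ]
s15 [324.5 200.5] [572.5 249.5  65. ]
s15 [332.2 204. ] [590.6 229.1  65. ]
s15 [340.3 207.6] [609.3 208.7  65. ]
s15 [319.  208.5] [552.5 209.2  65. ]
w11 [541.  294.2] [553.2 207.   65. ]
w11 [566.4 309.2] [572.7 247.1  65. ]
w11 [546.6 326.4] [591.7 226.9  65. ]
w11 [526.  343.1] [610.4 206.6  65. ]
```

View pics/cw15.png

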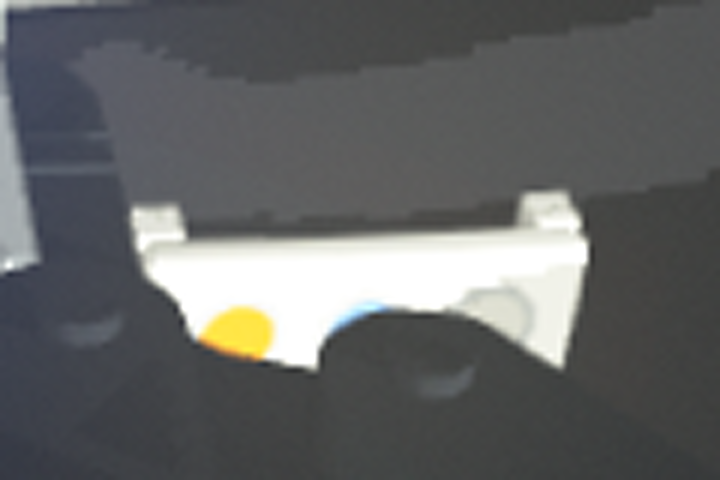

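```bash
python3 - <<'E'
from h import *
_,S=load('side0'); print('flask1',onz(S,219,214,0), 'top',onz(S,217,180,109)); print('beaker',onz(S,289,178,0),'dropper',onz(S,355,273,0),'wash',onz(S,383,440,0))
E
```

```text
flask1 [283.83230923 312.68512005   0.        ] top [287.90943351 309.29824445 109.        ]
beaker [495.51613257 510.5964932    0.        ] dropper [616.44213509   8.50486625   0.        ] wash [ 581.58655459 -451.9106048     0.        ]
```

jog_arm(series=[{"grip":1,"tx":-0.3,"ty":2.2,"tz":1,"wx":0,"wy":0,"wz":0},{"grip":1,"tx":-0.3,"ty":2.5,"tz":1,"wx":0,"wy":0,"wz":0},{"grip":1,"tx":-0.4,"ty":2.5,"tz":1,"wx":0,"wy":0,"wz":0},{"grip":1,"tx":-0.4,"ty":1.8,"tz":1.3,"wx":0,"wy":0,"wz":0},{"grip":1,"tx":0,"ty":0,"tz":0,"wx":0,"wy":0,"wz":0}])

```text
clock: 14.65
position: [449.6, 226.3, 147.9]
eef_rot: [0.002, -3.14, 0.0]
contact_force: [0.7, 0.0, -2.4]
finger_gap: 16.5
```

jog_arm(series=[{"grip":1,"tx":0,"ty":0,"tz":1.5,"wx":0,"wy":0,"wz":0},{"grip":1,"tx":0,"ty":0,"tz":1.5,"wx":0,"wy":0,"wz":0},{"grip":1,"tx":0,"ty":0,"tz":0.6,"wx":0,"wy":0,"wz":0},{"grip":1,"tx":0,"ty":0,"tz":0,"wx":0,"wy":0,"wz":0}])

```text
clock: 15.05
position: [449.6, 224.5, 113.1]
eef_rot: [-0.002, -3.141, 0.001]
contact_force: [-0.7, -0.3, -2.0]
finger_gap: 16.8
```

```bash
python3 - <<'E'
from h import *
st();print(yaw())
snap('wrist','w16');handle('w16'); plan((450,226.7,111.8),180,1)
snap('side','s16');im,_=load('s16'); cv2.imwrite('pics/c16.png',cv2.resize(im[150:250,240:360],None,fx=6,fy=6,interpolation=cv2.INTER_CUBIC))
E
```

```text
t 15.05 pos [449.6 224.5 113.1] rot [-2.000e-03 -3.141e+00  1.000e-03] F [-0.7 -0.3 -2. ] gap 16.8
179.9412967895625
px [295 166  56 228] c [429.2 224.2] size [17.6 90.3] ang 89.9
tool xy [ 65.9  -9.3 -29.3]
tool xy [-24.5  -9.4 -29.3]
tool xy [-24.5   8.2 -29.3]
tool xy [ 65.8   8.3 -29.3]
{'tx': -0.01, 'ty': 0.2, 'tz': 0.2, 'wx': -0.0, 'wy': -0.0, 'wz': -0.1}
```

View pics/c16.png

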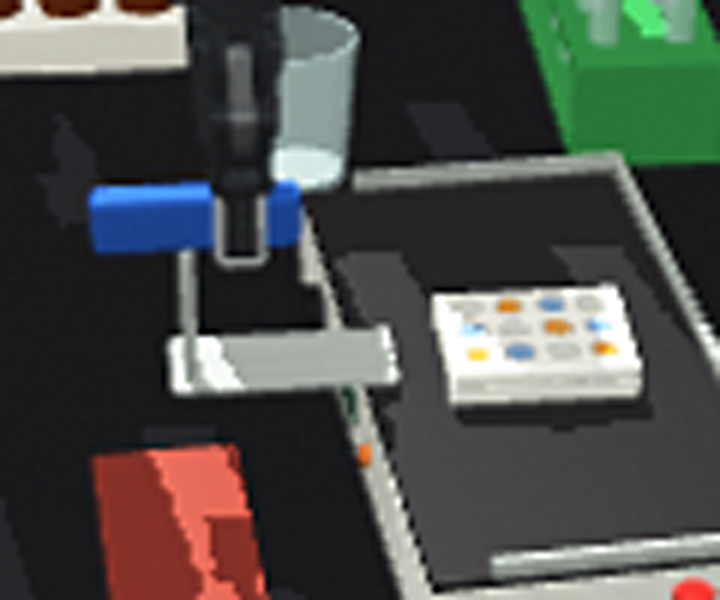

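View pics/w16.png

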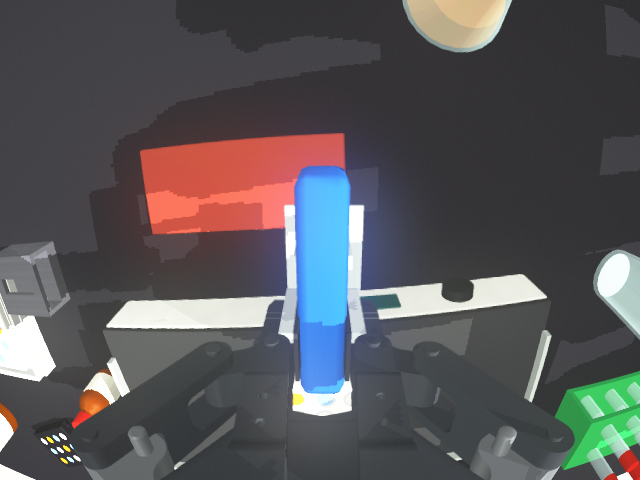

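jog_arm(series=[{"grip":1,"tx":0,"ty":0.2,"tz":0.1,"wx":0,"wy":0,"wz":0},{"grip":1,"tx":-1,"ty":0,"tz":0,"wx":0,"wy":0,"wz":0},{"grip":1,"tx":-1,"ty":0,"tz":0,"wx":0,"wy":0,"wz":0},{"grip":1,"tx":-1,"ty":0,"tz":0,"wx":0,"wy":0,"wz":0},{"grip":1,"tx":-0.5,"ty":0,"tz":0,"wx":0,"wy":0,"wz":0}])

```text
clock: 15.65
position: [486.3, 227.2, 112.3]
eef_rot: [0.001, 3.141, 0.0]
contact_force: [-1.0, 0.1, -1.4]
finger_gap: 16.7
```

```bash
python3 - <<'E'
from h import *
st();print(yaw())
snap('side','s17');im,_=load('s17'); cv2.imwrite('pics/c17.png',cv2.resize(im[150:250,240:360],None,fx=6,fy=6,interpolation=cv2.INTER_CUBIC))
E
```

```text
t 15.65 pos [486.3 227.2 112.3] rot [1.000e-03 3.141e+00 0.000e+00] F [-1.   0.1 -1.4] gap 16.7
179.964321471872
```

View pics/c17.png

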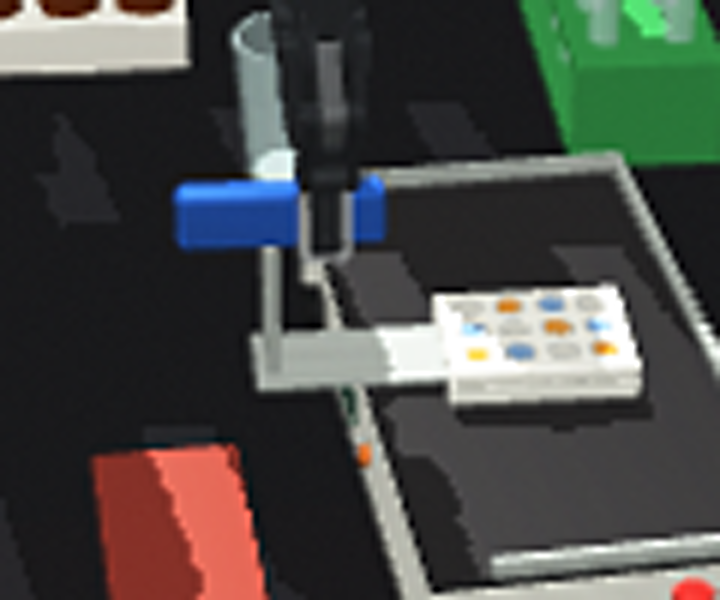

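Blade tip enters under the tray without contact. Inserting fully.

jog_arm(series=[{"grip":1,"tx":-1,"ty":0,"tz":0.05,"wx":0,"wy":0,"wz":0},{"grip":1,"tx":-1,"ty":0,"tz":0,"wx":0,"wy":0,"wz":0},{"grip":1,"tx":-1,"ty":0,"tz":0,"wx":0,"wy":0,"wz":0},{"grip":1,"tx":-1,"ty":0,"tz":0,"wx":0,"wy":0,"wz":0},{"grip":1,"tx":0,"ty":0,"tz":0,"wx":0,"wy":0,"wz":0}])

```text
clock: 16.2
position: [526.2, 227.2, 111.7]
eef_rot: [0.001, 3.141, -0.0]
contact_force: [0.3, -0.6, -2.9]
finger_gap: 16.9
```

jog_arm(series=[{"grip":1,"tx":-1,"ty":0,"tz":0,"wx":0,"wy":0,"wz":0},{"grip":1,"tx":-1,"ty":0,"tz":0,"wx":0,"wy":0,"wz":0},{"grip":1,"tx":-0.5,"ty":0,"tz":0,"wx":0,"wy":0,"wz":0},{"grip":1,"tx":0,"ty":0,"tz":0,"wx":0,"wy":0,"wz":0}])

```text
clock: 16.6
position: [550.5, 227.2, 111.7]
eef_rot: [0.001, 3.141, -0.0]
contact_force: [0.2, -0.0, -2.5]
finger_gap: 16.9
```

```bash
python3 - <<'E'
from h import *
st();print(yaw())
snap('side','s18');im,_=load('s18'); cv2.imwrite('pics/c18.png',cv2.resize(im[150:250,240:360],None,fx=6,fy=6,interpolation=cv2.INTER_CUBIC))
E
```

```text
t 16.6 pos [550.5 227.2 111.7] rot [ 1.000e-03  3.141e+00 -0.000e+00] F [ 0.2 -0.  -2.5] gap 16.9
179.9639588946791
```

View pics/c18.png

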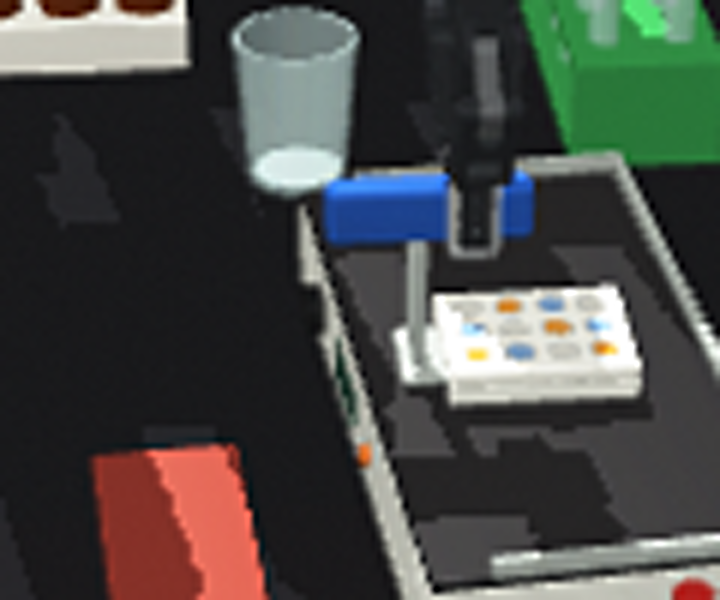

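jog_arm(series=[{"grip":1,"tx":0,"ty":0,"tz":-0.4,"wx":0,"wy":0,"wz":0},{"grip":1,"tx":0,"ty":0,"tz":-0.4,"wx":0,"wy":0,"wz":0},{"grip":1,"tx":0,"ty":0,"tz":-0.8,"wx":0,"wy":0,"wz":0},{"grip":1,"tx":0,"ty":0,"tz":-1,"wx":0,"wy":0,"wz":0},{"grip":1,"tx":0,"ty":0,"tz":-1.2,"wx":0,"wy":0,"wz":0}])

```text
clock: 17.15
position: [549.6, 227.2, 150.9]
eef_rot: [-0.0, -3.142, -0.0]
contact_force: [-0.3, -0.1, -3.5]
finger_gap: 17.0
```

jog_arm(series=[{"grip":1,"tx":0,"ty":-0.2,"tz":-1.2,"wx":0,"wy":0,"wz":0},{"grip":1,"tx":0.2,"ty":-0.6,"tz":-1.2,"wx":0,"wy":0,"wz":0},{"grip":1,"tx":0.4,"ty":-1,"tz":-1.2,"wx":0,"wy":0,"wz":0},{"grip":1,"tx":0.5,"ty":-1.4,"tz":-0.8,"wx":0,"wy":0,"wz":0},{"grip":1,"tx":0.6,"ty":-1.8,"tz":-0.4,"wx":0,"wy":0,"wz":0}])

```text
clock: 17.65
position: [532.4, 176.1, 198.9]
eef_rot: [-0.0, 3.141, 0.0]
contact_force: [0.2, -0.4, -3.9]
finger_gap: 17.0
```

```bash
python3 - <<'E'
from h import *
st();print(yaw())
snap('side','s19');im,S=load('s19'); cv2.imwrite('pics/c19.png',cv2.resize(im[150:300,240:400],None,fx=4,fy=4,interpolation=cv2.INTER_CUBIC))
print('reagents',onz(S,440,350,0),onz(S,442,388,0), onz(S,444,303,125), onz(S,447,344,110))
E
```

```text
t 17.65 pos [532.4 176.1 198.9] rot [-0.     3.141  0.   ] F [ 0.2 -0.4 -3.9] gap 17.0
-179.99522538333383
reagents [ 7.43449786e+02 -2.60053945e+02  1.13686838e-13] [ 717.00098995 -355.01282295    0.        ] [ 733.34210687 -258.17365775  125.        ] [ 711.51038227 -349.06504921  110.        ]
```

View pics/c19.png

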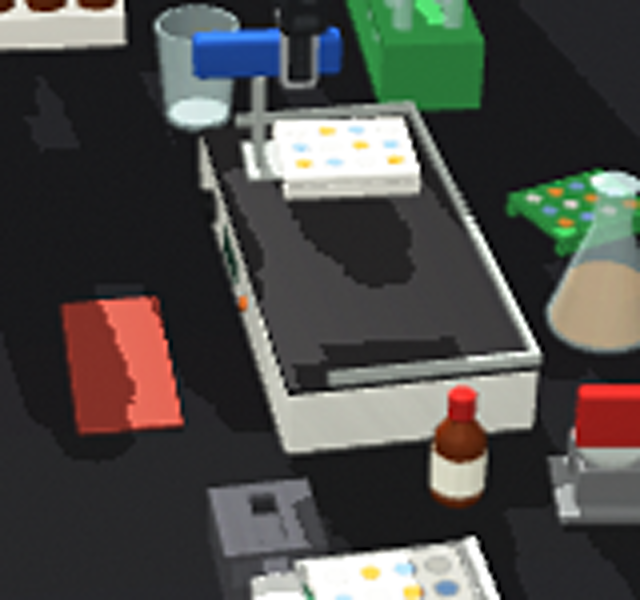

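jog_arm(series=[{"grip":1,"tx":0.3,"ty":-2.2,"tz":0,"wx":0,"wy":0,"wz":-0.3},{"grip":1,"tx":0.1,"ty":-2.6,"tz":0,"wx":0,"wy":0,"wz":-0.3},{"grip":1,"tx":0,"ty":-2.8,"tz":0,"wx":0,"wy":0,"wz":-0.3},{"grip":1,"tx":0,"ty":-2.8,"tz":0,"wx":0,"wy":0,"wz":-0.3},{"grip":1,"tx":0,"ty":-2.8,"tz":0,"wx":0,"wy":0,"wz":-0.3}])

```text
clock: 18.2
position: [529.1, 43.1, 197.8]
eef_rot: [0.04, -3.141, 0.0]
contact_force: [0.7, 0.2, -4.3]
finger_gap: 16.8
```

jog_arm(series=[{"grip":1,"tx":0,"ty":-2.8,"tz":0,"wx":0,"wy":0,"wz":-0.3},{"grip":1,"tx":0,"ty":-2.8,"tz":0,"wx":0,"wy":0,"wz":-0.3},{"grip":1,"tx":0,"ty":-2.8,"tz":0,"wx":0,"wy":0,"wz":-0.3},{"grip":1,"tx":0,"ty":-2.8,"tz":0,"wx":0,"wy":0,"wz":-0.3},{"grip":1,"tx":0,"ty":-2.8,"tz":0,"wx":0,"wy":0,"wz":-0.3}])

```text
clock: 18.7
position: [534.0, -96.7, 197.8]
eef_rot: [0.081, -3.14, 0.0]
contact_force: [0.2, -0.6, -4.2]
finger_gap: 16.6
```

jog_arm(series=[{"grip":1,"tx":0,"ty":-2.6,"tz":0,"wx":0,"wy":0,"wz":-0.3},{"grip":1,"tx":0,"ty":-2.2,"tz":0,"wx":0,"wy":0,"wz":-0.3},{"grip":1,"tx":0,"ty":-1.8,"tz":0,"wx":0,"wy":0,"wz":-0.4},{"grip":1,"tx":0,"ty":-1.3,"tz":0,"wx":0,"wy":0,"wz":0},{"grip":1,"tx":0,"ty":-0.7,"tz":0,"wx":0,"wy":0,"wz":0}])

```text
clock: 19.2
position: [539.6, -182.0, 197.7]
eef_rot: [0.106, -3.139, -0.0]
contact_force: [0.6, 0.7, -3.1]
finger_gap: 16.8
```

```bash
python3 - <<'E'
from h import *
st();print(yaw()); plan((527.5,-206.5,155),-176,5)
E
```

```text
t 19.2 pos [ 539.6 -182.   197.7] rot [ 0.106 -3.139 -0.   ] F [ 0.6  0.7 -3.1] gap 16.8
-176.11689531681705
{'tx': 0.27, 'ty': -0.47, 'tz': 0.85, 'wx': 0.0, 'wy': -0.0, 'wz': -0.0}
{'tx': 0.27, 'ty': -0.47, 'tz': 0.85, 'wx': 0.0, 'wy': -0.0, 'wz': -0.0}
{'tx': 0.28, 'ty': -0.47, 'tz': 0.85, 'wx': 0.0, 'wy': -0.0, 'wz': -0.0}
{'tx': 0.28, 'ty': -0.47, 'tz': 0.85, 'wx': 0.0, 'wy': -0.0, 'wz': -0.0}
{'tx': 0.28, 'ty': -0.47, 'tz': 0.85, 'wx': 0.0, 'wy': -0.0, 'wz': -0.0}
```

jog_arm(series=[{"grip":1,"tx":0.3,"ty":-0.5,"tz":0.6,"wx":0,"wy":0,"wz":0},{"grip":1,"tx":0.4,"ty":-0.7,"tz":1.2,"wx":0,"wy":0,"wz":0},{"grip":1,"tx":0.4,"ty":-0.7,"tz":1.2,"wx":0,"wy":0,"wz":0},{"grip":1,"tx":0.3,"ty":-0.4,"tz":1.2,"wx":0,"wy":0,"wz":0},{"grip":1,"tx":0,"ty":0,"tz":0.2,"wx":0,"wy":0,"wz":0}])

```text
clock: 19.7
position: [526.7, -204.3, 151.7]
eef_rot: [0.108, -3.137, -0.003]
contact_force: [0.5, 0.1, -4.6]
finger_gap: 17.1
```

```bash
python3 - <<'E'
from h import *
st();print(yaw()); snap('wrist','w20')
im,I=load('w20'); cv2.imwrite('pics/cw20.png',cv2.resize(im[160:310,240:400],None,fx=4,fy=4,interpolation=cv2.INTER_CUBIC))
E
```

```text
t 19.7 pos [ 526.7 -204.3  151.7] rot [ 1.080e-01 -3.137e+00 -3.000e-03] F [ 0.5  0.1 -4.6] gap 17.1
-176.04584879783425
```

View pics/cw20.png

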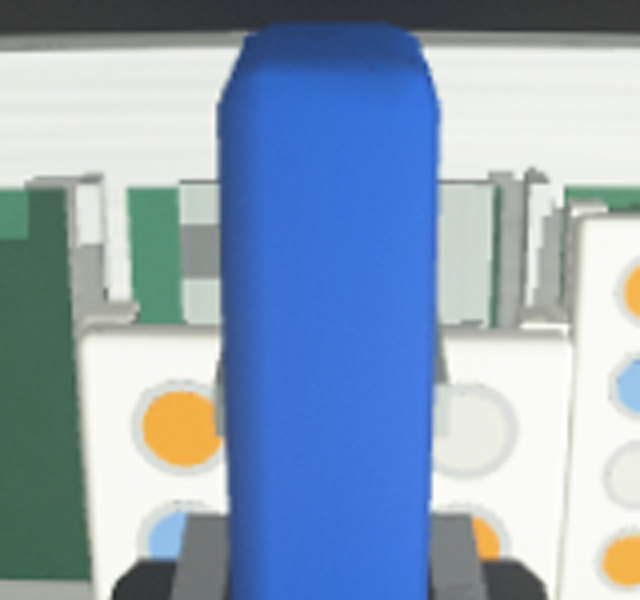

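View pics/w20.png

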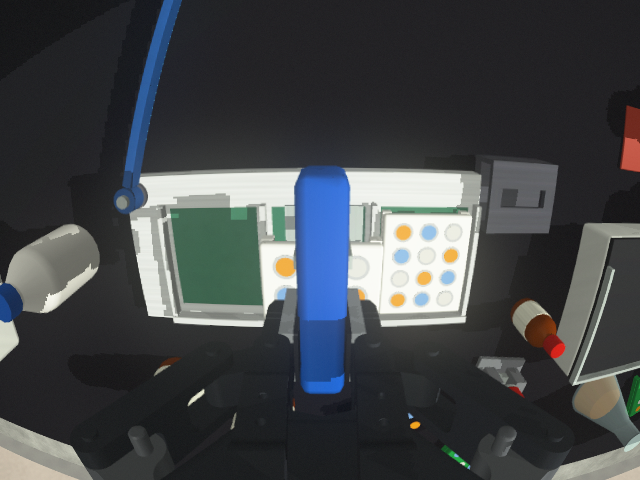

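```bash
python3 - <<'E'
from h import *
im,I=load('w20'); s=robot.get_state(); M=R.from_rotvec(s['eef_rot']); p=s['position']
def t(u,v,z): 
    q=onz(I,240+u/4,160+v/4,z,True); return M.inv().apply(q-p).round(1)[:2]
print('green',t(130,187,20),t(500,187,20)); print('divL top',t(77,180,30),t(103,180,30),'R',t(527,180,30),t(550,180,30))
print('tray',t(82,328,p[2]-49.2),t(572,335,p[2]-49.2))
E
```

```text
green [ 10.6 -38.4] [10.6 32.6]
divL top [ 14.7 -47. ] [ 14.6 -42.1] R [14.6 36.4] [14.6 40.7]
tray [ 12.4 -34.5] [11.3 33.4]
```

jog_arm(series=[{"grip":1,"tx":-0.1,"ty":-0.23,"tz":1,"wx":0,"wy":0,"wz":0},{"grip":1,"tx":0,"ty":0,"tz":1.5,"wx":0,"wy":0,"wz":0},{"grip":1,"tx":0,"ty":0,"tz":1.5,"wx":0,"wy":0,"wz":0},{"grip":1,"tx":0,"ty":0,"tz":1,"wx":0,"wy":0,"wz":0},{"grip":1,"tx":0,"ty":0,"tz":0.5,"wx":0,"wy":0,"wz":0}])

```text
clock: 20.25
position: [529.1, -206.4, 97.9]
eef_rot: [0.11, -3.139, -0.001]
contact_force: [-0.7, 0.7, -5.0]
finger_gap: 16.8
```

jog_arm(series=[{"grip":1,"tx":0,"ty":0,"tz":0.5,"wx":0,"wy":0,"wz":0},{"grip":1,"tx":0,"ty":0,"tz":0.4,"wx":0,"wy":0,"wz":0},{"grip":1,"tx":0,"ty":0,"tz":0.2,"wx":0,"wy":0,"wz":0},{"grip":1,"tx":0,"ty":0,"tz":0,"wx":0,"wy":0,"wz":0}])

```text
clock: 20.65
position: [529.2, -206.7, 87.9]
eef_rot: [-0.109, 3.14, -0.0]
contact_force: [0.5, 0.0, -3.1]
finger_gap: 16.7
```

```bash
python3 - <<'E'
from h import *
st();print(yaw()); snap('wrist','w21')
im,I=load('w21'); cv2.imwrite('pics/cw21.png',cv2.resize(im[160:310,240:400],None,fx=4,fy=4,interpolation=cv2.INTER_CUBIC))
E
```

```text
t 20.65 pos [ 529.2 -206.7   87.9] rot [-0.109  3.14  -0.   ] F [ 0.5  0.  -3.1] gap 16.7
-176.0164640119424
```

View pics/cw21.png

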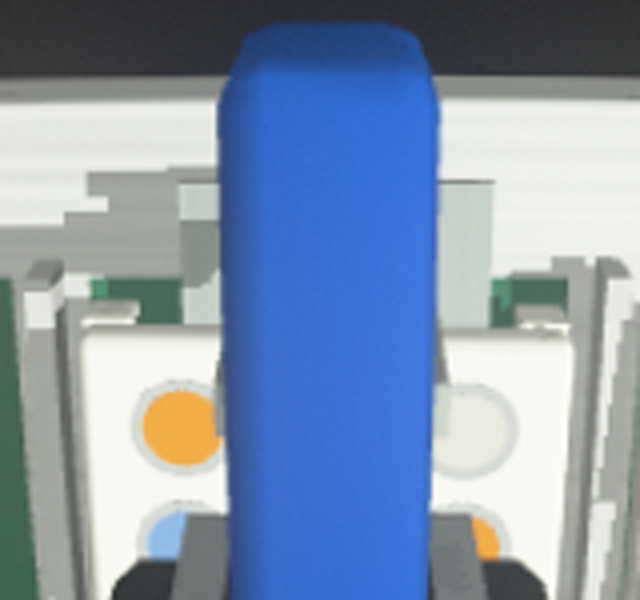

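Well centred between dividers. Finishing the descent and withdrawing.

jog_arm(series=[{"grip":1,"tx":0,"ty":0,"tz":0.2,"wx":0,"wy":0,"wz":0},{"grip":1,"tx":0,"ty":0,"tz":0.2,"wx":0,"wy":0,"wz":0},{"grip":1,"tx":0,"ty":0,"tz":0.15,"wx":0,"wy":0,"wz":0},{"grip":1,"tx":0,"ty":0,"tz":0,"wx":0,"wy":0,"wz":0}])

```text
clock: 21.1
position: [529.2, -206.7, 82.3]
eef_rot: [-0.109, 3.14, -0.0]
contact_force: [-0.8, -0.5, -2.8]
finger_gap: 16.6
```

jog_arm(series=[{"grip":1,"tx":0.5,"ty":0,"tz":0,"wx":0,"wy":0,"wz":0},{"grip":1,"tx":1,"ty":0,"tz":0,"wx":0,"wy":0,"wz":0},{"grip":1,"tx":0.5,"ty":0,"tz":0,"wx":0,"wy":0,"wz":0},{"grip":1,"tx":0,"ty":0,"tz":0,"wx":0,"wy":0,"wz":0}])

```text
clock: 21.5
position: [508.2, -208.1, 82.6]
eef_rot: [0.108, -3.14, -0.0]
contact_force: [0.6, 0.6, -2.0]
finger_gap: 16.9
```

```bash
python3 - <<'E'
from h import *
st();print(yaw()); snap('wrist','w22')
E
```

```text
t 21.5 pos [ 508.2 -208.1   82.6] rot [ 0.108 -3.14  -0.   ] F [ 0.6  0.6 -2. ] gap 16.9
-176.05342341471174
```

View pics/w22.png

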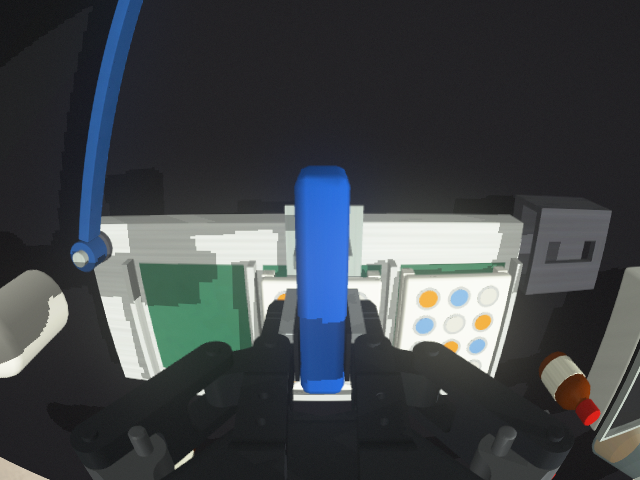

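jog_arm(series=[{"grip":1,"tx":1.5,"ty":0,"tz":0,"wx":0,"wy":0,"wz":0},{"grip":1,"tx":2,"ty":0,"tz":0,"wx":0,"wy":0,"wz":0},{"grip":1,"tx":2,"ty":0,"tz":0,"wx":0,"wy":0,"wz":0},{"grip":1,"tx":2,"ty":0,"tz":0,"wx":0,"wy":0,"wz":0},{"grip":1,"tx":1,"ty":0,"tz":0,"wx":0,"wy":0,"wz":0}])

```text
clock: 22.05
position: [423.3, -213.9, 82.5]
eef_rot: [0.108, -3.14, -0.0]
contact_force: [0.1, -0.2, -2.0]
finger_gap: 16.7
```

jog_arm(series=[{"grip":1,"tx":0,"ty":0,"tz":-2,"wx":0,"wy":0,"wz":0},{"grip":1,"tx":0,"ty":0,"tz":-3,"wx":0,"wy":0,"wz":0},{"grip":1,"tx":0,"ty":1,"tz":-3,"wx":0,"wy":0,"wz":0},{"grip":1,"tx":0,"ty":2,"tz":-1,"wx":0,"wy":0,"wz":0},{"grip":1,"tx":0,"ty":3,"tz":0,"wx":0,"wy":0,"wz":0}])

```text
clock: 22.55
position: [421.7, -155.0, 174.3]
eef_rot: [-0.106, 3.136, -0.004]
contact_force: [0.7, 1.0, -2.3]
finger_gap: 16.8
```

```bash
python3 - <<'E'
from h import *
st();print(yaw()); plan((418.5,153.6,150),-87.4,13)
E
```

```text
t 22.55 pos [ 421.7 -155.   174.3] rot [-0.106  3.136 -0.004] F [ 0.7  1.  -2.3] gap 16.8
-176.11653098314832
{'tx': -0.14, 'ty': 2.37, 'tz': 0.18, 'wx': -0.0, 'wy': 0.0, 'wz': -6.8}
{'tx': -0.42, 'ty': 2.34, 'tz': 0.18, 'wx': -0.0, 'wy': 0.0, 'wz': -6.8}
{'tx': -0.69, 'ty': 2.27, 'tz': 0.18, 'wx': -0.0, 'wy': 0.0, 'wz': -6.8}
{'tx': -0.96, 'ty': 2.17, 'tz': 0.18, 'wx': -0.0, 'wy': 0.0, 'wz': -6.8}
{'tx': -1.21, 'ty': 2.04, 'tz': 0.18, 'wx': -0.0, 'wy': 0.0, 'wz': -6.8}
{'tx': -1.44, 'ty': 1.89, 'tz': 0.19, 'wx': -0.0, 'wy': 0.0, 'wz': -6.8}
{'tx': -1.66, 'ty': 1.7, 'tz': 0.19, 'wx': -0.0, 'wy': 0.0, 'wz': -6.8}
{'tx': -1.85, 'ty': 1.49, 'tz': 0.19, 'wx': -0.0, 'wy': 0.0, 'wz': -6.8}
{'tx': -2.01, 'ty': 1.26, 'tz': 0.19, 'wx': -0.0, 'wy': 0.0, 'wz': -6.8}
{'tx': -2.15, 'ty': 1.01, 'tz': 0.19, 'wx': -0.0, 'wy': 0.0, 'wz': -6.8}
{'tx': -2.25, 'ty': 0.75, 'tz': 0.19, 'wx': -0.0, 'wy': 0.0, 'wz': -6.8}
{'tx': -2.32, 'ty': 0.48, 'tz': 0.19, 'wx': -0.0, 'wy': 0.0, 'wz': -6.8}
{'tx': -2.37, 'ty': 0.2, 'tz': 0.19, 'wx': -0.0, 'wy': 0.0, 'wz': -6.8}
```

jog_arm(series=[{"grip":1,"tx":-0.1,"ty":2.4,"tz":0.1,"wx":0,"wy":0,"wz":-6.8},{"grip":1,"tx":-0.4,"ty":2.3,"tz":0.1,"wx":0,"wy":0,"wz":-6.8},{"grip":1,"tx":-0.7,"ty":2.3,"tz":0.1,"wx":0,"wy":0,"wz":-6.8},{"grip":1,"tx":-1,"ty":2.2,"tz":0.1,"wx":0,"wy":0,"wz":-6.8},{"grip":1,"tx":-1.2,"ty":2,"tz":0.1,"wx":0,"wy":0,"wz":-6.8}])

```text
clock: 23.05
position: [419.2, -34.2, 167.7]
eef_rot: [-1.029, 2.967, -0.001]
contact_force: [0.6, -0.7, -2.6]
finger_gap: 16.4
```

jog_arm(series=[{"grip":1,"tx":-1.4,"ty":1.9,"tz":0.1,"wx":0,"wy":0,"wz":-6.8},{"grip":1,"tx":-1.7,"ty":1.7,"tz":0.1,"wx":0,"wy":0,"wz":-6.8},{"grip":1,"tx":-1.9,"ty":1.5,"tz":0.1,"wx":0,"wy":0,"wz":-6.8},{"grip":1,"tx":-2,"ty":1.3,"tz":0.1,"wx":0,"wy":0,"wz":-6.8},{"grip":1,"tx":-2.2,"ty":1,"tz":0.2,"wx":0,"wy":0,"wz":-6.8}])

```text
clock: 23.55
position: [418.3, 85.8, 161.7]
eef_rot: [-1.852, 2.537, -0.001]
contact_force: [1.2, -0.6, -2.4]
finger_gap: 16.4
```

jog_arm(series=[{"grip":1,"tx":-2.3,"ty":0.8,"tz":0.2,"wx":0,"wy":0,"wz":-6.8},{"grip":1,"tx":-2.3,"ty":0.5,"tz":0.2,"wx":0,"wy":0,"wz":-6.8},{"grip":1,"tx":-2,"ty":0.2,"tz":0.2,"wx":0,"wy":0,"wz":-6.8},{"grip":1,"tx":0,"ty":0,"tz":0,"wx":0,"wy":0,"wz":0}])

```text
clock: 23.95
position: [416.7, 154.5, 155.3]
eef_rot: [-2.273, 2.168, 0.001]
contact_force: [-0.4, -0.7, -2.4]
finger_gap: 16.6
```

```bash
python3 - <<'E'
from h import *
st();print(yaw()); plan((418.5,153.6,110),-87.4,5)
snap('wrist','w23'); handle('w23')
im,I=load('w23'); h=hsv(im); H,Sa,V=h[...,0],h[...,1],h[...,2]
m=((H<8)|(H>172))&(Sa>100)&(V>60); m[:,:200]=0;m[:,450:]=0; rect(m,I,3)
E
```

```text
t 23.95 pos [416.7 154.5 155.3] rot [-2.273e+00  2.168e+00  1.000e-03] F [-0.4 -0.7 -2.4] gap 16.6
-87.29953730182375
{'tx': 0.02, 'ty': -0.04, 'tz': 0.91, 'wx': -0.0, 'wy': 0.0, 'wz': 0.0}
{'tx': 0.02, 'ty': -0.04, 'tz': 0.91, 'wx': -0.0, 'wy': 0.0, 'wz': 0.0}
{'tx': 0.02, 'ty': -0.04, 'tz': 0.91, 'wx': -0.0, 'wy': 0.0, 'wz': 0.0}
{'tx': 0.02, 'ty': -0.04, 'tz': 0.91, 'wx': -0.0, 'wy': 0.0, 'wz': 0.0}
{'tx': 0.02, 'ty': -0.04, 'tz': 0.91, 'wx': -0.0, 'wy': 0.0, 'wz': 0.0}
px [294 167  58 235] c [418.8 136.1] size [21.9 95.3] ang 5.3
px [350 338  13  48] c [403.6 162.1] size [ 4.5 23.5] ang 8.4
tool xy [-29.6  11.9 -29.3]
tool xy [ 65.6   7.2 -29.3]
tool xy [ 64.5 -14.7 -29.3]
tool xy [-30.7 -10.  -29.3]
px [279 135  84 160] c [418.7 160.1] size [ 66.2 140.3] ang 2.3
```

View pics/w23.png

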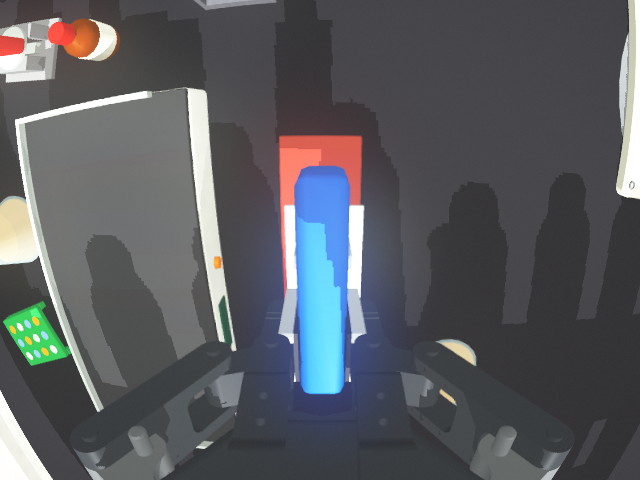

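jog_arm(series=[{"grip":1,"tx":0.1,"ty":-0.2,"tz":2,"wx":0,"wy":0,"wz":0},{"grip":1,"tx":0,"ty":0,"tz":2.5,"wx":0,"wy":0,"wz":0},{"grip":1,"tx":0,"ty":0,"tz":2.5,"wx":0,"wy":0,"wz":0},{"grip":1,"tx":0,"ty":0,"tz":1,"wx":0,"wy":0,"wz":0},{"grip":1,"tx":0,"ty":0,"tz":0.5,"wx":0,"wy":0,"wz":0}])

```text
clock: 24.5
position: [418.5, 151.1, 69.9]
eef_rot: [2.264, -2.176, -0.001]
contact_force: [0.8, 0.0, -2.5]
finger_gap: 16.8
```

jog_arm(series=[{"grip":1,"tx":0,"ty":0,"tz":0.3,"wx":0,"wy":0,"wz":0},{"grip":1,"tx":0,"ty":0,"tz":0,"wx":0,"wy":0,"wz":0},{"grip":1,"tx":0,"ty":0,"tz":0,"wx":0,"wy":0,"wz":0}])

```text
clock: 24.8
position: [419.1, 151.7, 68.2]
eef_rot: [-2.266, 2.174, -0.001]
contact_force: [0.5, -0.1, -2.1]
finger_gap: 16.5
```

```bash
python3 - <<'E'
from h import *
st();print(yaw()); plan((418.5,153.6,62.7),-87.4,1)
E
```

```text
t 24.8 pos [419.1 151.7  68.2] rot [-2.266e+00  2.174e+00 -1.000e-03] F [ 0.5 -0.1 -2.1] gap 16.5
-87.62916647342362
{'tx': -0.19, 'ty': 0.05, 'tz': 0.55, 'wx': -0.1, 'wy': 0.0, 'wz': -0.2}
```

jog_arm(series=[{"grip":1,"tx":-0.2,"ty":0.05,"tz":0.3,"wx":0,"wy":0,"wz":-0.2},{"grip":1,"tx":0,"ty":0,"tz":0.2,"wx":0,"wy":0,"wz":0},{"grip":1,"tx":0,"ty":0,"tz":0.1,"wx":0,"wy":0,"wz":0},{"grip":1,"tx":0,"ty":0,"tz":0,"wx":0,"wy":0,"wz":0}])

```text
clock: 25.2
position: [418.1, 153.9, 62.7]
eef_rot: [-2.27, 2.17, -0.001]
contact_force: [-5.1, 0.5, 17.4]
finger_gap: 16.8
```

jog_arm(series=[{"grip":1,"tx":0,"ty":0,"tz":-0.1,"wx":0,"wy":0,"wz":0},{"grip":-0.2,"tx":0,"ty":0,"tz":0,"wx":0,"wy":0,"wz":0},{"grip":-0.2,"tx":0,"ty":0,"tz":0,"wx":0,"wy":0,"wz":0},{"grip":-0.2,"tx":0,"ty":0,"tz":0,"wx":0,"wy":0,"wz":0},{"grip":-0.2,"tx":0,"ty":0,"tz":0,"wx":0,"wy":0,"wz":0}])

```text
clock: 25.7
position: [418.0, 153.6, 62.3]
eef_rot: [2.271, -2.171, -0.0]
contact_force: [0.1, -1.4, 0.6]
finger_gap: 51.2
```

jog_arm(series=[{"grip":-0.2,"tx":0,"ty":0,"tz":-1,"wx":0,"wy":0,"wz":0},{"grip":-0.2,"tx":0,"ty":0,"tz":-3,"wx":0,"wy":0,"wz":0},{"grip":-0.2,"tx":0,"ty":0,"tz":-4,"wx":0,"wy":0,"wz":0},{"grip":-0.2,"tx":0,"ty":0,"tz":-4,"wx":0,"wy":0,"wz":0},{"grip":-0.2,"tx":2,"ty":0,"tz":-3,"wx":0,"wy":0,"wz":0}])

```text
clock: 26.2
position: [419.0, 134.6, 215.6]
eef_rot: [-2.271, 2.167, -0.002]
contact_force: [0.8, 0.3, -0.4]
finger_gap: 51.0
```

```bash
python3 - <<'E'
from h import *
st();print(yaw()); snap('wrist','w24')
im,I=load('w24'); h=hsv(im); H,Sa,V=h[...,0],h[...,1],h[...,2]
b=(H>100)&(H<125)&(Sa>120)&(V>80); rect(b,I,92)
m=(((H<8)|(H>172))&(Sa>100)&(V>60))|b; m[:,:250]=0;m[:,400:]=0;m=cv2.morphologyEx(m.astype(np.uint8),cv2.MORPH_CLOSE,np.ones((25,25))); rect(m,I,3)
E
```

```text
t 26.2 pos [419.  134.6 215.6] rot [-2.271e+00  2.167e+00 -2.000e-03] F [ 0.8  0.3 -0.4] gap 51.0
-87.303916625097
px [312 162  24 115] c [418.5 133. ] size [17.1 90. ] ang 3.2
px [288 152  69 141] c [418.1 165. ] size [ 66.4 149.3] ang 2.7
```

View pics/w24.png

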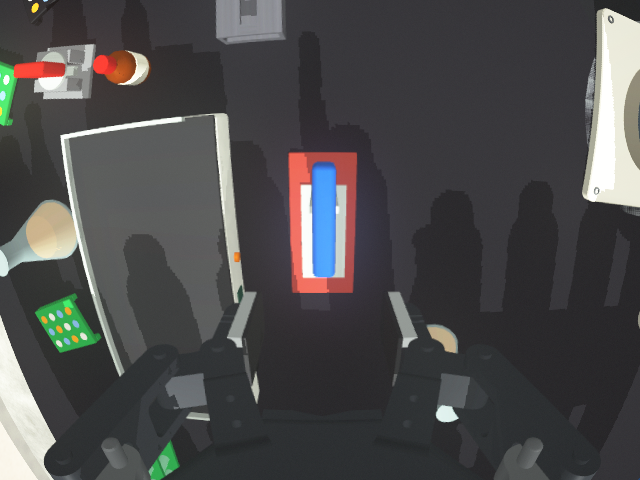

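```bash
python3 - <<'E'
from h import *
snap('side','s25'); snap('scene','sc25')
for f in ('s25','sc25'):
    im,_=load(f); h=hsv(im); H,Sa,V=h[...,0],h[...,1],h[...,2]
    m=((H>5)&(H<20)&(Sa>150)&(V>120)).astype(np.uint8); n,l,s,c=cv2.connectedComponentsWithStats(m)
    for i in range(1,n):
        if s[i,4]>15: print(f,s[i],c[i].round(1))
a,_=load('sc25'); b,_=load('s25')
cv2.imwrite('pics/cs25.png',np.vstack([cv2.resize(a[245:345,110:260],None,fx=4,fy=3,interpolation=cv2.INTER_CUBIC),cv2.resize(b[345:405,220:370],None,fx=4,fy=4,interpolation=cv2.INTER_CUBIC)]))
plan((325,-310,215),166-360,16)
E
```

```text
s25 [322   9  14  12 163] [328.5  14.5]
s25 [197  10  16  12 157] [204.   15.2]
s25 [165  24  20  12 171] [173.6  29.9]
s25 [426 295  26  24 270] [440.1 305.1]
s25 [431 331  32  26 624] [447.  343.6]
s25 [220 355  11  22 152] [225.6 366.9]
sc25 [371  24  14  11 115] [377.1  29.5]
sc25 [346  31  15  12 123] [353.2  37.2]
sc25 [474  42  15  13 128] [482.   48.1]
sc25 [321 254   8   6  25] [323.8 256.1]
sc25 [151 268  10  16 105] [155.5 275. ]
sc25 [302 306  20  25 197] [310.8 316.8]
sc25 [263 330  26  24 473] [275.1 341.9]
{'tx': 2.74, 'ty': 0.71, 'tz': -0.01, 'wx': -0.0, 'wy': 0.0, 'wz': 6.7}
{'tx': 2.81, 'ty': 0.39, 'tz': -0.01, 'wx': -0.0, 'wy': 0.0, 'wz': 6.7}
{'tx': 2.83, 'ty': 0.06, 'tz': -0.0, 'wx': -0.0, 'wy': 0.0, 'wz': 6.7}
{'tx': 2.82, 'ty': -0.27, 'tz': -0.0, 'wx': -0.0, 'wy': 0.0, 'wz': 6.7}
{'tx': 2.77, 'ty': -0.59, 'tz': -0.0, 'wx': -0.0, 'wy': 0.0, 'wz': 6.7}
{'tx': 2.68, 'ty': -0.91, 'tz': -0.0, 'wx': -0.0, 'wy': 0.0, 'wz': 6.7}
{'tx': 2.56, 'ty': -1.21, 'tz': -0.0, 'wx': -0.0, 'wy': 0.0, 'wz': 6.7}
{'tx': 2.4, 'ty': -1.5, 'tz': -0.0, 'wx': -0.0, 'wy': 0.0, 'wz': 6.7}
{'tx': 2.21, 'ty': -1.77, 'tz': -0.0, 'wx': -0.0, 'wy': 0.0, 'wz': 6.7}
{'tx': 1.99, 'ty': -2.01, 'tz': -0.0, 'wx': -0.0, 'wy': 0.0, 'wz': 6.7}
{'tx': 1.75, 'ty': -2.23, 'tz': -0.0, 'wx': -0.0, 'wy': 0.0, 'wz': 6.7}
{'tx': 1.47, 'ty': -2.42, 'tz': -0.0, 'wx': -0.0, 'wy': 0.0, 'wz': 6.7}
{'tx': 1.18, 'ty': -2.57, 'tz': -0.0, 'wx': -0.0, 'wy': 0.0, 'wz': 6.7}
{'tx': 0.88, 'ty': -2.69, 'tz': -0.0, 'wx': -0.0, 'wy': 0.0, 'wz': 6.7}
{'tx': 0.56, 'ty': -2.78, 'tz': -0.0, 'wx': -0.0, 'wy': 0.0, 'wz': 6.7}
{'tx': 0.23, 'ty': -2.82, 'tz': -0.0, 'wx': -0.0, 'wy': 0.0, 'wz': 6.7}
```

View pics/cs25.png

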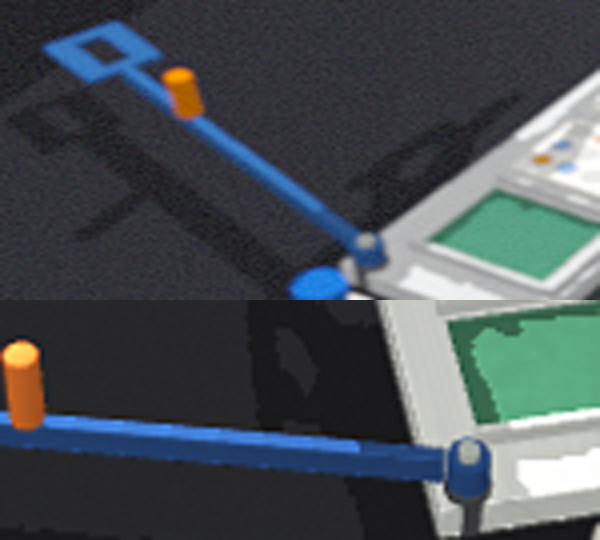

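View pics/s25.png

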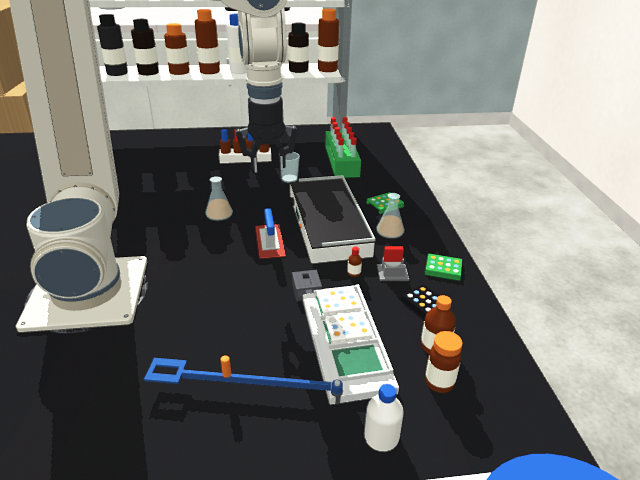

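jog_arm(series=[{"grip":-0.2,"tx":2.7,"ty":0.7,"tz":0,"wx":0,"wy":0,"wz":6.7},{"grip":-0.2,"tx":2.8,"ty":0.4,"tz":0,"wx":0,"wy":0,"wz":6.7},{"grip":-0.2,"tx":2.8,"ty":0.1,"tz":0,"wx":0,"wy":0,"wz":6.7},{"grip":-0.2,"tx":2.8,"ty":-0.3,"tz":0,"wx":0,"wy":0,"wz":6.7},{"grip":-0.2,"tx":2.8,"ty":-0.6,"tz":0,"wx":0,"wy":0,"wz":6.7}])

```text
clock: 26.85
position: [388.4, -4.7, 211.6]
eef_rot: [1.542, -2.736, -0.002]
contact_force: [2.3, -0.3, -0.1]
finger_gap: 51.5
```

jog_arm(series=[{"grip":-0.2,"tx":2.7,"ty":-0.9,"tz":0,"wx":0,"wy":0,"wz":6.7},{"grip":-0.2,"tx":2.6,"ty":-1.2,"tz":0,"wx":0,"wy":0,"wz":6.7},{"grip":-0.2,"tx":2.4,"ty":-1.5,"tz":0,"wx":0,"wy":0,"wz":6.7},{"grip":-0.2,"tx":2.2,"ty":-1.8,"tz":0,"wx":0,"wy":0,"wz":6.7},{"grip":-0.2,"tx":2,"ty":-2,"tz":0,"wx":0,"wy":0,"wz":6.7}])

```text
clock: 27.35
position: [358.0, -143.5, 211.6]
eef_rot: [0.688, -3.064, -0.002]
contact_force: [0.1, 0.3, 1.2]
finger_gap: 51.5
```

jog_arm(series=[{"grip":-0.2,"tx":1.7,"ty":-2.2,"tz":0,"wx":0,"wy":0,"wz":6.7},{"grip":-0.2,"tx":1.5,"ty":-2.4,"tz":0,"wx":0,"wy":0,"wz":6.7},{"grip":-0.2,"tx":1.2,"ty":-2.6,"tz":0,"wx":0,"wy":0,"wz":6.7},{"grip":-0.2,"tx":0.9,"ty":-2.7,"tz":0,"wx":0,"wy":0,"wz":6.7},{"grip":-0.2,"tx":0.6,"ty":-2.8,"tz":0,"wx":0,"wy":0,"wz":6.7}])

```text
clock: 27.85
position: [326.7, -281.7, 211.5]
eef_rot: [-0.224, -3.133, -0.002]
contact_force: [0.5, 0.1, 0.1]
finger_gap: 51.2
```

```bash
python3 - <<'E'
from h import *
st();print(yaw()); im,I=snap('wrist','w26')
for nm in ('s25','sc25'): pass
_,S=load('s25');_,C=load('sc25')
print('post top', tri((S,220+21/4,345+50/4,False),(C,110+178/4,245+73/3,False)))
print('hinge top', tri((S,220+468/4,345+150/4,False),(C,110+367/4,245+240/3,False)))
E
```

```text
t 27.85 pos [ 326.7 -281.7  211.5] rot [-2.240e-01 -3.133e+00 -2.000e-03] F [0.5 0.1 0.1] gap 51.2
171.8036872008872
post top (array([ 320.89276193, -316.08645857,   86.99976492]), [0.23154477800364354, 0.2315447780036515])
hinge top (array([ 514.92361323, -359.00443809,   45.66785421]), [0.2572158348944964, 0.2572158348945278])
```

View pics/w26.png

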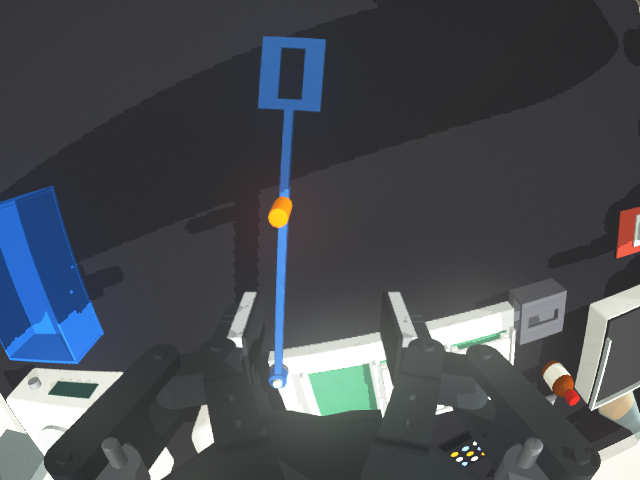

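```bash
python3 - <<'E'
from h import *
im,I=load('w26')
P=onz(I,279,217,83.5,True);Hg=onz(I,278,381,48,True);Pl=onz(I,292,74,41.5,True); print(P,Hg,Pl)
d=P[:2]-Hg[:2]; print(np.hypot(*d), np.degrees(np.arctan2(d[1],d[0]))-90, np.hypot(*(Pl-Hg)[:2]))
plan((P[0],P[1],150),166,4)
E
```

```text
[ 319.1052816  -313.84623323   83.5       ] [ 508.84645257 -355.8140683    48.        ] [ 210.42484046 -290.02821045   41.5       ]
194.32707258563815 77.52785548708528 305.58671055032505
{'tx': 0.07, 'ty': -0.74, 'tz': 1.53, 'wx': -0.0, 'wy': -0.0, 'wz': 1.3}
{'tx': 0.06, 'ty': -0.74, 'tz': 1.53, 'wx': -0.0, 'wy': -0.0, 'wz': 1.3}
{'tx': 0.04, 'ty': -0.74, 'tz': 1.53, 'wx': -0.0, 'wy': -0.0, 'wz': 1.3}
{'tx': 0.02, 'ty': -0.74, 'tz': 1.53, 'wx': -0.0, 'wy': -0.0, 'wz': 1.3}
```

jog_arm(series=[{"grip":-0.2,"tx":0.1,"ty":-0.8,"tz":2,"wx":0,"wy":0,"wz":1.3},{"grip":-0.2,"tx":0.1,"ty":-0.8,"tz":2.5,"wx":0,"wy":0,"wz":1.3},{"grip":-0.2,"tx":0,"ty":-0.8,"tz":2.5,"wx":0,"wy":0,"wz":1.3},{"grip":-0.2,"tx":0,"ty":-0.7,"tz":2,"wx":0,"wy":0,"wz":0.6},{"grip":-0.2,"tx":0,"ty":0,"tz":0,"wx":0,"wy":0,"wz":0}])

```text
clock: 28.4
position: [318.9, -310.2, 119.6]
eef_rot: [-0.34, -3.119, -0.007]
contact_force: [0.1, 1.6, 0.5]
finger_gap: 51.0
```

```bash
python3 - <<'E'
from h import *
st();print(yaw()); im,I=snap('wrist','w27')
plan((320,-315,52),167,4)
E
```

```text
t 28.4 pos [ 318.9 -310.2  119.6] rot [-0.34  -3.119 -0.007] F [0.1 1.6 0.5] gap 51.0
167.54512570459934
{'tx': -0.04, 'ty': -0.11, 'tz': 1.73, 'wx': 0.0, 'wy': -0.0, 'wz': 0.1}
{'tx': -0.04, 'ty': -0.11, 'tz': 1.73, 'wx': 0.0, 'wy': -0.0, 'wz': 0.1}
{'tx': -0.04, 'ty': -0.11, 'tz': 1.73, 'wx': 0.0, 'wy': -0.0, 'wz': 0.1}
{'tx': -0.04, 'ty': -0.11, 'tz': 1.73, 'wx': 0.0, 'wy': -0.0, 'wz': 0.1}
```

View pics/w27.png

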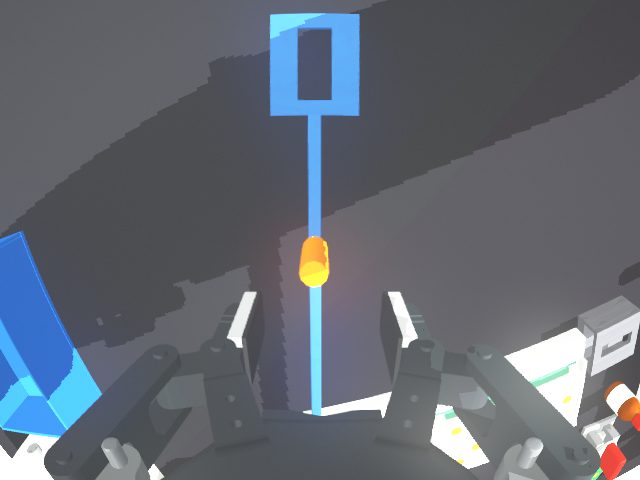

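jog_arm(series=[{"grip":-0.2,"tx":-0.1,"ty":-0.2,"tz":2,"wx":0,"wy":0,"wz":0},{"grip":-0.2,"tx":-0.1,"ty":-0.1,"tz":2,"wx":0,"wy":0,"wz":0},{"grip":-0.2,"tx":0,"ty":0,"tz":1.5,"wx":0,"wy":0,"wz":0},{"grip":-0.2,"tx":0,"ty":0,"tz":1,"wx":0,"wy":0,"wz":0},{"grip":-0.2,"tx":0,"ty":0,"tz":0,"wx":0,"wy":0,"wz":0}])

```text
clock: 28.95
position: [321.3, -314.2, 57.1]
eef_rot: [-0.339, -3.123, -0.001]
contact_force: [0.1, -0.1, 0.1]
finger_gap: 51.0
```

```bash
python3 - <<'E'
from h import *
st();print(yaw()); im,I=snap('wrist','w28')
E
```

```text
t 28.95 pos [ 321.3 -314.2   57.1] rot [-3.390e-01 -3.123e+00 -1.000e-03] F [ 0.1 -0.1  0.1] gap 51.0
167.61704939184597
```

View pics/w28.png

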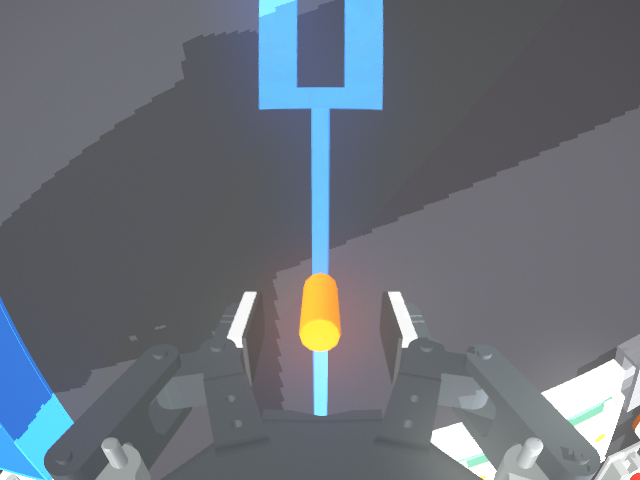

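jog_arm(series=[{"grip":1,"tx":0,"ty":0,"tz":0.2,"wx":0,"wy":0,"wz":0},{"grip":1,"tx":0,"ty":0,"tz":0,"wx":0,"wy":0,"wz":0},{"grip":1,"tx":0,"ty":0,"tz":0,"wx":0,"wy":0,"wz":0},{"grip":1,"tx":0,"ty":0,"tz":0,"wx":0,"wy":0,"wz":0}], squeeze=30)

```text
clock: 29.4
position: [321.5, -315.1, 56.0]
eef_rot: [0.34, 3.122, -0.001]
contact_force: [-1.1, 0.7, 6.6]
finger_gap: 15.0
```

```bash
python3 - <<'E'
from h import *
s=st();y=yaw();print(y)
# arc rows: circular motion about hinge, tool frame is constant each row
h=np.array([514,-358.5]); p=s['position'][:2]; r=np.hypot(*(p-h)); print(r, np.degrees(np.arctan2(*(p-h)[::-1]))-90)
for dth in (4,5,6): 
    # chord for CW rotation dth: tool x along bar outward(bar dir ~ tool x)
    print(dth, 'tx',-r*(1-np.cos(np.radians(dth)))/10,'ty chord',r*np.sin(np.radians(dth))/10)
print(R.from_rotvec(s['eef_rot']).as_matrix().round(3))
E
```

```text
t 29.4 pos [ 321.5 -315.1   56. ] rot [ 3.400e-01  3.122e+00 -1.000e-03] F [-1.1  0.7  6.6] gap 15.0
167.58405167525854
197.27956800351237 77.2987628862997
4 tx -0.04805631124201505 ty chord 1.3761527005689393
5 tx -0.07507083165833801 ty chord 1.7194047278283258
6 tx -0.10807181152250855 ty chord 2.0621330077513687
[[-0.977  0.215  0.001]
 [ 0.215  0.977 -0.001]
 [-0.001 -0.001 -1.   ]]
```

jog_arm(series=[{"grip":1,"tx":-0.08,"ty":1.73,"tz":0,"wx":0,"wy":0,"wz":5},{"grip":1,"tx":-0.08,"ty":1.73,"tz":0,"wx":0,"wy":0,"wz":5},{"grip":1,"tx":-0.08,"ty":1.73,"tz":0,"wx":0,"wy":0,"wz":5},{"grip":1,"tx":-0.08,"ty":1.73,"tz":0,"wx":0,"wy":0,"wz":5},{"grip":1,"tx":0,"ty":0,"tz":0,"wx":0,"wy":0,"wz":0}])

```text
clock: 29.9
position: [348.8, -250.4, 56.0]
eef_rot: [0.878, 3.015, -0.001]
contact_force: [-0.2, 0.1, 5.6]
finger_gap: 14.9
```

```bash
python3 - <<'E'
from h import *
s=st();y=yaw();h=np.array([514,-358.5]); p=s['position'][:2]; r=np.hypot(*(p-h)); print(y,r, np.degrees(np.arctan2(*(p-h)[::-1]))-90)
snap('side','s29')
E
```

```text
t 29.9 pos [ 348.8 -250.4   56. ] rot [ 8.780e-01  3.015e+00 -1.000e-03] F [-0.2  0.1  5.6] gap 14.9
147.54267853397343 197.4514054168594 56.79345111634751
```

View pics/s29.png

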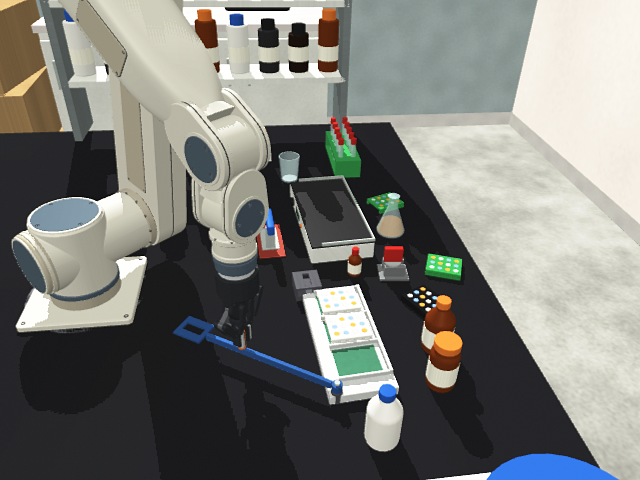

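jog_arm(series=[{"grip":1,"tx":-0.08,"ty":1.73,"tz":0,"wx":0,"wy":0,"wz":5},{"grip":1,"tx":-0.08,"ty":1.73,"tz":0,"wx":0,"wy":0,"wz":5},{"grip":1,"tx":-0.08,"ty":1.73,"tz":0,"wx":0,"wy":0,"wz":5},{"grip":1,"tx":-0.08,"ty":1.73,"tz":0,"wx":0,"wy":0,"wz":5},{"grip":1,"tx":-0.08,"ty":1.73,"tz":0,"wx":0,"wy":0,"wz":5}])

```text
clock: 30.45
position: [409.2, -190.9, 56.0]
eef_rot: [1.512, 2.753, -0.001]
contact_force: [0.4, -3.6, 4.8]
finger_gap: 14.8
```

jog_arm(series=[{"grip":1,"tx":-0.08,"ty":1.73,"tz":0,"wx":0,"wy":0,"wz":5},{"grip":1,"tx":-0.08,"ty":1.73,"tz":0,"wx":0,"wy":0,"wz":5},{"grip":1,"tx":-0.08,"ty":1.73,"tz":0,"wx":0,"wy":0,"wz":5},{"grip":1,"tx":-0.08,"ty":1.4,"tz":0,"wx":0,"wy":0,"wz":4},{"grip":1,"tx":0,"ty":0,"tz":0,"wx":0,"wy":0,"wz":0}])

```text
clock: 30.95
position: [470.9, -165.5, 56.0]
eef_rot: [1.942, 2.467, 0.001]
contact_force: [0.0, 1.3, 10.2]
finger_gap: 15.0
```

```bash
python3 - <<'E'
from h import *
s=st();y=yaw();h=np.array([514,-358.5]); p=s['position'][:2]; r=np.hypot(*(p-h)); print(y,r, np.degrees(np.arctan2(*(p-h)[::-1]))-90)
im,_=snap('side','s30'); b,_=load('s30')
cv2.imwrite('pics/c30.png',cv2.resize(b[240:400,230:400],None,fx=3.7,fy=3.7,interpolation=cv2.INTER_CUBIC))
E
```

```text
t 30.95 pos [ 470.9 -165.5   56. ] rot [1.942e+00 2.467e+00 1.000e-03] F [ 0.   1.3 10.2] gap 15.0
103.58326903102656 197.7603727207087 12.584543175660457
```

View pics/c30.png

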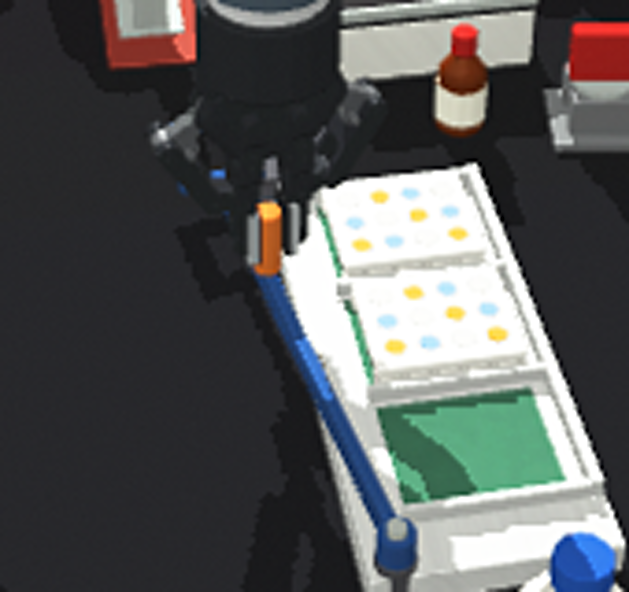

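jog_arm(series=[{"grip":1,"tx":-0.03,"ty":1.04,"tz":0,"wx":0,"wy":0,"wz":3},{"grip":1,"tx":-0.03,"ty":1.04,"tz":0,"wx":0,"wy":0,"wz":3},{"grip":1,"tx":0,"ty":0.5,"tz":0,"wx":0,"wy":0,"wz":1.5},{"grip":1,"tx":0,"ty":0,"tz":0,"wx":0,"wy":0,"wz":0}])

```text
clock: 31.4
position: [495.6, -161.5, 56.0]
eef_rot: [2.098, 2.336, 0.001]
contact_force: [1.0, 0.5, 7.9]
finger_gap: 14.8
```

jog_arm(series=[{"grip":1,"tx":0,"ty":0.25,"tz":0,"wx":0,"wy":0,"wz":0.7},{"grip":1,"tx":0,"ty":0.2,"tz":0,"wx":0,"wy":0,"wz":0.5},{"grip":1,"tx":0,"ty":0,"tz":0,"wx":0,"wy":0,"wz":0}])

```text
clock: 31.7
position: [499.6, -161.2, 56.0]
eef_rot: [2.123, 2.314, 0.0]
contact_force: [-0.0, 0.5, 7.0]
finger_gap: 14.8
```

```bash
python3 - <<'E'
from h import *
s=st();y=yaw();h=np.array([514,-358.5]); p=s['position'][:2]; r=np.hypot(*(p-h)); print(y,r, np.degrees(np.arctan2(*(p-h)[::-1]))-90)
im,_=snap('side','s31'); b,_=load('s31')
cv2.imwrite('pics/c31.png',cv2.resize(b[240:400,230:400],None,fx=3.7,fy=3.7,interpolation=cv2.INTER_CUBIC))
E
```

```text
t 31.7 pos [ 499.6 -161.2   56. ] rot [2.123 2.314 0.   ] F [-0.   0.5  7. ] gap 14.8
94.94344123171469 197.82780394588693 4.162829731758663
```

View pics/c31.png

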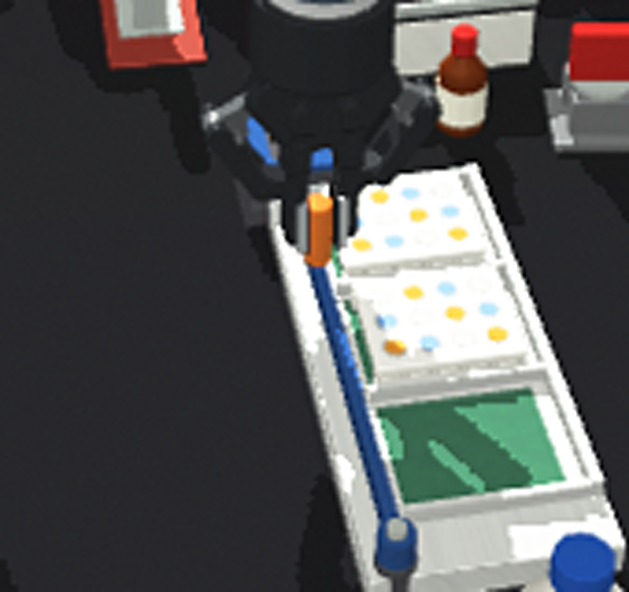

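jog_arm(series=[{"grip":1,"tx":0,"ty":0.15,"tz":0,"wx":0,"wy":0,"wz":0.3},{"grip":1,"tx":0,"ty":0,"tz":0,"wx":0,"wy":0,"wz":0}])

```text
clock: 31.95
position: [500.3, -161.1, 56.0]
eef_rot: [2.129, 2.309, -0.002]
contact_force: [-3.2, 0.2, 9.8]
finger_gap: 14.9
```

jog_arm(series=[{"grip":1,"tx":0,"ty":0.15,"tz":0,"wx":0,"wy":0,"wz":0.3},{"grip":1,"tx":0,"ty":0,"tz":0,"wx":0,"wy":0,"wz":0}])

```text
clock: 32.15
position: [500.3, -161.1, 56.0]
eef_rot: [-2.135, -2.303, 0.005]
contact_force: [-11.0, -2.7, 14.1]
finger_gap: 14.7
```

jog_arm(series=[{"grip":1,"tx":0,"ty":0.15,"tz":0,"wx":0,"wy":0,"wz":0},{"grip":1,"tx":0,"ty":0,"tz":0,"wx":0,"wy":0,"wz":0}])

```text
clock: 32.35
position: [500.4, -161.1, 55.9]
eef_rot: [-2.135, -2.301, 0.009]
contact_force: [-18.3, -4.2, 18.0]
finger_gap: 14.9
```

jog_arm(series=[{"grip":1,"tx":0,"ty":-0.3,"tz":0,"wx":0,"wy":0,"wz":0},{"grip":1,"tx":0,"ty":0,"tz":0,"wx":0,"wy":0,"wz":0}])

```text
clock: 32.55
position: [500.3, -161.2, 56.0]
eef_rot: [2.135, 2.303, -0.001]
contact_force: [-3.0, -1.0, 8.0]
finger_gap: 15.1
```

jog_arm(series=[{"grip":0.2,"tx":0,"ty":0,"tz":0,"wx":0,"wy":0,"wz":0},{"grip":0.2,"tx":0,"ty":0,"tz":0,"wx":0,"wy":0,"wz":0},{"grip":0.2,"tx":0,"ty":0,"tz":0,"wx":0,"wy":0,"wz":0}])

```text
clock: 32.85
position: [500.4, -160.3, 55.2]
eef_rot: [-2.136, -2.303, 0.0]
contact_force: [1.1, -0.1, 0.3]
finger_gap: 34.3
```

jog_arm(series=[{"grip":0.2,"tx":0,"ty":0,"tz":-1.5,"wx":0,"wy":0,"wz":0},{"grip":0.2,"tx":0,"ty":0,"tz":-3,"wx":0,"wy":0,"wz":0},{"grip":0.2,"tx":0,"ty":0,"tz":-4,"wx":0,"wy":0,"wz":0},{"grip":0.2,"tx":0,"ty":0,"tz":-4,"wx":0,"wy":0,"wz":0},{"grip":0.2,"tx":0,"ty":0,"tz":-2,"wx":0,"wy":0,"wz":0}])

```text
clock: 33.35
position: [501.3, -160.5, 203.6]
eef_rot: [2.134, 2.301, 0.002]
contact_force: [-0.0, 0.1, -0.1]
finger_gap: 34.0
```

```bash
python3 - <<'E'
from h import *
s=st();print(yaw())
snap('wrist','w32'); snap('side','s32'); b,_=load('s32')
cv2.imwrite('pics/c32.png',cv2.resize(b[230:400,250:420],None,fx=3.5,fy=3.5,interpolation=cv2.INTER_CUBIC))
E
```

```text
t 33.35 pos [ 501.3 -160.5  203.6] rot [2.134e+00 2.301e+00 2.000e-03] F [-0.   0.1 -0.1] gap 34.0
94.32074674024638
```

View pics/w32.png

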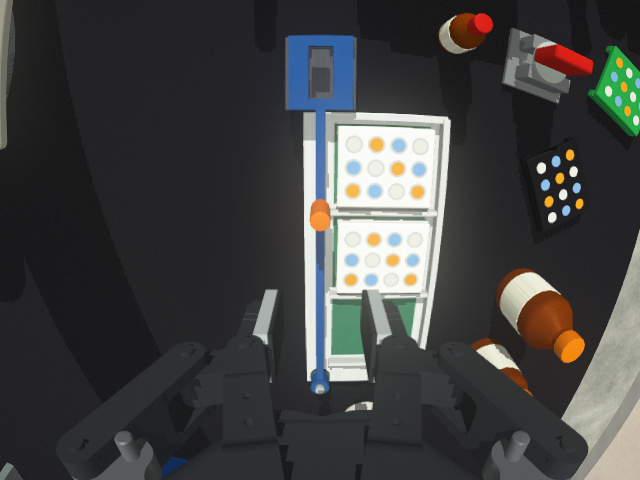

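View pics/c32.png

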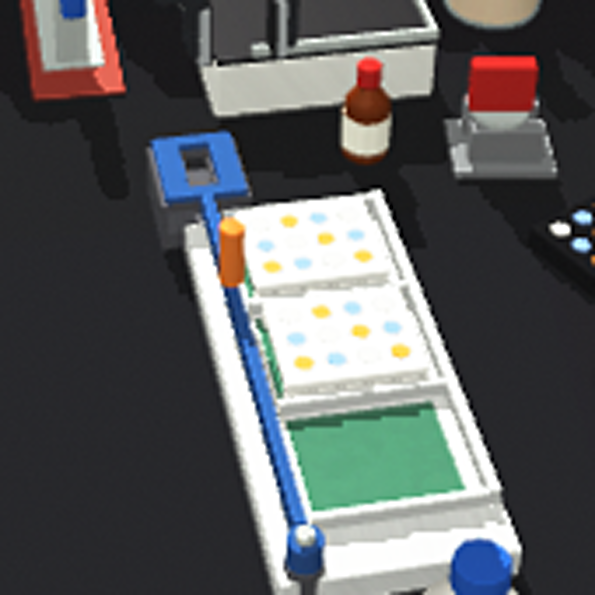

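```bash
python3 - <<'E'
from h import *
im,I=load('w32')
w=und(im,I,41.5,455,535,-95,0,6); cv2.imwrite('pics/us.png',w)
w=und(im,I,76,660,760,-80,60,4); cv2.imwrite('pics/uk.png',w)
E
```

```text
(no output)
```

View pics/us.png

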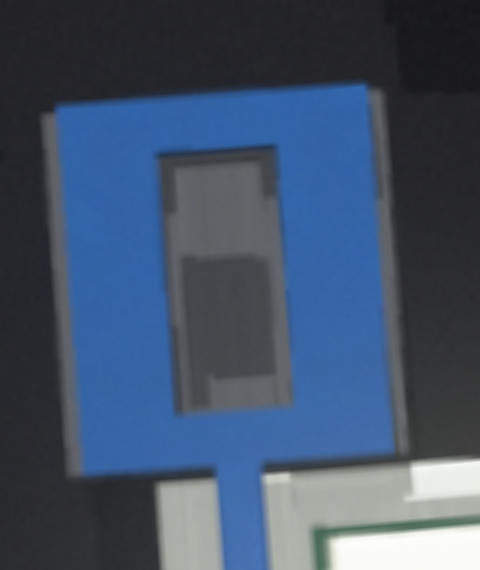

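View pics/uk.png

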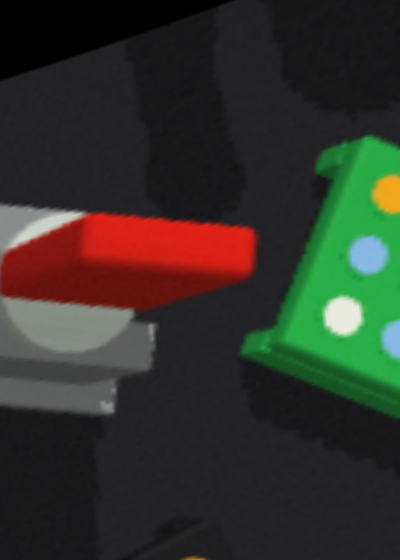

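```bash
python3 - <<'E'
from h import *
_,S=load('s25'); print('flask2',onz(S,391,231,0),onz(S,393,197,109))
plan((640,2,205),174,13)
E
```

```text
flask2 [746.76955555 181.04635476   0.        ] [740.551245 176.102487 109.      ]
{'tx': 1.17, 'ty': 1.15, 'tz': -0.01, 'wx': 0.0, 'wy': 0.0, 'wz': -6.1}
{'tx': 1.04, 'ty': 1.27, 'tz': -0.01, 'wx': 0.0, 'wy': 0.0, 'wz': -6.1}
{'tx': 0.9, 'ty': 1.38, 'tz': -0.01, 'wx': 0.0, 'wy': 0.0, 'wz': -6.1}
{'tx': 0.74, 'ty': 1.46, 'tz': -0.01, 'wx': 0.0, 'wy': 0.0, 'wz': -6.1}
{'tx': 0.58, 'ty': 1.54, 'tz': -0.01, 'wx': 0.0, 'wy': 0.0, 'wz': -6.1}
{'tx': 0.42, 'ty': 1.59, 'tz': -0.01, 'wx': 0.0, 'wy': 0.0, 'wz': -6.1}
{'tx': 0.24, 'ty': 1.62, 'tz': -0.01, 'wx': 0.0, 'wy': 0.0, 'wz': -6.1}
{'tx': 0.07, 'ty': 1.64, 'tz': -0.01, 'wx': 0.0, 'wy': 0.0, 'wz': -6.1}
{'tx': -0.11, 'ty': 1.64, 'tz': -0.01, 'wx': 0.0, 'wy': 0.0, 'wz': -6.1}
{'tx': -0.28, 'ty': 1.62, 'tz': -0.01, 'wx': 0.0, 'wy': 0.0, 'wz': -6.1}
{'tx': -0.45, 'ty': 1.58, 'tz': -0.01, 'wx': 0.0, 'wy': 0.0, 'wz': -6.1}
{'tx': -0.62, 'ty': 1.52, 'tz': -0.01, 'wx': 0.0, 'wy': 0.0, 'wz': -6.1}
{'tx': -0.78, 'ty': 1.45, 'tz': -0.01, 'wx': 0.0, 'wy': 0.0, 'wz': -6.1}
```

jog_arm(series=[{"grip":-0.2,"tx":1.2,"ty":1.2,"tz":0,"wx":0,"wy":0,"wz":-6.1},{"grip":-0.2,"tx":1,"ty":1.3,"tz":0,"wx":0,"wy":0,"wz":-6.1},{"grip":-0.2,"tx":0.9,"ty":1.4,"tz":0,"wx":0,"wy":0,"wz":-6.1},{"grip":-0.2,"tx":0.7,"ty":1.5,"tz":0,"wx":0,"wy":0,"wz":-6.1},{"grip":-0.2,"tx":0.6,"ty":1.5,"tz":0,"wx":0,"wy":0,"wz":-6.1}])

```text
clock: 33.95
position: [555.0, -97.2, 199.0]
eef_rot: [-1.448, -2.786, 0.0]
contact_force: [0.3, -0.2, 0.1]
finger_gap: 51.2
```

jog_arm(series=[{"grip":-0.2,"tx":0.4,"ty":1.6,"tz":0,"wx":0,"wy":0,"wz":-6.1},{"grip":-0.2,"tx":0.2,"ty":1.6,"tz":0,"wx":0,"wy":0,"wz":-6.1},{"grip":-0.2,"tx":0.1,"ty":1.6,"tz":0,"wx":0,"wy":0,"wz":-6.1},{"grip":-0.2,"tx":-0.1,"ty":1.6,"tz":0,"wx":0,"wy":0,"wz":-6.1},{"grip":-0.2,"tx":-0.3,"ty":1.6,"tz":0,"wx":0,"wy":0,"wz":-6.1}])

```text
clock: 34.45
position: [608.0, -36.0, 198.9]
eef_rot: [-0.664, -3.068, 0.0]
contact_force: [-0.1, 0.2, 1.2]
finger_gap: 51.6
```

jog_arm(series=[{"grip":-0.2,"tx":-0.5,"ty":1.6,"tz":0,"wx":0,"wy":0,"wz":-6.1},{"grip":-0.2,"tx":-0.6,"ty":1.5,"tz":0,"wx":0,"wy":0,"wz":-6.1},{"grip":-0.2,"tx":-0.8,"ty":1.5,"tz":0,"wx":0,"wy":0,"wz":-6.1},{"grip":-0.2,"tx":0,"ty":0,"tz":0,"wx":0,"wy":0,"wz":0}])

```text
clock: 34.85
position: [641.2, 2.3, 198.5]
eef_rot: [-0.169, -3.135, -0.001]
contact_force: [-0.4, -0.4, -0.5]
finger_gap: 51.2
```

```bash
python3 - <<'E'
from h import *
st();print(yaw()); snap('wrist','w33')
im,I=load('w33'); h=hsv(im); H,Sa,V=h[...,0],h[...,1],h[...,2]
m=((H<6)|(H>174))&(Sa>170)&(V>150); m[:, :250]=0; rect(m,I,76)
E
```

```text
t 34.85 pos [641.2   2.3 198.5] rot [-1.690e-01 -3.135e+00 -1.000e-03] F [-0.4 -0.4 -0.5] gap 51.2
173.81865344465285
px [313 172  23  24] c [612.2   6.9] size [15.8 16.2] ang 14.8
px [319 256  16  62] c [ 6.955e+02 -2.000e-01] size [12.3 55.1] ang 84.7
```

View pics/w33.png

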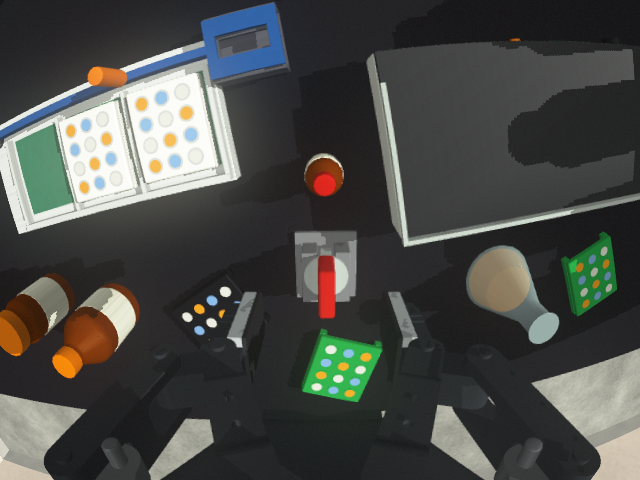

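```bash
python3 - <<'E'
from h import *
im,I=load('w33')
w=und(im,I,76,660,740,-40,40,7); cv2.imwrite('pics/uk2.png',w)
E
```

```text
(no output)
```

View pics/uk2.png

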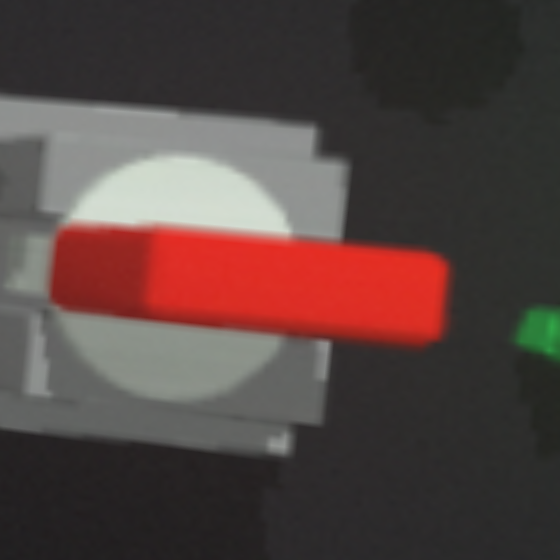

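```bash
python3 - <<'E'
from h import *
plan((702.5,-0.7,120),174.7,4)
E
```

```text
{'tx': -1.55, 'ty': 0.12, 'tz': 1.96, 'wx': 0.0, 'wy': -0.0, 'wz': -0.3}
{'tx': -1.55, 'ty': 0.11, 'tz': 1.96, 'wx': 0.0, 'wy': -0.0, 'wz': -0.3}
{'tx': -1.55, 'ty': 0.1, 'tz': 1.97, 'wx': 0.0, 'wy': -0.0, 'wz': -0.3}
{'tx': -1.55, 'ty': 0.09, 'tz': 1.97, 'wx': 0.0, 'wy': -0.0, 'wz': -0.3}
```

jog_arm(series=[{"grip":-0.2,"tx":-1.6,"ty":0.1,"tz":1.9,"wx":0,"wy":0,"wz":-0.3},{"grip":-0.2,"tx":-1.6,"ty":0.1,"tz":1.9,"wx":0,"wy":0,"wz":-0.3},{"grip":-0.2,"tx":-1.5,"ty":0.1,"tz":1.9,"wx":0,"wy":0,"wz":-0.3},{"grip":-0.2,"tx":-1.5,"ty":0.1,"tz":1.5,"wx":0,"wy":0,"wz":0},{"grip":-0.2,"tx":0,"ty":0,"tz":0,"wx":0,"wy":0,"wz":0}])

```text
clock: 35.4
position: [702.2, -2.3, 124.8]
eef_rot: [-0.155, -3.133, -0.0]
contact_force: [-0.5, 0.0, -1.1]
finger_gap: 51.3
```

```bash
python3 - <<'E'
from h import *
st();print(yaw()); im,I=snap('wrist','w34'); im,I=load('w34')
plan((702.5,-0.7,44),174.7,4)
w=und(im,I,76,660,740,-40,40,7); cv2.imwrite('pics/uk3.png',w)
E
```

```text
t 35.4 pos [702.2  -2.3 124.8] rot [-0.155 -3.133 -0.   ] F [-0.5  0.  -1.1] gap 51.3
174.32107544635585
{'tx': -0.02, 'ty': 0.04, 'tz': 2.06, 'wx': -0.0, 'wy': -0.1, 'wz': -0.1}
{'tx': -0.02, 'ty': 0.04, 'tz': 2.06, 'wx': -0.0, 'wy': -0.1, 'wz': -0.1}
{'tx': -0.01, 'ty': 0.04, 'tz': 2.06, 'wx': -0.0, 'wy': -0.1, 'wz': -0.1}
{'tx': -0.01, 'ty': 0.04, 'tz': 2.06, 'wx': -0.0, 'wy': -0.1, 'wz': -0.1}
```

View pics/w34.png

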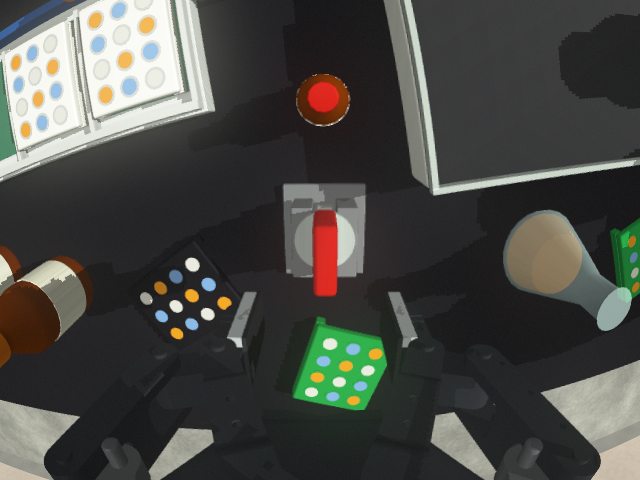

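View pics/uk3.png

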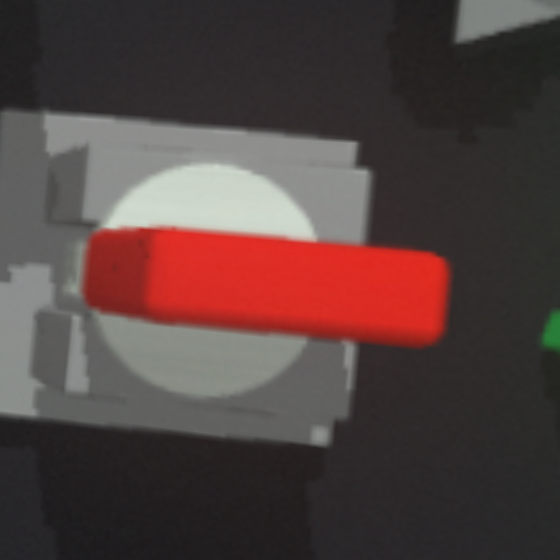

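jog_arm(series=[{"grip":-0.2,"tx":0,"ty":0.1,"tz":2.2,"wx":0,"wy":0,"wz":-0.4},{"grip":-0.2,"tx":0,"ty":0,"tz":2.5,"wx":0,"wy":0,"wz":0},{"grip":-0.2,"tx":0,"ty":0,"tz":2,"wx":0,"wy":0,"wz":0},{"grip":-0.2,"tx":0,"ty":0,"tz":0.8,"wx":0,"wy":0,"wz":0},{"grip":-0.2,"tx":0,"ty":0,"tz":0,"wx":0,"wy":0,"wz":0}])

```text
clock: 35.95
position: [702.1, -0.7, 53.3]
eef_rot: [-0.142, -3.137, -0.0]
contact_force: [-0.4, 1.6, 1.2]
finger_gap: 51.1
```

```bash
python3 - <<'E'
from h import *
st();print(yaw()); plan((702.6,-1,44),174.8,1)
E
```

```text
t 35.95 pos [ 7.021e+02 -7.000e-01  5.330e+01] rot [-0.142 -3.137 -0.   ] F [-0.4  1.6  1.2] gap 51.1
174.83420352090562
{'tx': -0.06, 'ty': -0.03, 'tz': 0.93, 'wx': -0.0, 'wy': -0.1, 'wz': 0.0}
```

jog_arm(series=[{"grip":-0.2,"tx":0,"ty":0,"tz":0.7,"wx":0,"wy":0,"wz":0},{"grip":-0.2,"tx":0,"ty":0,"tz":0,"wx":0,"wy":0,"wz":0}])

```text
clock: 36.15
position: [703.0, -0.6, 46.9]
eef_rot: [0.141, 3.138, -0.0]
contact_force: [-0.7, 0.9, -0.1]
finger_gap: 51.3
```

jog_arm(series=[{"grip":1,"tx":0,"ty":0,"tz":0,"wx":0,"wy":0,"wz":0},{"grip":1,"tx":0,"ty":0,"tz":0,"wx":0,"wy":0,"wz":0},{"grip":1,"tx":0,"ty":0,"tz":0,"wx":0,"wy":0,"wz":0},{"grip":1,"tx":0,"ty":0,"tz":0,"wx":0,"wy":0,"wz":0}], squeeze=60)

```text
clock: 36.55
position: [703.2, -0.5, 47.1]
eef_rot: [0.14, 3.137, -0.0]
contact_force: [0.0, -0.6, 4.0]
finger_gap: 13.0
```

```bash
python3 - <<'E'
from h import *
st();print(yaw()); snap('wrist','w35')
E
```

```text
t 36.55 pos [ 7.032e+02 -5.000e-01  4.710e+01] rot [ 0.14   3.137 -0.   ] F [ 0.  -0.6  4. ] gap 13.0
174.88369349967147
```

View pics/w35.png

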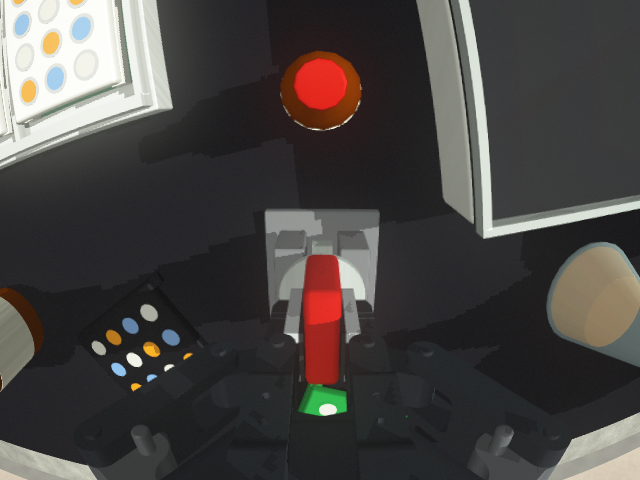

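jog_arm(series=[{"grip":1,"tx":0,"ty":0,"tz":-1.5,"wx":0,"wy":0,"wz":0},{"grip":1,"tx":0,"ty":0,"tz":-2.5,"wx":0,"wy":0,"wz":0},{"grip":1,"tx":0,"ty":0,"tz":-3,"wx":0,"wy":0,"wz":0},{"grip":1,"tx":0,"ty":0,"tz":-3.5,"wx":0,"wy":0,"wz":0},{"grip":1,"tx":0,"ty":0,"tz":-2,"wx":0,"wy":0,"wz":0}])

```text
clock: 37.1
position: [703.4, -0.4, 174.1]
eef_rot: [0.14, 3.136, -0.0]
contact_force: [0.6, 0.1, -0.8]
finger_gap: 13.3
```

```bash
python3 - <<'E'
from h import *
s=st();print(yaw()); snap('wrist','w36'); im,I=load('w36')
z=s['position'][2]-47.1+76
h=hsv(im); H,Sa,V=h[...,0],h[...,1],h[...,2]; m=((H<6)|(H>174))&(Sa>150)&(V>60); m[:, :280]=0; m[:,360:]=0; m[:220]=0
o=rect(m,I,z); M=R.from_rotvec(s['eef_rot'])
for c in cv2.boxPoints(max(o,key=lambda q:q[0][4])[1]): print(M.inv().apply(np.array([*c,z])-s['position']).round(1))
plan((492.7,-46.7,150),94.1,14)
E
```

```text
t 37.1 pos [ 7.034e+02 -4.000e-01  1.741e+02] rot [ 0.14   3.136 -0.   ] F [ 0.6  0.1 -0.8] gap 13.3
174.88642844112067
px [303 255  39 130] c [695.8  -0. ] size [13.6 56.6] ang 85.0
[ 35.8  -7.1 -29. ]
[-20.8  -7.  -28.8]
[-20.7   6.6 -28.8]
[ 35.8   6.5 -29. ]
{'tx': 1.48, 'ty': -0.46, 'tz': 0.18, 'wx': 0.0, 'wy': 0.0, 'wz': 5.8}
{'tx': 1.42, 'ty': -0.61, 'tz': 0.18, 'wx': 0.0, 'wy': 0.0, 'wz': 5.8}
{'tx': 1.35, 'ty': -0.75, 'tz': 0.18, 'wx': 0.0, 'wy': 0.0, 'wz': 5.8}
{'tx': 1.27, 'ty': -0.88, 'tz': 0.19, 'wx': 0.0, 'wy': 0.0, 'wz': 5.8}
{'tx': 1.18, 'ty': -1.0, 'tz': 0.19, 'wx': 0.0, 'wy': 0.0, 'wz': 5.8}
{'tx': 1.07, 'ty': -1.12, 'tz': 0.19, 'wx': 0.0, 'wy': 0.0, 'wz': 5.8}
{'tx': 0.95, 'ty': -1.22, 'tz': 0.19, 'wx': 0.0, 'wy': 0.0, 'wz': 5.8}
{'tx': 0.82, 'ty': -1.31, 'tz': 0.19, 'wx': 0.0, 'wy': 0.0, 'wz': 5.8}
{'tx': 0.69, 'ty': -1.38, 'tz': 0.19, 'wx': 0.0, 'wy': 0.0, 'wz': 5.8}
{'tx': 0.55, 'ty': -1.45, 'tz': 0.19, 'wx': 0.0, 'wy': 0.0, 'wz': 5.8}
{'tx': 0.4, 'ty': -1.49, 'tz': 0.19, 'wx': 0.0, 'wy': 0.0, 'wz': 5.8}
{'tx': 0.24, 'ty': -1.53, 'tz': 0.19, 'wx': 0.0, 'wy': 0.0, 'wz': 5.8}
{'tx': 0.09, 'ty': -1.54, 'tz': 0.19, 'wx': 0.0, 'wy': 0.0, 'wz': 5.8}
{'tx': -0.07, 'ty': -1.54, 'tz': 0.19, 'wx': 0.0, 'wy': 0.0, 'wz': 5.8}
```

View pics/w36.png

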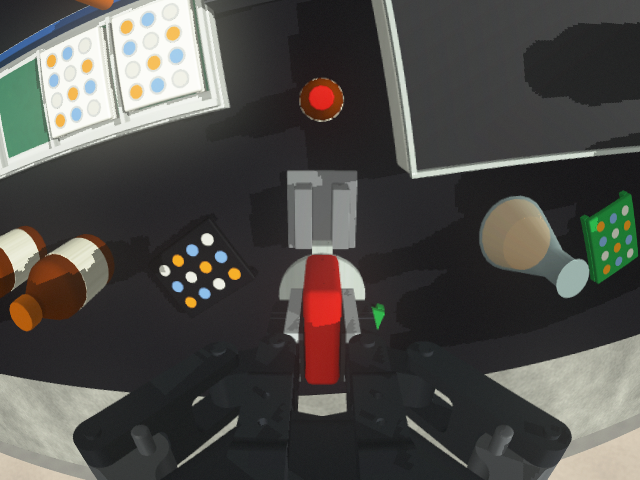

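jog_arm(series=[{"grip":1,"tx":1.5,"ty":-0.5,"tz":0,"wx":0,"wy":0,"wz":5.8},{"grip":1,"tx":1.4,"ty":-0.6,"tz":0,"wx":0,"wy":0,"wz":5.8},{"grip":1,"tx":1.4,"ty":-0.8,"tz":0,"wx":0,"wy":0,"wz":5.8},{"grip":1,"tx":1.3,"ty":-0.9,"tz":0,"wx":0,"wy":0,"wz":5.8},{"grip":1,"tx":1.2,"ty":-1,"tz":0,"wx":0,"wy":0,"wz":5.8}])

```text
clock: 37.65
position: [625.2, -17.5, 170.5]
eef_rot: [-0.927, -3.0, 0.0]
contact_force: [-0.0, 0.2, -1.4]
finger_gap: 12.9
```

jog_arm(series=[{"grip":1,"tx":1.1,"ty":-1.1,"tz":0,"wx":0,"wy":0,"wz":5.8},{"grip":1,"tx":1,"ty":-1.2,"tz":0,"wx":0,"wy":0,"wz":5.8},{"grip":1,"tx":0.8,"ty":-1.3,"tz":0.2,"wx":0,"wy":0,"wz":5.8},{"grip":1,"tx":0.7,"ty":-1.4,"tz":0.4,"wx":0,"wy":0,"wz":5.8},{"grip":1,"tx":0.5,"ty":-1.4,"tz":0.5,"wx":0,"wy":0,"wz":5.8}])

```text
clock: 38.15
position: [549.9, -33.1, 159.7]
eef_rot: [-1.649, -2.673, 0.0]
contact_force: [-0.1, -0.4, -0.8]
finger_gap: 12.7
```

jog_arm(series=[{"grip":1,"tx":0.4,"ty":-1.5,"tz":0.5,"wx":0,"wy":0,"wz":5.8},{"grip":1,"tx":0.2,"ty":-1.5,"tz":0.5,"wx":0,"wy":0,"wz":5.8},{"grip":1,"tx":0.1,"ty":-1.5,"tz":0.5,"wx":0,"wy":0,"wz":5.8},{"grip":1,"tx":-0.1,"ty":-1.5,"tz":0.5,"wx":0,"wy":0,"wz":5.4},{"grip":1,"tx":0,"ty":0,"tz":0,"wx":0,"wy":0,"wz":0}])

```text
clock: 38.65
position: [489.5, -46.2, 139.5]
eef_rot: [-2.142, -2.295, 0.002]
contact_force: [-0.1, 0.2, -1.4]
finger_gap: 13.2
```

```bash
python3 - <<'E'
from h import *
s=st();print(yaw()); snap('wrist','w37'); snap('side','s37'); snap('scene','sc37')
plan((492.8,-47.6,110),94.1,4)
b,_=load('s37'); cv2.imwrite('pics/c37.png',cv2.resize(b[200:320,250:400],None,fx=5,fy=5,interpolation=cv2.INTER_CUBIC))
E
```

```text
t 38.65 pos [489.5 -46.2 139.5] rot [-2.142e+00 -2.295e+00  2.000e-03] F [-0.1  0.2 -1.4] gap 13.2
93.95341630367972
{'tx': -0.03, 'ty': 0.01, 'tz': 0.76, 'wx': 0.0, 'wy': 0.0, 'wz': 0.0}
{'tx': -0.03, 'ty': 0.01, 'tz': 0.76, 'wx': 0.0, 'wy': 0.0, 'wz': 0.0}
{'tx': -0.03, 'ty': 0.01, 'tz': 0.76, 'wx': 0.0, 'wy': 0.0, 'wz': 0.0}
{'tx': -0.03, 'ty': 0.01, 'tz': 0.76, 'wx': 0.0, 'wy': 0.0, 'wz': 0.0}
```

View pics/w37.png

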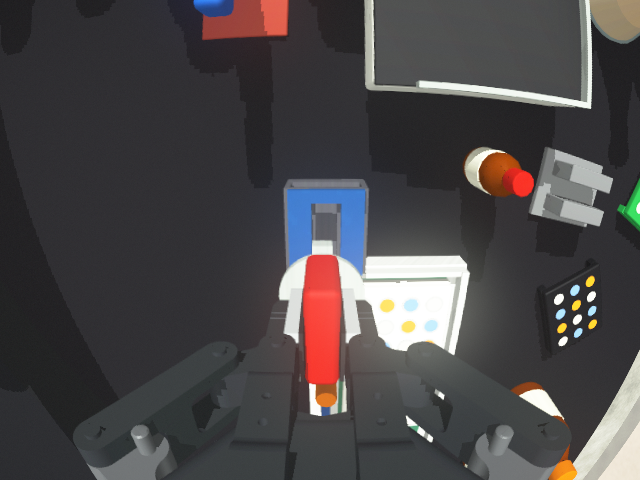

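View pics/c37.png

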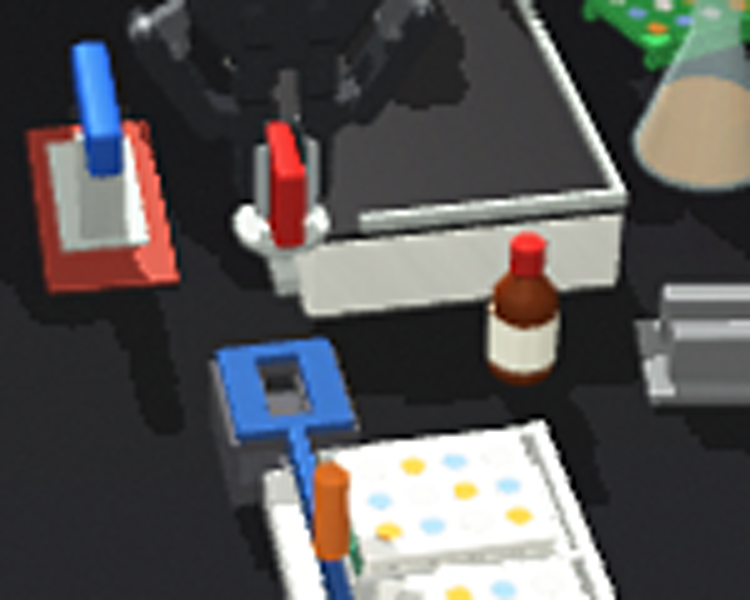

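```bash
python3 - <<'E'
from h import *
im,_=load('w37'); cv2.imwrite('pics/cw37.png',cv2.resize(im[170:310,270:380],None,fx=6,fy=4.2,interpolation=cv2.INTER_CUBIC))
E
```

```text
(no output)
```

View pics/cw37.png

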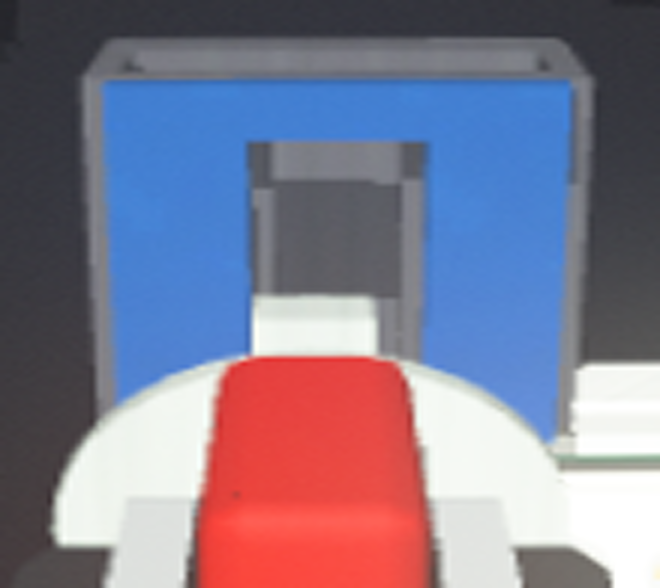

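```bash
python3 - <<'E'
from h import *
im,I=load('w37'); s=robot.get_state(); M=R.from_rotvec(s['eef_rot']); p=s['position']
def t(n,x,y,z):
    q=onz(I,270+x/6,170+y/4.2,z,True); print(n,M.inv().apply(q-p).round(1)[:2])
t('gTL',247,142,41.5);t('gTR',430,142,41.5);t('gL',258,290,41.5);t('gR',422,290,41.5)
t('bTL',272,181,35);t('bTR',402,181,35);t('bL',278,290,35)
t('plL',103,80,41.5);t('plR',573,80,41.5)
z=p[2]
t('hbL',253,297,z-35.1);t('hbR',376,297,z-35.1);t('htL',253,320,z-27.1);t('htR',376,320,z-27.1)
t('flL',53,530,z-9);t('flR',565,530,z-9); t('bar rear L',222,365,z+28.9);t('bar rear R',405,365,z+28.9)
E
```

```text
gTL [21.2 -9.4]
gTR [21.2 11. ]
gL [-3.8 -8.4]
gR [-3.9 10.4]
bTL [12.9 -6.8]
bTR [12.9  8.2]
bL [-6.2 -6.3]
plL [ 31.4 -25.2]
plR [31.3 26.8]
hbL [18.2 -7. ]
hbR [18.2  3.4]
htL [18.3 -6.8]
htR [18.3  3.2]
flL [  0.4 -22. ]
flR [ 0.3 17.4]
bar rear L [35.9 -6.8]
bar rear R [35.8  3.2]
```

```bash
python3 - <<'E'
from h import *
im,I=load('w37'); s=robot.get_state(); M=R.from_rotvec(s['eef_rot']); p=s['position']
def t(n,x,y,z):
    q=onz(I,270+x/6,170+y/4.2,z,True); print(n,M.inv().apply(q-p).round(1)[:2])
z=p[2]
t('bar top rear',197,510,z+28.9);t('',432,510,z+28.9)
t('bar bot rear',222,362,z-9.1);t('',406,362,z-9.1)
for dz in (-9.1,-5.1): t('fl',53,530,z+dz)
T=np.array(I['world_from_camera']); print(M.inv().apply(T[:3,3]-p), (M.inv().as_matrix()@T[:3,:3]).round(4))
E
```

```text
bar top rear [23.  -8.5]
 [23.  5.]
bar bot rear [20.5 -8.6]
 [20.4  4.9]
fl [  0.4 -22. ]
fl [  2.5 -21.5]
[  82.68380056   -1.46600262 -141.95989295] [[-0.0036 -0.9469 -0.3215]
 [ 1.     -0.0026 -0.0036]
 [ 0.0025 -0.3215  0.9469]]
```

```bash
python3 - <<'E'
from h import *
s=st(); print(yaw())
snap('wrist','w38'); st()
im,_=load('w38'); cv2.imwrite('pics/cw38.png',cv2.resize(im[170:310,270:380],None,fx=6,fy=4.2,interpolation=cv2.INTER_CUBIC))
E
```

```text
t 38.8 pos [492.2 -46.3 140.5] rot [2.138e+00 2.301e+00 1.000e-03] F [-0.3 -0.1 -0.9] gap 13.1
94.20688602636437
t 38.85 pos [492.3 -46.3 140.5] rot [2.138e+00 2.301e+00 1.000e-03] F [-0.2  0.5 -0.6] gap 12.9
```

View pics/cw38.png

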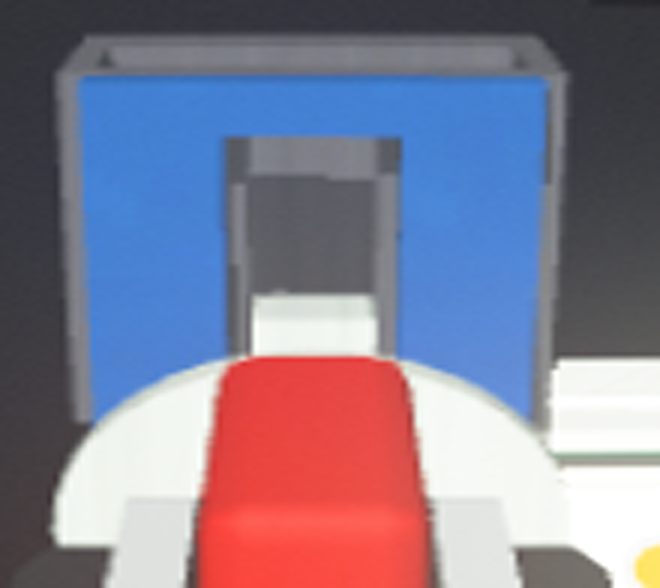

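```bash
python3 - <<'E'
from h import *
im,I=load('w38'); s=robot.get_state(); M=R.from_rotvec(s['eef_rot']); p=s['position']
def t(n,x,y,z):
    q=onz(I,270+x/6,170+y/4.2,z,True); print(n,M.inv().apply(q-p).round(1)[:2])
z=p[2]
t('gTL',222,137,41.5);t('gTR',403,137,41.5);t('gL',232,290,41.5);t('gR',397,290,41.5)
t('bTL',246,177,35);t('bTR',377,177,35)
t('hbL',253,297,z-35.1);t('hbR',376,297,z-35.1)
t('flL',53,530,z-9.1);t('flR',565,530,z-9.1); t('barT',197,510,z+28.9);t('',432,510,z+28.9)
E
```

```text
gTL [21.3 -9.6]
gTR [21.3 10.7]
gL [-4.6 -8.7]
gR [-4.6 10.3]
bTL [12.9 -7.1]
bTR [12.9  8. ]
hbL [17.5 -4.6]
hbR [17.5  5.9]
flL [ -0.6 -19.7]
flR [-0.6 20.1]
barT [22.1 -6.3]
 [22.1  7.3]
```

jog_arm(series=[{"grip":1,"tx":0,"ty":0,"tz":1.5,"wx":0,"wy":0,"wz":0},{"grip":1,"tx":0,"ty":0,"tz":2,"wx":0,"wy":0,"wz":0},{"grip":1,"tx":0,"ty":0,"tz":1.5,"wx":0,"wy":0,"wz":0},{"grip":1,"tx":0,"ty":0,"tz":0.5,"wx":0,"wy":0,"wz":0},{"grip":1,"tx":0,"ty":0,"tz":0,"wx":0,"wy":0,"wz":0}])

```text
clock: 39.35
position: [491.7, -46.1, 85.0]
eef_rot: [-2.139, -2.299, 0.001]
contact_force: [-0.2, 0.7, -1.1]
finger_gap: 12.8
```

jog_arm(series=[{"grip":1,"tx":0,"ty":0,"tz":0,"wx":0,"wy":0,"wz":0}])

```text
clock: 39.45
position: [492.2, -46.3, 86.0]
eef_rot: [2.14, 2.299, 0.001]
contact_force: [0.3, -0.3, -0.3]
finger_gap: 12.9
```

```bash
python3 - <<'E'
from h import *
s=st(); print(yaw())
snap('wrist','w39')
im,_=load('w39'); cv2.imwrite('pics/cw39.png',cv2.resize(im[170:310,270:380],None,fx=6,fy=4.2,interpolation=cv2.INTER_CUBIC))
snap('side','s39'); b,_=load('s39'); cv2.imwrite('pics/c39.png',cv2.resize(b[220:320,260:380],None,fx=6,fy=6,interpolation=cv2.INTER_CUBIC))
E
```

```text
t 39.45 pos [492.2 -46.3  86. ] rot [2.140e+00 2.299e+00 1.000e-03] F [ 0.3 -0.3 -0.3] gap 12.9
94.11727747496039
```

View pics/cw39.png

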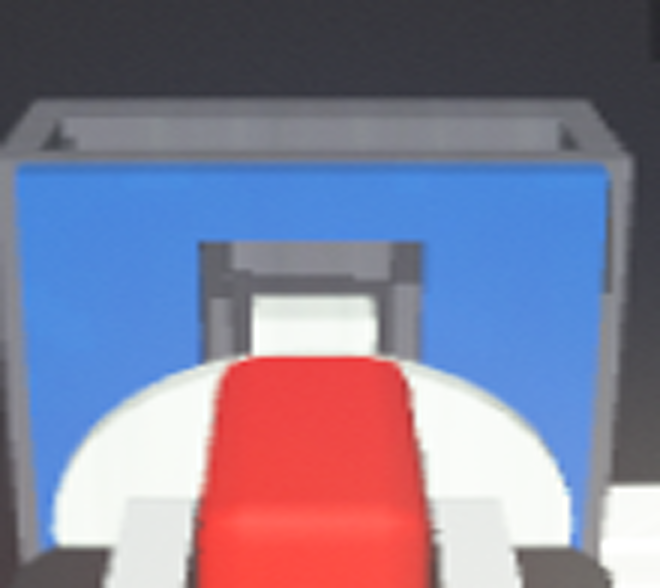

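View pics/c39.png

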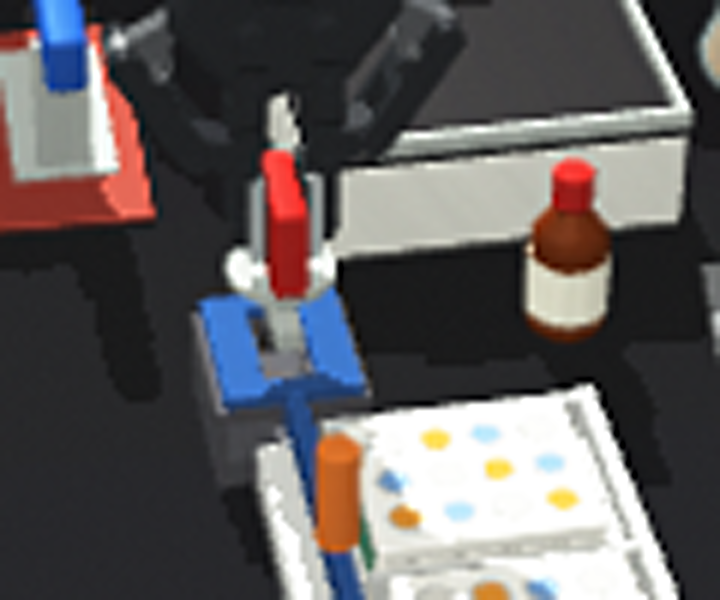

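```bash
python3 - <<'E'
from h import *
im,I=load('w39'); s=robot.get_state(); M=R.from_rotvec(s['eef_rot']); p=s['position']; z=p[2]
def t(n,x,y,zz):
    q=onz(I,270+x/6,170+y/4.2,zz,True); print(n,M.inv().apply(q-p).round(1)[:2])
t('gTL',201,241,41.5);t('gTR',425,241,41.5);t('hbL',251,294,z-35.1);t('hbR',378,294,z-35.1);t('plL',17,165,41.5);t('plR',608,165,41.5)
E
```

```text
gTL [21.6 -9.2]
gTR [21.7 10.6]
hbL [18.  -4.6]
hbR [18.   6.2]
plL [ 31.6 -25.2]
plR [31.7 26.5]
```

jog_arm(series=[{"grip":1,"tx":0,"ty":0,"tz":0.5,"wx":0,"wy":0,"wz":0},{"grip":1,"tx":0,"ty":0,"tz":0.5,"wx":0,"wy":0,"wz":0},{"grip":1,"tx":0,"ty":0,"tz":0.5,"wx":0,"wy":0,"wz":0},{"grip":1,"tx":0,"ty":0,"tz":0,"wx":0,"wy":0,"wz":0}])

```text
clock: 39.95
position: [491.0, -46.1, 69.6]
eef_rot: [-2.14, -2.298, 0.001]
contact_force: [-0.5, -0.3, -0.1]
finger_gap: 13.1
```

jog_arm(series=[{"grip":1,"tx":0,"ty":0,"tz":0.5,"wx":0,"wy":0,"wz":0},{"grip":1,"tx":0,"ty":0,"tz":0.5,"wx":0,"wy":0,"wz":0},{"grip":1,"tx":0,"ty":0,"tz":0.3,"wx":0,"wy":0,"wz":0},{"grip":1,"tx":0,"ty":0,"tz":0,"wx":0,"wy":0,"wz":0},{"grip":1,"tx":0,"ty":0,"tz":0,"wx":0,"wy":0,"wz":0}])

```text
clock: 40.45
position: [491.6, -46.3, 57.4]
eef_rot: [-2.141, -2.299, 0.0]
contact_force: [0.3, 0.4, -0.2]
finger_gap: 12.9
```

jog_arm(series=[{"grip":1,"tx":0,"ty":0,"tz":0.2,"wx":0,"wy":0,"wz":0},{"grip":1,"tx":0,"ty":0,"tz":0,"wx":0,"wy":0,"wz":0}])

```text
clock: 40.65
position: [491.6, -46.3, 55.3]
eef_rot: [2.141, 2.299, 0.0]
contact_force: [0.4, 0.1, -1.0]
finger_gap: 12.9
```

jog_arm(series=[{"grip":1,"tx":0,"ty":0,"tz":0.1,"wx":0,"wy":0,"wz":0},{"grip":1,"tx":0,"ty":0,"tz":0,"wx":0,"wy":0,"wz":0}])

```text
clock: 40.85
position: [491.6, -46.3, 54.5]
eef_rot: [2.141, 2.299, 0.0]
contact_force: [0.2, -0.0, -0.6]
finger_gap: 13.2
```

jog_arm(series=[{"grip":1,"tx":0,"ty":0,"tz":0.1,"wx":0,"wy":0,"wz":0},{"grip":1,"tx":0,"ty":0,"tz":0,"wx":0,"wy":0,"wz":0}])

```text
clock: 41.05
position: [491.7, -46.3, 54.3]
eef_rot: [2.14, 2.299, 0.001]
contact_force: [-3.6, 0.0, 12.2]
finger_gap: 13.1
```

```bash
python3 - <<'E'
from h import *
s=st(); print(yaw())
snap('wrist','w40')
im,_=load('w40'); cv2.imwrite('pics/cw40.png',cv2.resize(im[170:310,270:380],None,fx=6,fy=4.2,interpolation=cv2.INTER_CUBIC))
E
```

```text
t 41.05 pos [491.7 -46.3  54.3] rot [2.140e+00 2.299e+00 1.000e-03] F [-3.6  0.  12.2] gap 13.1
94.08801942230967
```

View pics/cw40.png

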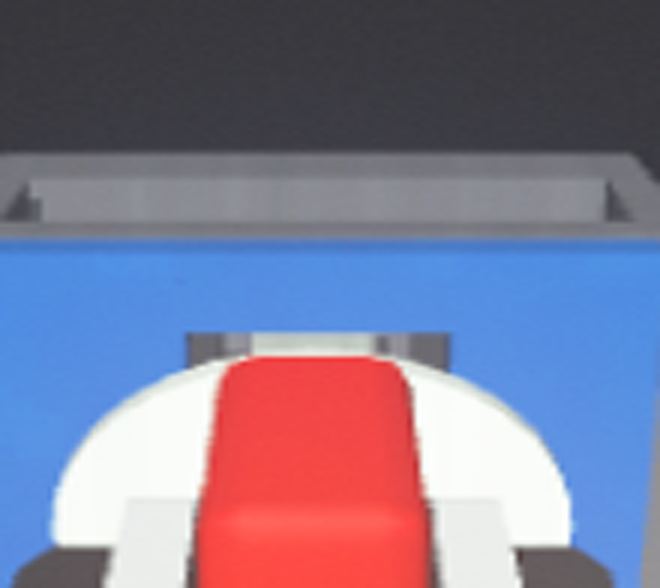

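jog_arm(series=[{"grip":1,"tx":0,"ty":0,"tz":-0.08,"wx":0,"wy":0,"wz":-5},{"grip":1,"tx":0,"ty":0,"tz":0,"wx":0,"wy":0,"wz":-7},{"grip":1,"tx":0,"ty":0,"tz":0,"wx":0,"wy":0,"wz":-7},{"grip":1,"tx":0,"ty":0,"tz":0,"wx":0,"wy":0,"wz":0}])

```text
clock: 41.5
position: [491.8, -46.3, 54.4]
eef_rot: [1.729, 2.622, 0.0]
contact_force: [0.6, 0.5, 2.7]
finger_gap: 13.2
```

```bash
python3 - <<'E'
from h import *
s=st(); print(yaw(), s['wrist_torque'])
E
```

```text
t 41.5 pos [491.8 -46.3  54.4] rot [1.729 2.622 0.   ] F [0.6 0.5 2.7] gap 13.2
113.18500042699124 [ 0.07082035 -0.04540527  0.00091951]
```

No resisting torque; continuing the turn.

jog_arm(series=[{"grip":1,"tx":0,"ty":0,"tz":0,"wx":0,"wy":0,"wz":-7.5},{"grip":1,"tx":0,"ty":0,"tz":0,"wx":0,"wy":0,"wz":-7.5},{"grip":1,"tx":0,"ty":0,"tz":0,"wx":0,"wy":0,"wz":-7.5},{"grip":1,"tx":0,"ty":0,"tz":0,"wx":0,"wy":0,"wz":-7.5},{"grip":1,"tx":0,"ty":0,"tz":0,"wx":0,"wy":0,"wz":-7.5}])

```text
clock: 42.0
position: [491.9, -46.3, 54.4]
eef_rot: [0.796, 3.038, 0.0]
contact_force: [1.4, -0.2, 2.0]
finger_gap: 13.4
```

jog_arm(series=[{"grip":1,"tx":0,"ty":0,"tz":0,"wx":0,"wy":0,"wz":-7.5},{"grip":1,"tx":0,"ty":0,"tz":0,"wx":0,"wy":0,"wz":-7.5},{"grip":1,"tx":0,"ty":0,"tz":0,"wx":0,"wy":0,"wz":-7.5},{"grip":1,"tx":0,"ty":0,"tz":0,"wx":0,"wy":0,"wz":-7.5},{"grip":1,"tx":0,"ty":0,"tz":0,"wx":0,"wy":0,"wz":-3.5}])

```text
clock: 42.5
position: [491.9, -46.3, 54.5]
eef_rot: [-0.113, 3.139, -0.0]
contact_force: [0.8, 0.5, 1.4]
finger_gap: 12.9
```

jog_arm(series=[{"grip":1,"tx":0,"ty":0,"tz":0,"wx":0,"wy":0,"wz":0},{"grip":1,"tx":0,"ty":0,"tz":0,"wx":0,"wy":0,"wz":0}])

```text
clock: 42.7
position: [491.8, -46.3, 54.4]
eef_rot: [-0.106, 3.139, -0.0]
contact_force: [1.1, -0.4, 2.8]
finger_gap: 13.0
```

```bash
python3 - <<'E'
from h import *
s=st(); print(yaw(), s['wrist_torque'])
snap('wrist','w41')
snap('side','s41'); b,_=load('s41'); cv2.imwrite('pics/c41.png',cv2.resize(b[220:320,260:380],None,fx=6,fy=6,interpolation=cv2.INTER_CUBIC))
E
```

```text
t 42.7 pos [491.8 -46.3  54.4] rot [-0.106  3.139 -0.   ] F [ 1.1 -0.4  2.8] gap 13.0
-176.14582683954032 [ 0.10375902 -0.03172982 -0.0191887 ]
```

View pics/w41.png

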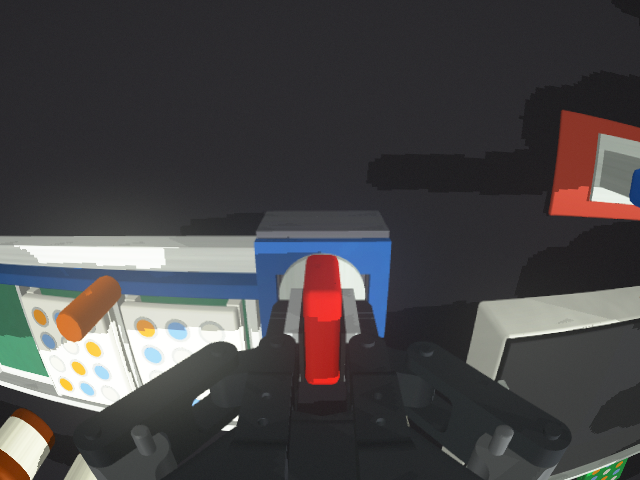

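View pics/c41.png

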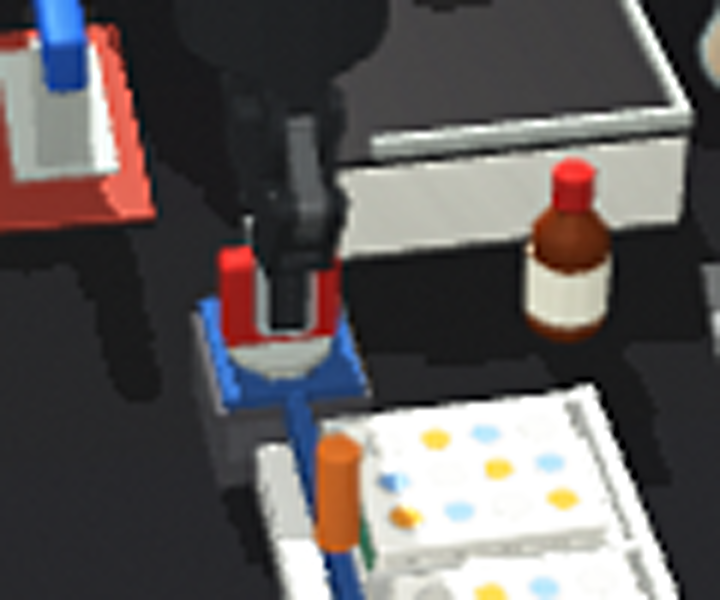

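jog_arm(series=[{"grip":0.2,"tx":0,"ty":0,"tz":0,"wx":0,"wy":0,"wz":0},{"grip":0.2,"tx":0,"ty":0,"tz":0,"wx":0,"wy":0,"wz":0},{"grip":0.2,"tx":0,"ty":0,"tz":0,"wx":0,"wy":0,"wz":0},{"grip":0.2,"tx":0,"ty":0,"tz":-0.5,"wx":0,"wy":0,"wz":0},{"grip":0.2,"tx":0,"ty":0,"tz":-2,"wx":0,"wy":0,"wz":0}])

```text
clock: 43.3
position: [490.4, -46.0, 78.2]
eef_rot: [0.111, -3.136, -0.002]
contact_force: [0.2, 0.4, 0.0]
finger_gap: 34.2
```

jog_arm(series=[{"grip":0.2,"tx":0,"ty":0,"tz":-3,"wx":0,"wy":0,"wz":0},{"grip":0.2,"tx":0,"ty":0,"tz":-4,"wx":0,"wy":0,"wz":0},{"grip":0.2,"tx":1,"ty":0,"tz":-4,"wx":0,"wy":0,"wz":0},{"grip":0.2,"tx":3,"ty":0,"tz":-3,"wx":0,"wy":0,"wz":0},{"grip":0.2,"tx":3,"ty":0,"tz":0,"wx":0,"wy":0,"wz":0}])

```text
clock: 43.8
position: [422.6, -51.7, 223.0]
eef_rot: [-0.112, 3.134, -0.003]
contact_force: [1.3, -0.2, -0.7]
finger_gap: 34.4
```

jog_arm(series=[{"grip":0.2,"tx":3,"ty":0,"tz":0,"wx":0,"wy":0,"wz":0},{"grip":0.2,"tx":0,"ty":0,"tz":0,"wx":0,"wy":0,"wz":0},{"grip":0.2,"tx":0,"ty":0,"tz":0,"wx":0,"wy":0,"wz":0}])

```text
clock: 44.1
position: [391.7, -53.5, 219.9]
eef_rot: [-0.111, 3.138, -0.001]
contact_force: [0.8, 0.1, 0.1]
finger_gap: 34.1
```

```bash
python3 - <<'E'
from h import *
st()
snap('wrist','w42'); snap('scene','sc42')
snap('side','s42'); b,_=load('s42'); cv2.imwrite('pics/c42.png',cv2.resize(b[190:400,235:405],None,fx=2.85*1,fy=2.85,interpolation=cv2.INTER_CUBIC))
im,I=load('w42'); h=hsv(im); H,Sa,V=h[...,0],h[...,1],h[...,2]
E
```

```text
t 44.1 pos [391.7 -53.5 219.9] rot [-1.110e-01  3.138e+00 -1.000e-03] F [0.8 0.1 0.1] gap 34.1
```

View pics/w42.png

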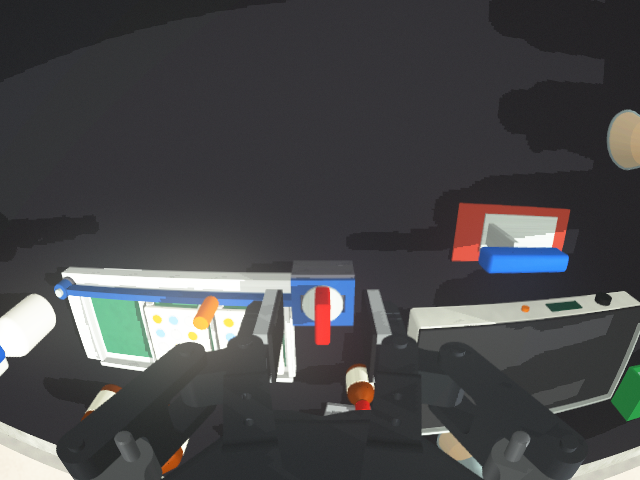

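View pics/c42.png

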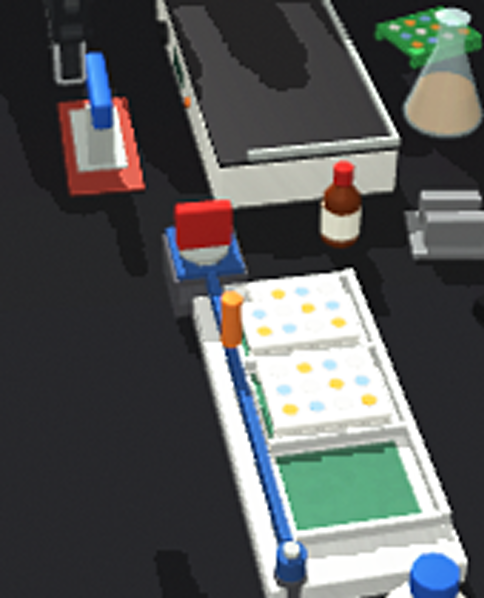

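View pics/s42.png

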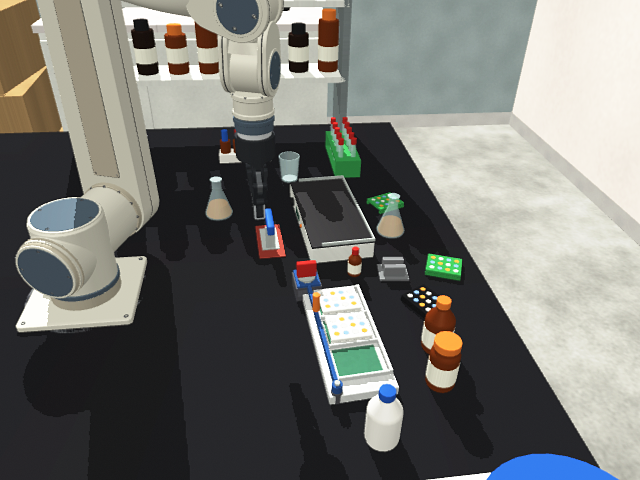

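View pics/sc42.png

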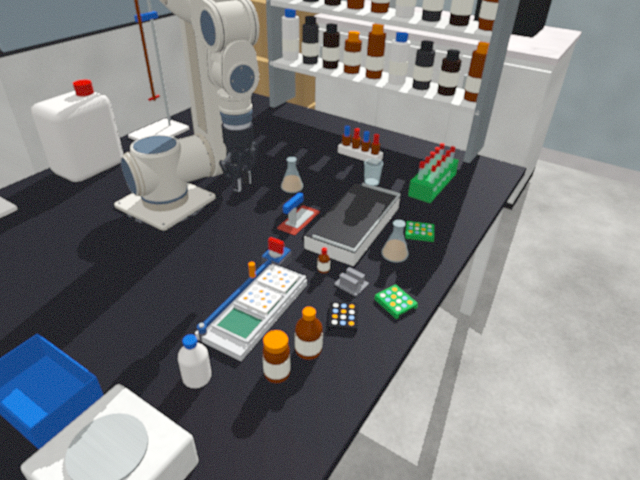

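```bash
python3 - <<'E'
from h import *
im,I=load('w42'); h=hsv(im); H,Sa,V=h[...,0],h[...,1],h[...,2]
b=(H>100)&(H<125)&(Sa>120)&(V>80); b[:, :400]=0; rect(b,I,92)
r=((H<6)|(H>174))&(Sa>150)&(V>80); 
k=r.copy(); k[:,:300]=0;k[:,340:]=0;k[400:]=0; print('key');rect(k,I,83.5)
m=r.copy(); m[:,:400]=0; m=((m|b)*255).astype(np.uint8); m=cv2.morphologyEx(m,cv2.MORPH_CLOSE,np.ones((31,31)));print('mat');rect(m>0,I,3)
p=onz(I,211,303,83.5,True);print('post approx',p)
_,S=load('s42')
cv2.imwrite('pics/u42.png',und(im,I,3,360,480,70,260,3))
cv2.imwrite('pics/g42.png',und(im,I,41.5,470,560,-380,0,1.5))
E
```

```text
px [479 247  90  27] c [414.4 129.3] size [24.5 99.1] ang 2.1
key
px [315 287  15  58] c [482.3 -47.7] size [59.4 12.7] ang 4.6
mat
px [452 203 118  71] c [425.2 173.4] size [ 81.5 165.4] ang 2.8
post approx [ 477.44843217 -146.72537334   83.5       ]
```

View pics/u42.png

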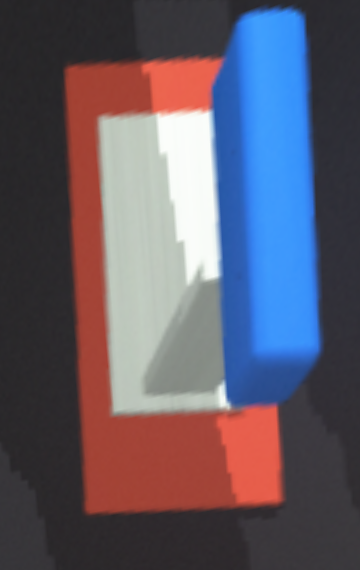

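View pics/g42.png

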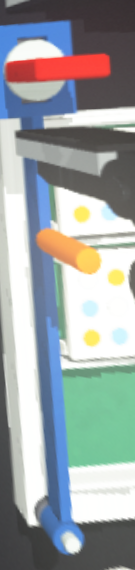

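```bash
python3 - <<'E'
from h import *
st(); print(robot.hand_in())
E
```

```text
t 44.25 pos [392.5 -53.5 219.2] rot [-0.112  3.14   0.   ] F [-0.7  0.2 -0.3] gap 34.3
the job is handed in; nothing more can be done
None
```

The job is done and handed in at about 44 s of the 210 s allowed.

- **Trays:** Only two trays were on the warming plate. I moved both with the lifter, one into the left-hand bay (bay2) and one into the middle bay (bay1). The gripper never touched them. The last pictures show both lying between their dividers.
- **Lifter:** It lies flat on its mat, about 2 mm from the mat's middle and about 1° off its axis.
- **Gate:** I swung it by its post until it met its stop. The push force rose to 18 N while the post no longer moved.
- **Key:** It went in without contact until the flange rested on the gate at the expected height, with 12 N felt. I then turned it 90°, and the bar now lies across the slot.
- **Bystanders:** In the final pictures everything that should be left standing is still standing, and nothing was knocked during the run.

The wrist and side cameras differed by 2 to 3 mm on the sideways position of the trays. One wrist measurement over the slot was taken while the arm was still settling; I repeated it before inserting the key. No check failed.

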